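Load the drawer-pull drilling fixture

ROBOT

A 6-joint arm with a two-finger parallel gripper is mounted at the origin on the work surface. World frame = base frame: x ahead of the robot, y to its left, z up, the work surface at z = 0. Lengths are in m, angles in rad, forces in N, time in s.
With the tool pointing down it reaches from about 0.375 to 0.975 m from the base axis. Payload 3.8 kg.
Tool frame: the origin (TCP) lies midway between the tips of the shut fingers; the grasp point (between the pads) lies 19 mm behind it; z points along the fingers, y is the direction in which the jaws open and shut (so a half turn about z gives the same grasp; the last joint's range is limited). The gripper opens to 85 mm and grips with 20 to 120 N. Pads are 22 mm wide; open, the fingers measure 114 mm over their backs; the gripper's body (76 mm by 85 mm) begins 54 mm behind the grasp point. The pads swing forward as they close: fully open they stand 13 mm farther back than shut.
Start: joints at [1.261, 0.264, 1.604, -0, 1.274, -0.037], TCP at [0.182, 0.65, 0.231] pointing down, gripper open.
Joint ranges: [-2.63, 2.63], [-0.94, 2.18], [0.31, 2.57], [-1.31, 4.45], [0, 2.66], [-2.55, 2.55]. Speed limits (rad/s): [2.57, 2.57, 3.14, 3.14, 3.14, 3.14].

INTERFACE

Orientations are given as a rotation vector (axis times angle).
In Python, from workcell import bot gives the robot as it stands. The module is installed in compiled form; this text tells all that it offers.
- The arm moves only by the tool move_arm, never from a script. Its argument "steps" is a list of rows, each a list of 5 numbers: the shift along the tool's x, y, z in mm, then the turn about the tool's z in degrees, then the opening in per cent of the stroke, from 0 (shut) to 100 (fully open). In form: [[tx, ty, tz, turn, claw], ...]. A call has 1 to 20 rows; each row is the pose to reach, as a shift and turn from the pose commanded when the call began, along the tool's axes at that moment; what a row does not reach only later rows make up. A row lasts 1/10 s, in which the tool goes at most 50 mm and 8.59 degrees, less where a joint would pass 70% of its speed; a pose out of reach is approached as far as the arm can. A call with a gripper value outside its range is refused whole. The fingers move at their own pace and stop on an object; "newtons" is the grip in N (left out, the last holds). Time passes only in rows, so rows that repeat a pose let the fingers close. It gives the time, the measured TCP pose, the force and the opening at its end, in the units of the state.
- bot.read_state(): the state, without advancing time (a new reading comes with each control period).
- bot.read_camera(name): name is "scene" or "top" or "wrist"; returns a dict with "pixels" (384x512x3 uint8, red, green, blue), "depth" (384x512 float32, m along the optical axis (not along the pixel's ray), 0 where there is no reading), "fovy" (degrees; the focal length in pixels is half the picture's height over the tangent of half this angle, whatever the lens; pixels are square), "cx", "cy" (the principal point, pixels), "xyz" and "attitude" of the camera in the world. Camera axes: x right, y up, looking along -z (the intrinsics and any distortion apply to the point x, -y, -z); pixel columns grow to the right and rows downward; lengths in m; the calibration is good to about 2 mm. A picture is of the moment at which its call begins.
- bot.finish_job(): hands the job in, once; it reports no verdict.
The state is a dict: "time": time; "q": joint angles; "joint_vel": joint speeds; "joint_torque": joint torques, N m; "tool_pos": TCP position; "tcp_rot": TCP orientation; "wrist_force": force on the tool from outside, world axes, zero at the start; "torque": the same for the moment, N m; "width": opening from 0.0 (shut) to 1.0 (fully open).
Only numpy, scipy, OpenCV 4.12 (cv2) and the standard library are available. Lean on these libraries where they do the work, as an engineer would, in place of code of your own. Each camera call takes 0.05 s, during which the arm holds its last target.

TASK

Get the drilling fixture ready for the drill press: stand every drawer-pull blank that lies about on the bench in a pocket of its own, flat on the pocket floor, and clip one spring clamp from the rack, jaws straight down, over the middle of each blank and the fence behind it, so that both its ends stay free for the drill. Leave the clamps you do not need clipped on the rack, and leave the glue bottle, the try square and the mallet where they are.

Things in the scene. Friction and masses are not known exactly. Their poses are not given: they have to be found in the camera images.
- blank1: Drawer-pull blank, plain brown hardwood block, 26 mm (own x) by 60 mm (own y) by 32 mm high (own z), 45 g; origin at the centre of its underside. It starts standing on the bench on a 26 x 60 mm face. All blanks are alike; three or four are present (None at the start: absent).
- blank2: Drawer-pull blank, plain brown hardwood block, 26 mm (own x) by 60 mm (own y) by 32 mm high (own z), 45 g; origin at the centre of its underside. It starts standing on the bench on a 26 x 60 mm face. All blanks are alike; three or four are present (None at the start: absent).
- blank3: Drawer-pull blank, plain brown hardwood block, 26 mm (own x) by 60 mm (own y) by 32 mm high (own z), 45 g; origin at the centre of its underside. It starts standing on the bench on a 26 x 60 mm face. All blanks are alike; three or four are present (None at the start: absent).
- blank4: Drawer-pull blank, plain brown hardwood block, 26 mm (own x) by 60 mm (own y) by 32 mm high (own z), 45 g; origin at the centre of its underside. It starts standing on the bench on a 26 x 60 mm face. All blanks are alike; three or four are present (None at the start: absent).
- fixture: Wooden drilling fixture, fixed: base 100 x 400 x 18 mm, origin at bench level, +x from front lip to fence, y along its four pockets. Fence: upright board 8 mm thick at own x 15 to 23 mm, top 50 mm above the bench, level with a seated blank. Lip and end stops: top at 26 mm. Gussets (14 mm wide, up to 38 mm high) behind the fence halfway between pockets; behind their middles it is free.
- pocket1 (a point): Centre of the floor of pocket 1 of 4 in the fixture, 18 mm above the bench, axes as the fixture's. The pocket is 30 mm (x) by 64 mm (y) and 8 mm deep, closed on its +x side by the fence; a blank stands in it with its 60 mm length along y. Pockets are 95 mm apart along y.
- pocket2 (a point): Centre of the floor of pocket 2 of 4 in the fixture, 18 mm above the bench, axes as the fixture's. The pocket is 30 mm (x) by 64 mm (y) and 8 mm deep, closed on its +x side by the fence; a blank stands in it with its 60 mm length along y. Pockets are 95 mm apart along y.
- pocket3 (a point): Centre of the floor of pocket 3 of 4 in the fixture, 18 mm above the bench, axes as the fixture's. The pocket is 30 mm (x) by 64 mm (y) and 8 mm deep, closed on its +x side by the fence; a blank stands in it with its 60 mm length along y. Pockets are 95 mm apart along y.
- pocket4 (a point): Centre of the floor of pocket 4 of 4 in the fixture, 18 mm above the bench, axes as the fixture's. The pocket is 30 mm (x) by 64 mm (y) and 8 mm deep, closed on its +x side by the fence; a blank stands in it with its 60 mm length along y. Pockets are 95 mm apart along y.
- rack: Clamp rack, fixed: an upright plywood strip 12 mm thick and 250 mm long on a 90 mm wide, 15 mm thick foot, its top edge 70 mm above the bench; origin at bench level under the strip's middle, x along the strip, y across it. Braces (70 mm wide, up to 45 mm high) at the strip's ends. Four spring clamps are clipped on its top edge, about 55 mm apart, pads 20 mm below that edge.
- clamp1: Steel hand spring clamp, 112 mm long, 19 mm wide (own x), 76 g, jaws down, handles up. Origin on its pin, x along the pin, z up to the handles, y across the jaws. Round rubber pads 48 mm below the pin; throat free up to 10 mm below the pin. Black grips 30 to 57 mm above the pin, squeezed along y; on the rack 59 mm wide outside at mid-grip, 68 mm at their ends.
- clamp1_right (a joint): How far this clamp's two levers are opened, rad (both move alike): -0.13 jaws shut, 0 on the 12 mm rack strip, about 0.23 when gripping blank and fence (34 mm together), 0.42 fully squeezed: jaws open to 49 mm, grips 16 to 20 mm wide outside. Full squeeze takes about 15 N a side; let go, the jaws spring shut.
- clamp2: Steel hand spring clamp, 112 mm long, 19 mm wide (own x), 76 g, jaws down, handles up. Origin on its pin, x along the pin, z up to the handles, y across the jaws. Round rubber pads 48 mm below the pin; throat free up to 10 mm below the pin. Black grips 30 to 57 mm above the pin, squeezed along y; on the rack 59 mm wide outside at mid-grip, 68 mm at their ends.
- clamp2_right (a joint): How far this clamp's two levers are opened, rad (both move alike): -0.13 jaws shut, 0 on the 12 mm rack strip, about 0.23 when gripping blank and fence (34 mm together), 0.42 fully squeezed: jaws open to 49 mm, grips 16 to 20 mm wide outside. Full squeeze takes about 15 N a side; let go, the jaws spring shut.
- clamp3: Steel hand spring clamp, 112 mm long, 19 mm wide (own x), 76 g, jaws down, handles up. Origin on its pin, x along the pin, z up to the handles, y across the jaws. Round rubber pads 48 mm below the pin; throat free up to 10 mm below the pin. Black grips 30 to 57 mm above the pin, squeezed along y; on the rack 59 mm wide outside at mid-grip, 68 mm at their ends.
- clamp3_right (a joint): How far this clamp's two levers are opened, rad (both move alike): -0.13 jaws shut, 0 on the 12 mm rack strip, about 0.23 when gripping blank and fence (34 mm together), 0.42 fully squeezed: jaws open to 49 mm, grips 16 to 20 mm wide outside. Full squeeze takes about 15 N a side; let go, the jaws spring shut.
- clamp4: Steel hand spring clamp, 112 mm long, 19 mm wide (own x), 76 g, jaws down, handles up. Origin on its pin, x along the pin, z up to the handles, y across the jaws. Round rubber pads 48 mm below the pin; throat free up to 10 mm below the pin. Black grips 30 to 57 mm above the pin, squeezed along y; on the rack 59 mm wide outside at mid-grip, 68 mm at their ends.
- clamp4_right (a joint): How far this clamp's two levers are opened, rad (both move alike): -0.13 jaws shut, 0 on the 12 mm rack strip, about 0.23 when gripping blank and fence (34 mm together), 0.42 fully squeezed: jaws open to 49 mm, grips 16 to 20 mm wide outside. Full squeeze takes about 15 N a side; let go, the jaws spring shut.
- glue: Bystander: white glue bottle with an orange cap, 54 mm across, 150 mm tall, origin under its centre.
- square: Bystander: try square lying flat, 120 mm wooden stock along y and a 160 mm steel blade pointing to +x; origin under the middle of the stock.
- mallet: Bystander: wooden joiner's mallet lying on its side, head 65 x 110 x 60 mm over its origin, handle 190 mm long towards +x.
Mind the look-alikes: they are no part of the job. Leave any white or yellow look-alike of the blank4 alone. What is shaped like the clamp3 but purple is not meant.

How it is judged:
At the end, for the whole second after the job is handed in: Each blank stands square (0.08 rad) in a pocket, within 4 mm of its centre and 3 mm of its floor; a clamp, upright (0.25 rad), within 12 mm of the blank's middle, presses blank and fence with over 3 N; all other clamps grip the rack; all at rest (((x of blank1 in the frame of pocket1 between -0.004 and 0.004 m and y of blank1 in the frame of pocket1 between -0.004 and 0.004 m and z of blank1 in the frame of pocket1 below 0.003 m) or (x of blank1 in the frame of pocket2 between -0.004 and 0.004 m and y of blank1 in the frame of pocket2 between -0.004 and 0.004 m and z of blank1 in the frame of pocket2 below 0.003 m) or (x of blank1 in the frame of pocket3 between -0.004 and 0.004 m and y of blank1 in the frame of pocket3 between -0.004 and 0.004 m and z of blank1 in the frame of pocket3 below 0.003 m) or (x of blank1 in the frame of pocket4 between -0.004 and 0.004 m and y of blank1 in the frame of pocket4 between -0.004 and 0.004 m and z of blank1 in the frame of pocket4 below 0.003 m)) and angle between the y axis of each of blank1, blank2, blank3, blank4 and the y axis of fixture, either way round below 0.08 rad and angle between each of blank1, blank2, blank3, blank4's own z axis and vertical below 0.06 rad and ((contact force between clamp1 and blank1 above 3 N and contact force between clamp1 and fixture above 3 N and angle between clamp1's own z axis and vertical below 0.25 rad and y of clamp1 in the frame of blank1 between -0.012 and 0.012 m) or (contact force between clamp2 and blank1 above 3 N and contact force between clamp2 and fixture above 3 N and angle between clamp2's own z axis and vertical below 0.25 rad and y of clamp2 in the frame of blank1 between -0.012 and 0.012 m) or (contact force between clamp3 and blank1 above 3 N and contact force between clamp3 and fixture above 3 N and angle between clamp3's own z axis and vertical below 0.25 rad and y of clamp3 in the frame of blank1 between -0.012 and 0.012 m) or (contact force between clamp4 and blank1 above 3 N and contact force between clamp4 and fixture above 3 N and angle between clamp4's own z axis and vertical below 0.25 rad and y of clamp4 in the frame of blank1 between -0.012 and 0.012 m)) and linear speed of each of blank1, blank2, blank3, blank4, clamp1, clamp2, clamp3, clamp4 below 0.02 m/s and ((x of blank2 in the frame of pocket1 between -0.004 and 0.004 m and y of blank2 in the frame of pocket1 between -0.004 and 0.004 m and z of blank2 in the frame of pocket1 below 0.003 m) or (x of blank2 in the frame of pocket2 between -0.004 and 0.004 m and y of blank2 in the frame of pocket2 between -0.004 and 0.004 m and z of blank2 in the frame of pocket2 below 0.003 m) or (x of blank2 in the frame of pocket3 between -0.004 and 0.004 m and y of blank2 in the frame of pocket3 between -0.004 and 0.004 m and z of blank2 in the frame of pocket3 below 0.003 m) or (x of blank2 in the frame of pocket4 between -0.004 and 0.004 m and y of blank2 in the frame of pocket4 between -0.004 and 0.004 m and z of blank2 in the frame of pocket4 below 0.003 m)) and ((contact force between clamp1 and blank2 above 3 N and contact force between clamp1 and fixture above 3 N and angle between clamp1's own z axis and vertical below 0.25 rad and y of clamp1 in the frame of blank2 between -0.012 and 0.012 m) or (contact force between clamp2 and blank2 above 3 N and contact force between clamp2 and fixture above 3 N and angle between clamp2's own z axis and vertical below 0.25 rad and y of clamp2 in the frame of blank2 between -0.012 and 0.012 m) or (contact force between clamp3 and blank2 above 3 N and contact force between clamp3 and fixture above 3 N and angle between clamp3's own z axis and vertical below 0.25 rad and y of clamp3 in the frame of blank2 between -0.012 and 0.012 m) or (contact force between clamp4 and blank2 above 3 N and contact force between clamp4 and fixture above 3 N and angle between clamp4's own z axis and vertical below 0.25 rad and y of clamp4 in the frame of blank2 between -0.012 and 0.012 m)) and ((x of blank3 in the frame of pocket1 between -0.004 and 0.004 m and y of blank3 in the frame of pocket1 between -0.004 and 0.004 m and z of blank3 in the frame of pocket1 below 0.003 m) or (x of blank3 in the frame of pocket2 between -0.004 and 0.004 m and y of blank3 in the frame of pocket2 between -0.004 and 0.004 m and z of blank3 in the frame of pocket2 below 0.003 m) or (x of blank3 in the frame of pocket3 between -0.004 and 0.004 m and y of blank3 in the frame of pocket3 between -0.004 and 0.004 m and z of blank3 in the frame of pocket3 below 0.003 m) or (x of blank3 in the frame of pocket4 between -0.004 and 0.004 m and y of blank3 in the frame of pocket4 between -0.004 and 0.004 m and z of blank3 in the frame of pocket4 below 0.003 m)) and ((contact force between clamp1 and blank3 above 3 N and contact force between clamp1 and fixture above 3 N and angle between clamp1's own z axis and vertical below 0.25 rad and y of clamp1 in the frame of blank3 between -0.012 and 0.012 m) or (contact force between clamp2 and blank3 above 3 N and contact force between clamp2 and fixture above 3 N and angle between clamp2's own z axis and vertical below 0.25 rad and y of clamp2 in the frame of blank3 between -0.012 and 0.012 m) or (contact force between clamp3 and blank3 above 3 N and contact force between clamp3 and fixture above 3 N and angle between clamp3's own z axis and vertical below 0.25 rad and y of clamp3 in the frame of blank3 between -0.012 and 0.012 m) or (contact force between clamp4 and blank3 above 3 N and contact force between clamp4 and fixture above 3 N and angle between clamp4's own z axis and vertical below 0.25 rad and y of clamp4 in the frame of blank3 between -0.012 and 0.012 m)) and ((x of blank4 in the frame of pocket1 between -0.004 and 0.004 m and y of blank4 in the frame of pocket1 between -0.004 and 0.004 m and z of blank4 in the frame of pocket1 below 0.003 m) or (x of blank4 in the frame of pocket2 between -0.004 and 0.004 m and y of blank4 in the frame of pocket2 between -0.004 and 0.004 m and z of blank4 in the frame of pocket2 below 0.003 m) or (x of blank4 in the frame of pocket3 between -0.004 and 0.004 m and y of blank4 in the frame of pocket3 between -0.004 and 0.004 m and z of blank4 in the frame of pocket3 below 0.003 m) or (x of blank4 in the frame of pocket4 between -0.004 and 0.004 m and y of blank4 in the frame of pocket4 between -0.004 and 0.004 m and z of blank4 in the frame of pocket4 below 0.003 m)) and ((contact force between clamp1 and blank4 above 3 N and contact force between clamp1 and fixture above 3 N and angle between clamp1's own z axis and vertical below 0.25 rad and y of clamp1 in the frame of blank4 between -0.012 and 0.012 m) or (contact force between clamp2 and blank4 above 3 N and contact force between clamp2 and fixture above 3 N and angle between clamp2's own z axis and vertical below 0.25 rad and y of clamp2 in the frame of blank4 between -0.012 and 0.012 m) or (contact force between clamp3 and blank4 above 3 N and contact force between clamp3 and fixture above 3 N and angle between clamp3's own z axis and vertical below 0.25 rad and y of clamp3 in the frame of blank4 between -0.012 and 0.012 m) or (contact force between clamp4 and blank4 above 3 N and contact force between clamp4 and fixture above 3 N and angle between clamp4's own z axis and vertical below 0.25 rad and y of clamp4 in the frame of blank4 between -0.012 and 0.012 m)) and ((contact force between clamp1 and fixture above 3 N and value of joint clamp1_right above 0.1 rad and (horizontal distance between clamp1 and pocket1 below 0.02 m or horizontal distance between clamp1 and pocket2 below 0.02 m or horizontal distance between clamp1 and pocket3 below 0.02 m or horizontal distance between clamp1 and pocket4 below 0.02 m)) or contact force between clamp1 and rack above 3 N) and ((contact force between clamp2 and fixture above 3 N and value of joint clamp2_right above 0.1 rad and (horizontal distance between clamp2 and pocket1 below 0.02 m or horizontal distance between clamp2 and pocket2 below 0.02 m or horizontal distance between clamp2 and pocket3 below 0.02 m or horizontal distance between clamp2 and pocket4 below 0.02 m)) or contact force between clamp2 and rack above 3 N) and ((contact force between clamp3 and fixture above 3 N and value of joint clamp3_right above 0.1 rad and (horizontal distance between clamp3 and pocket1 below 0.02 m or horizontal distance between clamp3 and pocket2 below 0.02 m or horizontal distance between clamp3 and pocket3 below 0.02 m or horizontal distance between clamp3 and pocket4 below 0.02 m)) or contact force between clamp3 and rack above 3 N) and ((contact force between clamp4 and fixture above 3 N and value of joint clamp4_right above 0.1 rad and (horizontal distance between clamp4 and pocket1 below 0.02 m or horizontal distance between clamp4 and pocket2 below 0.02 m or horizontal distance between clamp4 and pocket3 below 0.02 m or horizontal distance between clamp4 and pocket4 below 0.02 m)) or contact force between clamp4 and rack above 3 N)); the robot touches nothing.
It fails at once if the glue bottle is moved by more than 3 cm or tipped (distance of glue from where it was at the start of the episode above 0.03 m or angle between glue's own z axis and vertical above 0.5 rad).
It fails at once if the try square is moved by more than 3 cm or tipped (distance of square from where it was at the start of the episode above 0.03 m or angle between square's own z axis and vertical above 0.5 rad).
It fails at once if the mallet is moved by more than 3 cm or tipped (distance of mallet from where it was at the start of the episode above 0.03 m or angle between mallet's own z axis and vertical above 0.5 rad).
Of blank1, blank2, blank3, blank4 only 3 to 4 are there at a start; the rules pass over those that are not, and their reading is None.
At some moment in a run one of blank1, blank2, blank3, blank4 may be knocked a few centimetres aside while the robot is not near it.
It also fails if it takes over 210 s, if anything falls off the work surface, if the arm or the gripper's body presses on something with over 40 N, if the wrist force passes 120 N, or if a joint passes its speed limit or range.

## Working session

There is one attempt and no reset: what is moved stays moved. The work goes in short steps, Python scripts to look and compute and a tool call to move; the robot and the scene stay as the last step left them, time stands still between calls to the robot, and variables do not carry over. Pictures are saved under pics/ and viewed, and the job is handed in when it is done.

Besides the shell and the picture viewer there is one more tool, called after "Call:" as a command line: name --pt "numbers of a row" for each row, then --argument value for the rest. move_arm: Moves the arm, as the interface text tells. Its arguments: {"type":"object","properties":{"steps":{"type":"array","items":{"type":"array","items":{"type":"number"}}},"newtons":{"type":"number"}},"required":["steps"]}

```bash
mkdir -p pics; ls; cat > h.py <<'E'
import numpy as np, cv2
from workcell import bot
def cam(n):
    c=bot.read_camera(n); return c
def save(c,f,scale=1):
    p=c["pixels"][:,:,::-1]
    if scale!=1:p=cv2.resize(p,None,fx=scale,fy=scale)
    cv2.imwrite(f,p)
E
python3 - <<'E'
from h import *
print(bot.read_state())
for n in ["scene","top","wrist"]:
    c=cam(n); save(c,f"pics/{n}0.png",1.5); np.savez(f"{n}0.npz",**{k:v for k,v in c.items()})
    print(n,{k:v for k,v in c.items() if k not in("pixels","depth")},(c["depth"]>0).mean())
E
```

```text
pics
{'time': 0.0, 'q': array([ 1.26113018e+00,  2.64769384e-01,  1.60539696e+00, -3.18881075e-06,
        1.27367529e+00, -3.68980036e-02]), 'joint_vel': array([-1.00896448e-03,  5.41089583e-04, -1.00830972e-03, -7.87264826e-04,
        6.07731096e-05, -4.32329800e-04]), 'joint_torque': array([ 8.73052322e-04, -5.15129113e+01, -3.67310750e+01,  8.08199928e-06,
        1.30066287e-02, -1.12577024e-05]), 'tool_pos': array([0.18162133, 0.64934396, 0.22993868]), 'tcp_rot': array([-0.42708212, -3.11203724,  0.00348018]), 'wrist_force': array([-0.15666607, -0.26592148,  0.63676936]), 'torque': array([0.04074405, 0.04730631, 0.02380052]), 'width': 0.9980010578018524}
scene {'fovy': 51.36821013907377, 'cx': 251.1054359834315, 'cy': 192.32828045765933, 'xyz': array([ 1.14723893, -0.09104603,  0.99160488]), 'attitude': array([0.50037068, 0.44663672, 1.42630614])} 0.9961344401041666
top {'fovy': 46.64019436740453, 'cx': 250.48485724510599, 'cy': 197.82414278010614, 'xyz': array([ 0.3771447 , -0.02879834,  1.31951097]), 'attitude': array([ 0.10790471, -0.09198444, -1.56127857])} 0.9960072835286459
wrist {'fovy': 59.902993647536206, 'cx': 251.31930614129365, 'cy': 188.68287725351044, 'xyz': array([0.11822957, 0.66866109, 0.37232272]), 'attitude': array([-0.23105194, -0.17122737,  1.28909221])} 0.9959767659505209
```

View pics/scene0.png

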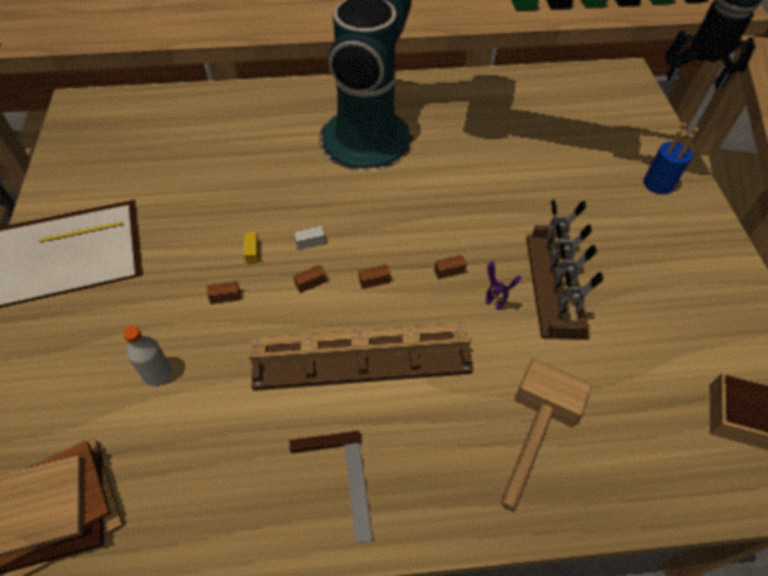

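View pics/top0.png

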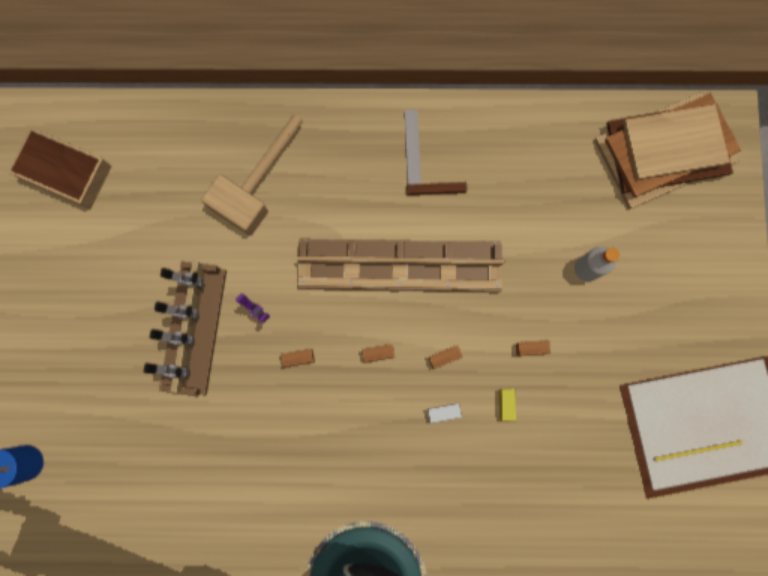

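View pics/wrist0.png

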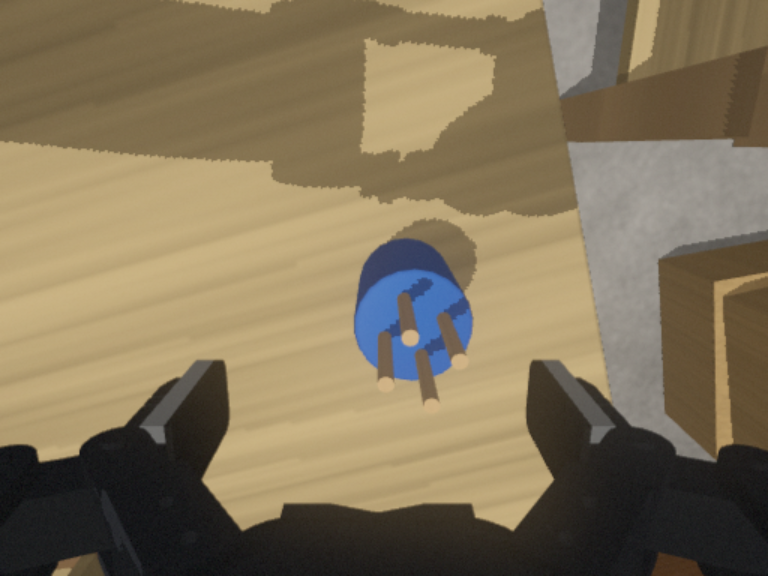

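The scene shows four brown blanks, at about (297,357), (377,353), (445,357) and (533,348) in the top view. The fixture is at (400,265), the rack with four clamps at (190,325), and the look-alikes are purple, white and yellow. Next I'll build height maps from depth.

```bash
cat >> h.py <<'E'
from scipy.spatial.transform import Rotation as R
def cloud(c):
    d=c["depth"];H,W=d.shape;f=H/2/np.tan(np.radians(c["fovy"])/2)
    u,v=np.meshgrid(np.arange(W),np.arange(H))
    P=np.stack([(u-c["cx"])/f*d,-(v-c["cy"])/f*d,-d],-1)
    return P@R.from_rotvec(c["attitude"]).as_matrix().T+c["xyz"]
def proj(c,X):
    H=c["depth"].shape[0];f=H/2/np.tan(np.radians(c["fovy"])/2)
    p=(np.asarray(X)-c["xyz"])@R.from_rotvec(c["attitude"]).as_matrix()
    return np.stack([c["cx"]+f*p[...,0]/-p[...,2],c["cy"]-f*p[...,1]/-p[...,2]],-1)
def ray(c,uv,z):
    H=c["depth"].shape[0];f=H/2/np.tan(np.radians(c["fovy"])/2)
    uv=np.atleast_2d(uv)
    d=np.stack([(uv[:,0]-c["cx"])/f,-(uv[:,1]-c["cy"])/f,-np.ones(len(uv))],-1)@R.from_rotvec(c["attitude"]).as_matrix().T
    return c["xyz"]+d*((z-c["xyz"][2])/d[:,2])[:,None]
def brown(c,lo=(3,110,60),hi=(14,255,230)):
    hsv=cv2.cvtColor(c["pixels"],cv2.COLOR_RGB2HSV); return cv2.inRange(hsv,np.array(lo),np.array(hi))
E
python3 - <<'E'
from h import *
for n in ["top","scene"]:
    c=dict(np.load(f"{n}0.npz")); c={k:(v if v.ndim else float(v)) for k,v in c.items()}
    P=cloud(c)
    # table residuals on grid
    H,W=P.shape[:2]
    print(n)
    for v in range(30,384,50): print([f"{P[v,u,2]*1000:.0f}" for u in range(20,512,47)])
    hsv=cv2.cvtColor(c["pixels"],cv2.COLOR_RGB2HSV)
    for (u,v) in ([(198,238),(251,235),(296,238),(355,232),(295,275)] if n=="top" else [(148,195),(207,186),(250,184),(300,178)]): print(hsv[v,u],P[v,u])
E
```

```text
top
['-535', '-534', '-516', '-527', '-522', '-525', '-528', '-521', '-522', '-514', '-518']
['4', '-2', '-2', '-2', '1', '2', '-1', '-5', '-5', '66', '-2']
['-2', '1', '-2', '63', '3', '-1', '-7', '-2', '4', '0', '5']
['0', '1', '139', '6', '15', '18', '26', '1', '98', '-3', '-0']
['-1', '-5', '16', '1', '-2', '31', '-5', '30', '6', '0', '0']
['4', '2', '-3', '4', '2', '-2', '-1', '3', '3', '10', '3']
['-1', '-3', '-1', '-2', '6', '1', '2', '3', '3', '1', '2']
['4', '4', '2', '8', '11', '246', '4', '0', '-2', '1', '-2']
[ 13 155 146] [0.42411732 0.13516267 0.03396696]
[ 13 155 148] [ 0.43403196 -0.01738355  0.03015345]
[ 13 155 148] [ 0.42628758 -0.14697878  0.03217305]
[ 13 154 147] [ 0.44496378 -0.31759845  0.02851091]
[ 23   5 188] [ 0.32126879 -0.14351422  0.03304014]
scene
['-31', '-29', '-31', '-34', '-41', '288', '-68', '-80', '-97', '-104', '340']
['-537', '2', '0', '2', '1', '97', '1', '1', '-1', '-2', '-321']
['1', '-1', '1', '1', '4', '-0', '1', '-1', '1', '1', '-486']
['7', '6', '-1', '1', '35', '33', '22', '2', '1', '1', '1']
['5', '3', '-1', '1', '27', '55', '43', '5', '-1', '0', '1']
['2', '-0', '1', '3', '0', '1', '-1', '-1', '-0', '1', '53']
['60', '47', '2', '1', '-2', '1', '-1', '3', '0', '-2', '-1']
['20', '992', '1', '-3', '1', '1', '-7', '-745', '-748', '-755', '-759']
[ 11 192  93] [ 0.46041254 -0.3208425   0.03578157]
[ 13 180  68] [ 0.44181372 -0.14920487  0.03309201]
[ 14 194  96] [ 0.44791595 -0.02167354  0.0354112 ]
[ 11 182  94] [0.43517824 0.13146765 0.02962215]
```

```bash
cat >> h.py <<'E'
def load(n):
    c=dict(np.load(n)); return {k:(v if v.ndim else float(v)) for k,v in c.items()}
def blanks(c,z=0.032,rx=None,bright=120,amin=60):
    hsv=cv2.cvtColor(c["pixels"],cv2.COLOR_RGB2HSV)
    m=cv2.inRange(hsv,np.array((5,135,bright)),np.array((16,175,255)))
    m=cv2.morphologyEx(m,cv2.MORPH_OPEN,np.ones((3,3),np.uint8))
    out=[]
    for k in cv2.findContours(m,cv2.RETR_EXTERNAL,cv2.CHAIN_APPROX_NONE)[0]:
        if cv2.contourArea(k)<amin: continue
        q=ray(c,k[:,0,:].astype(float),z)[:,:2]
        (cx,cy),(w,h),a=cv2.minAreaRect((q*1000).astype(np.float32))
        if w>h: a+=90;w,h=h,w
        # long axis direction angle in world, wrt y
        a=a%180; a=a-180 if a>90 else a
        out.append((cx,cy,w,h,a,k[:,0,:].mean(0)))
    return out
E
python3 - <<'E'
from h import *
c=load("top0.npz")
for b in blanks(c): print(np.round(b[:5],1),b[5])
P=cloud(c);z=P[...,2]
roi=np.zeros(z.shape,bool); roi[150:205,190:345]=1
# rectified height/colour map 1mm of fixture & rack
def ortho(c,x0,x1,y0,y1,zp,s=2):
    xs=np.arange(x1,x0,-1/s/1000*1.0); ys=np.arange(y1,y0,-1/s/1000)
    X,Y=np.meshgrid(xs,ys,indexing='ij')
    uv=proj(c,np.stack([X,Y,np.full(X.shape,zp)],-1)).astype(np.float32)
    return cv2.remap(c["pixels"],uv[...,0],uv[...,1],cv2.INTER_LINEAR)
im=ortho(c,.48,.72,-.28,.18,.05,1.7); cv2.imwrite("pics/fx.png",im[:,:,::-1])
Q=P.reshape(-1,3)
for nm,(x0,x1,y0,y1) in {"fix":(.5,.68,-.3,.2),"rack":(.3,.66,.2,.5)}.items():
    s=Q[(Q[:,0]>x0)&(Q[:,0]<x1)&(Q[:,1]>y0)&(Q[:,1]<y1)]
    hi=s[(s[:,2]>.042)&(s[:,2]<.058)] if nm=="fix" else s[(s[:,2]>.06)&(s[:,2]<.08)]
    print(nm,len(hi)); r=cv2.minAreaRect((hi[:,:2]*1000).astype(np.float32)); print(r)
    al=s[s[:,2]>.01]; print(cv2.minAreaRect((al[:,:2]*1000).astype(np.float32)))
E
```

```text
[424.1 136.6  23.5  58.2  10.7] [197.68627451 237.94117647]
[ 427.8 -149.1   23.1   57.3   22.9] [296.74468085 237.55319149]
[434.5 -19.5  23.6  58.3   9.1] [251.94230769 234.84615385]
[ 445.1 -318.8   25.1   56.2    4.5] [355.7254902  231.56862745]
[ 826.  -543.    92.2  131.9  -66.1] [424.77205882 111.94117647]
[ 876.4 -716.7   24.1   83.5  -79.7] [484.76271186  89.61016949]
[ 942.  -657.6   20.2   64.4   11.9] [465.41304348  68.06521739]
fix 447
((626.77099609375, -60.67524719238281), (397.5412292480469, 36.741695404052734), 89.82284545898438)
((603.302490234375, -26.959091186523438), (151.9153289794922, 473.72833251953125), 6.999804973602295)
rack 387
((490.1871032714844, 333.91522216796875), (162.16171264648438, 224.51016235351562), 44.467647552490234)
((496.6767578125, 299.46484375), (195.7393341064453, 288.25628662109375), 87.50215148925781)
```

View pics/fx.png

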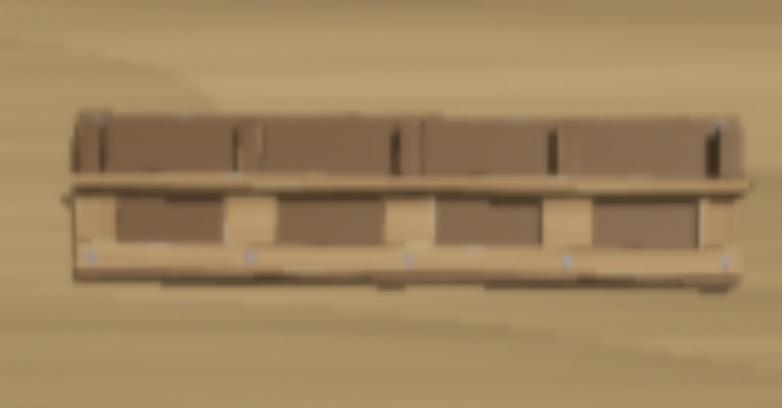

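```bash
cat >> h.py <<'E'
def pose():
    s=bot.read_state(); M=R.from_rotvec(s["tcp_rot"]).as_matrix()
    return s,np.array(s["tool_pos"]),M,np.degrees(np.arctan2(M[1,1],M[0,1]))
def goto(x,y,z,yaw,frm=None):
    "shift mm in tool axes and turn deg"
    s,p,M,yw=pose()
    d=M.T@(np.array([x,y,z])-p)*1000
    t=-((yaw-yw+180)%360-180)
    print("t=%.2f TCP=%s yaw=%.2f tiltz=%s w=%.3f F=%s"%(s["time"],np.round(p*1000,1),yw,np.round(M[:2,2],4),s["width"],np.round(s["wrist_force"],1)))
    print("shift",np.round(d,1),"turn",round(t,2),"q",np.round(s["q"],2))
E
python3 - <<'E'
from h import *
c=load("wrist0.npz"); s,p,M,yw=pose()
cw=R.from_rotvec(c["attitude"]).as_matrix()
print("cam in tool",M.T@(c["xyz"]-p), "look in tool",M.T@(-cw[:,2]),"up",M.T@cw[:,1])
goto(.47,-.06,.27,90)
E
```

```text
cam in tool [ 0.06627993  0.00110414 -0.14210171] look in tool [-0.26482434 -0.0013321   0.96429575] up [9.64296144e-01 6.79936732e-04 2.64825383e-01]
t=0.15 TCP=[181.7 649.5 230.2] yaw=74.37 tiltz=[-0.0006 -0.0017] w=0.998 F=[ 0.  -0.8 -0.8]
shift [-468.8 -605.6  -38.8] turn -15.63 q [ 1.26  0.26  1.61  0.    1.27 -0.04]
```

```bash
python3 - <<'E'
from h import *
goto(.53,-.09,.27,90)
E
```

```text
t=0.15 TCP=[181.7 649.5 230.2] yaw=74.37 tiltz=[-0.0006 -0.0017] w=0.998 F=[ 0.  -0.8 -0.8]
shift [-534.7 -618.3  -38.7] turn -15.63 q [ 1.26  0.26  1.61  0.    1.27 -0.04]
```

Call:
move_arm --pt "-267 -309 -20 -8 100" --pt "-535 -618 -39 -15.6 100" --pt "-535 -618 -39 -15.6 100" --pt "-535 -618 -39 -15.6 100" --pt "-535 -618 -39 -15.6 100" --pt "-535 -618 -39 -15.6 100" --pt "-535 -618 -39 -15.6 100" --pt "-535 -618 -39 -15.6 100" --pt "-535 -618 -39 -15.6 100" --pt "-535 -618 -39 -15.6 100" --pt "-535 -618 -39 -15.6 100" --pt "-535 -618 -39 -15.6 100" --pt "-535 -618 -39 -15.6 100" --pt "-535 -618 -39 -15.6 100" --pt "-535 -618 -39 -15.6 100" --pt "-535 -618 -39 -15.6 100" --pt "-535 -618 -39 -15.6 100" --pt "-535 -618 -39 -15.6 100" --pt "-535 -618 -39 -15.6 100" --pt "-535 -618 -39 -15.6 100"

```text
time: 2.15
tool_pos: [0.5298, -0.0878, 0.27]
tcp_rot: [0.001, -3.141, -0.001]
wrist_force: [-0.0, -0.4, -0.7]
width: 1.001
```

```bash
python3 - <<'E'
from h import *
c=cam("wrist"); save(c,"pics/w1.png",1.5); np.savez("w1.npz",**c)
for b in blanks(c,bright=60,amin=300): print(np.round(b[:5],1),b[5])
goto(.53,-.09,.27,90)
E
```

```text
[ 755.8 -134.1   17.9  111.8    2.8] [216.08955224 324.94029851]
[ 448.8 -318.9   25.9   59.4    4.6] [38.8  82.96]
[437.  -20.9  24.9  61.1  10. ] [312.8516129   71.42580645]
[427.6 128.7  25.4  72.6  10.5] [452.46994536  62.4863388 ]
[ 430.1 -148.6   25.7   59.1   23.2] [193.98591549  64.88028169]
t=2.20 TCP=[529.9 -87.7 270.1] yaw=90.08 tiltz=[-0.0005  0.0006] w=1.000 F=[-0.4  0.9  0.4]
shift [-0.1 -2.3  0.1] turn 0.08 q [-0.21 -0.02  1.85  0.    1.31 -1.78]
```

View pics/w1.png

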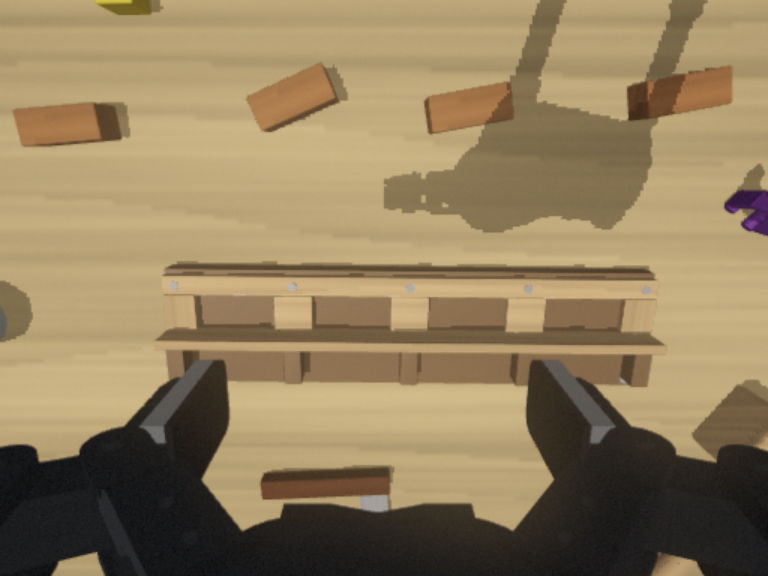

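```bash
python3 - <<'E'
from h import *
c=load("w1.npz"); im=c["pixels"][170:260,95:455,::-1].astype(np.uint8)
cv2.imwrite("pics/w1c.png",cv2.resize(im,None,fx=2.2,fy=4,interpolation=cv2.INTER_CUBIC))
E
```

```text
(no output)
```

View pics/w1c.png

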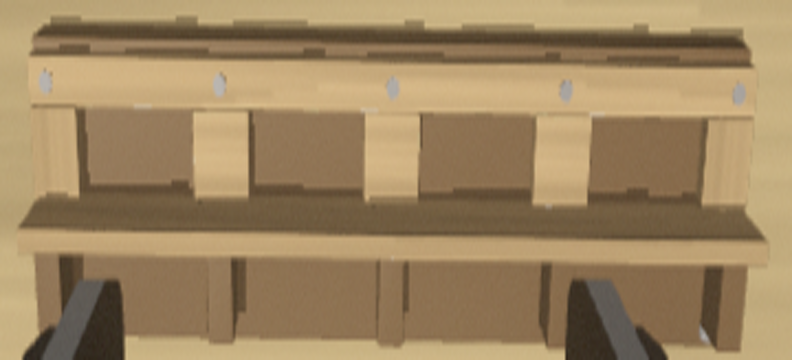

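```bash
python3 - <<'E'
from h import *
c=load("w1.npz")
def r(pts,z):
    p=np.array(pts,float); p=np.stack([95+(p[:,0]+.5)/2.2-.5,170+(p[:,1]+.5)/4-.5],-1); return np.round(ray(c,p,z)[:,:2]*1000,1)
print("fence front",r([(20,227),(393,234),(766,240)],.05))
print("fence back",r([(20,250),(393,257),(766,264)],.05))
print("lip inner",r([(135,107),(305,109),(475,112),(645,115)],.026))
d=r([(78,106),(192,108),(249,109),(364,110),(419,111),(536,113),(590,114),(705,116)],.026); print("div",d)
d2=r([(78,198),(193,200),(249,200),(366,200),(419,203),(535,205),(588,207),(703,207)],.026); print("div far",d2)
# row-precise: gradient subpix
E
```

```text
fence front [[ 608.4 -258.6]
 [ 610.6  -61.4]
 [ 612.5  136.4]]
fence back [[ 615.6 -259.5]
 [ 617.8  -61.3]
 [ 620.1  137.5]]
lip inner [[ 579.2 -202.2]
 [ 579.8 -108.8]
 [ 580.8  -15.2]
 [ 581.8   78.4]]
div [[ 578.9 -233.5]
 [ 579.5 -170.9]
 [ 579.8 -139.6]
 [ 580.2  -76.3]
 [ 580.5  -46.1]
 [ 581.1   18.3]
 [ 581.4   48.1]
 [ 582.1  111.5]]
div far [[ 608.4 -236.4]
 [ 609.1 -172. ]
 [ 609.1 -140.6]
 [ 609.1  -75. ]
 [ 610.1  -45.3]
 [ 610.8   19.8]
 [ 611.4   49.6]
 [ 611.4  114.1]]
```

```bash
python3 - <<'E'
from h import *
goto(.428,.136,.13,100.7)
E
```

```text
t=2.20 TCP=[529.9 -87.7 270.1] yaw=90.08 tiltz=[-0.0005  0.0006] w=1.000 F=[-0.4  0.9  0.4]
shift [101.6 223.7 140.3] turn -10.62 q [-0.21 -0.02  1.85  0.    1.31 -1.78]
```

Call:
move_arm --pt "50 110 60 -8 100" --pt "102 224 140 -10.6 100" --pt "102 224 140 -10.6 100" --pt "102 224 140 -10.6 100" --pt "102 224 140 -10.6 100" --pt "102 224 140 -10.6 100" --pt "102 224 140 -10.6 100" --pt "102 224 140 -10.6 100" --pt "102 224 140 -10.6 100" --pt "102 224 140 -10.6 100"

```text
time: 3.2
tool_pos: [0.4299, 0.1345, 0.1315]
tcp_rot: [-0.288, 3.126, 0.0]
wrist_force: [-0.1, 0.1, 1.7]
width: 1.0
```

```bash
cat >> h.py <<'E'
def bl2(c,z=0.032,near=None):
    "blank top face via depth gate + colour"
    P=cloud(c)
    hsv=cv2.cvtColor(c["pixels"],cv2.COLOR_RGB2HSV)
    m=cv2.inRange(hsv,np.array((4,110,40)),np.array((16,215,255)))
    out=[]
    m=cv2.morphologyEx(m,cv2.MORPH_OPEN,np.ones((3,3),np.uint8))
    g=m&(((P[...,2]>z-.010)&(P[...,2]<z+.02)).astype(np.uint8)*255)
    g=cv2.morphologyEx(g,cv2.MORPH_CLOSE,np.ones((5,5),np.uint8)); g=cv2.morphologyEx(g,cv2.MORPH_OPEN,np.ones((7,7),np.uint8))
    for k in cv2.findContours(g,cv2.RETR_EXTERNAL,cv2.CHAIN_APPROX_NONE)[0]:
        if cv2.contourArea(k)<1500: continue
        q=ray(c,k[:,0,:].astype(float),z)[:,:2]
        (cx,cy),(w,h),a=cv2.minAreaRect((q*1000).astype(np.float32))
        if w>h: a+=90;w,h=h,w
        a=a%180; a=a-180 if a>90 else a
        out.append((cx,cy,w,h,a,k[:,0,:].mean(0)))
    return out
E
python3 - <<'E'
from h import *
c=cam("wrist"); save(c,"pics/w2.png",1.5); np.savez("w2.npz",**c)
for b in bl2(c): print(np.round(b[:5],1),b[5])
goto(.428,.136,.13,100.7)
E
```

```text
[424.4 136.5  26.2  59.1  10.5] [254.35616438 181.07762557]
[434.7 -17.3  26.   65.9  10.5] [ 46.10504202 157.20168067]
t=3.25 TCP=[429.9 134.4 131.4] yaw=100.50 tiltz=[0.0021 0.0004] w=1.001 F=[-0.4 -0.6 -0.3]
shift [1.6 1.9 1.4] turn -0.2 q [ 0.25 -0.08  2.17 -0.    1.05 -1.51]
```

View pics/w2.png

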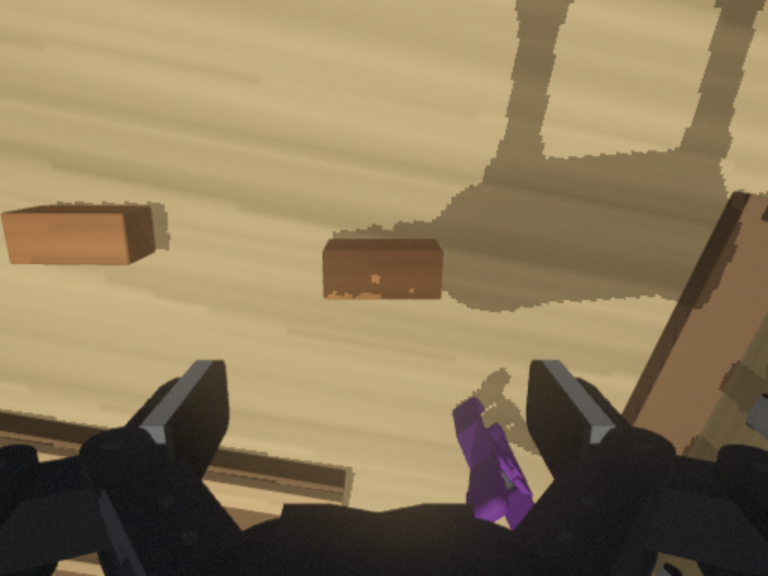

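```bash
python3 - <<'E'
from h import *
goto(.4244,.1365,.010,100.5)
E
```

```text
t=3.25 TCP=[429.9 134.4 131.4] yaw=100.50 tiltz=[0.0021 0.0004] w=1.001 F=[-0.4 -0.6 -0.3]
shift [  5.3   3.1 121.4] turn 0.0 q [ 0.25 -0.08  2.17 -0.    1.05 -1.51]
```

Call:
move_arm --newtons 40 --pt "5.3 3.1 50 0 100" --pt "5.3 3.1 80 0 100" --pt "5.3 3.1 105 0 100" --pt "5.3 3.1 121 0 100" --pt "5.3 3.1 121 0 100" --pt "5.3 3.1 121 0 100"

```text
time: 3.85
tool_pos: [0.4236, 0.1364, 0.0097]
tcp_rot: [-0.287, 3.128, 0.0]
wrist_force: [0.4, -0.3, 0.4]
width: 1.001
```

```bash
python3 - <<'E'
from h import *
goto(.4244,.1365,.010,100.5)
c=cam("wrist"); save(c,"pics/w3.png",1.5)
E
```

```text
t=3.85 TCP=[423.6 136.4   9.7] yaw=100.50 tiltz=[0.0002 0.    ] w=1.001 F=[ 0.4 -0.3  0.4]
shift [-0.8 -0.1 -0.3] turn -0.0 q [ 0.26  0.09  2.27 -0.    0.78 -1.5 ]
```

View pics/w3.png

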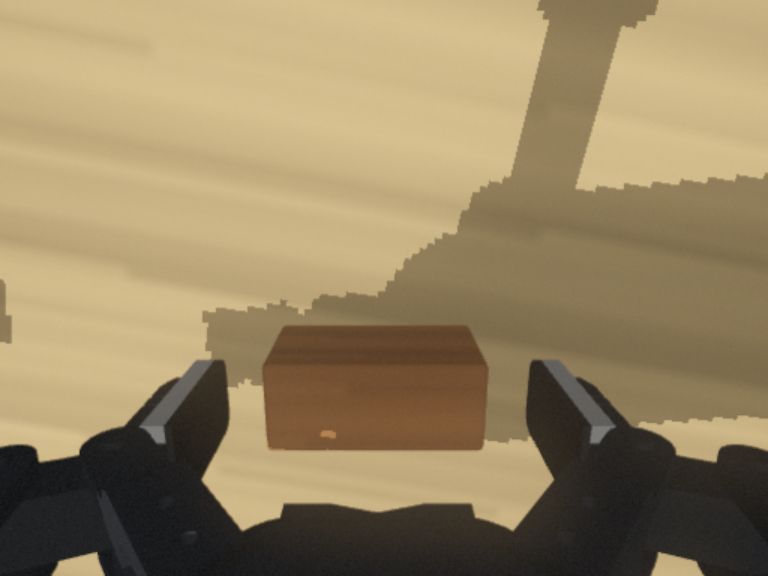

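Call:
move_arm --newtons 40 --pt "0 0 0 0 40" --pt "0 0 0 0 40" --pt "0 0 0 0 40" --pt "0 0 0 0 40" --pt "0 0 0 0 40" --pt "0 0 -40 0 40" --pt "0 0 -80 0 40" --pt "0 0 -100 0 40" --pt "0 0 -100 0 40"

```text
time: 4.8
tool_pos: [0.4261, 0.1378, 0.1133]
tcp_rot: [-0.289, 3.12, 0.002]
wrist_force: [0.6, -0.0, -0.6]
width: 0.695
```

```bash
python3 - <<'E'
from h import *
y=.0814; 
# pocket 4: fixture (595.2,-61.1) yaw -.57
a=np.radians(-.57); o=np.array([.5952,-.0611]); 
for d in (-.1425,-.0475,.0475,.1425): print(o+d*np.array([-np.sin(a),np.cos(a)]))
goto(.5966,.0814,.10,89.4)
c=cam("wrist"); save(c,"pics/w4.png",1.5); np.savez("w4.npz",**c)
s,p,M,yw=pose()
for b in bl2(c,p[2]+.022): print(np.round(b[:5],1),b[5])
E
```

```text
[ 0.59378238 -0.20359295]
[ 0.59472746 -0.10859765]
[ 0.59567254 -0.01360235]
[0.59661762 0.08139295]
t=4.80 TCP=[426.1 137.8 113.3] yaw=100.58 tiltz=[0.0083 0.0022] w=0.695 F=[ 0.6 -0.  -0.6]
shift [-157.1  -86.8   14.6] turn 11.18 q [ 0.26 -0.07  2.2   0.    1.   -1.5 ]
[425.3 138.2  29.8  59.8  10.5] [251.03902439 263.19512195]
```

View pics/w4.png

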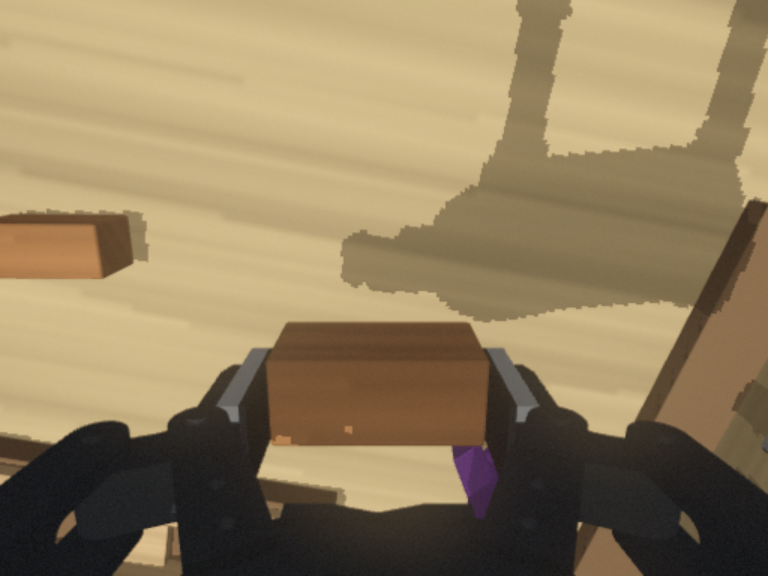

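Call:
move_arm --pt "-50 -28 10 6 40" --pt "-100 -56 10 11.2 40" --pt "-157 -87 10 11.2 40" --pt "-157 -87 10 11.2 40" --pt "-157 -87 10 11.2 40" --pt "-157 -87 10 11.2 40" --pt "-157 -87 10 11.2 40" --pt "-157 -87 10 11.2 40"

```text
time: 5.65
tool_pos: [0.5913, 0.0806, 0.0983]
tcp_rot: [-0.016, -3.139, 0.0]
wrist_force: [0.3, -0.9, -0.9]
width: 0.687
```

```bash
python3 - <<'E'
from h import *
goto(.5961,.0814,.0285,89.4)
c=cam("wrist"); save(c,"pics/w5.png",1.5); np.savez("w5.npz",**c)
E
```

```text
t=5.65 TCP=[591.3  80.6  98.3] yaw=89.41 tiltz=[-0.0022 -0.0001] w=0.687 F=[ 0.3 -0.9 -0.9]
shift [-4.9  0.9 69.8] turn 0.01 q [ 0.09  0.23  1.9   0.    1.01 -1.47]
```

View pics/w5.png

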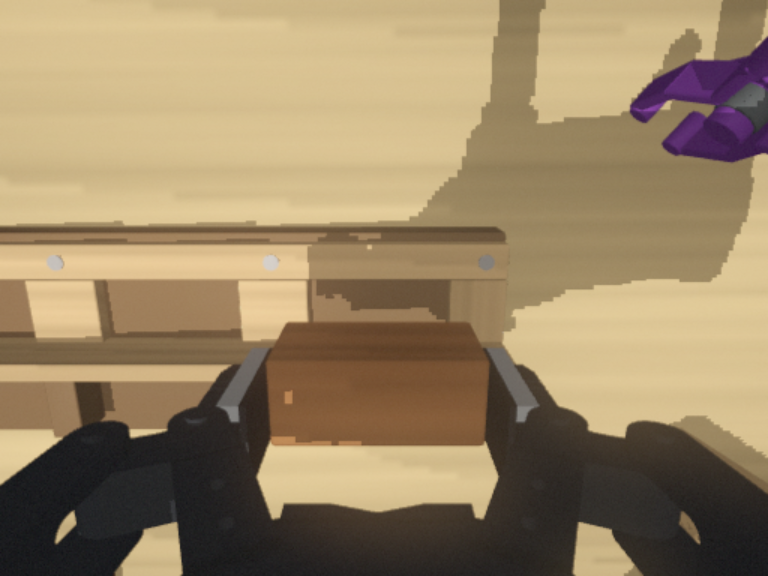

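```bash
python3 - <<'E'
from h import *
c=load("w5.npz")
def r(p,z): return np.round(ray(c,(np.array(p,float)+.5)/1.5-.5,z)[:,:2]*1000,1)
print(r([(311,280),(450,281),(102,280),(240,281)],.026), r([(380,243.5),(200,243)],.026))
im=c["pixels"][140:235,100:350,::-1]; cv2.imwrite("pics/w5c.png",cv2.resize(im,None,fx=3.2,fy=4,interpolation=cv2.INTER_CUBIC))
E
```

```text
[[582.2  51.9]
 [583.3 113.7]
 [581.2 -41. ]
 [582.3  20.3]] [[566.1  82.8]
 [565.    4.3]]
```

View pics/w5c.png

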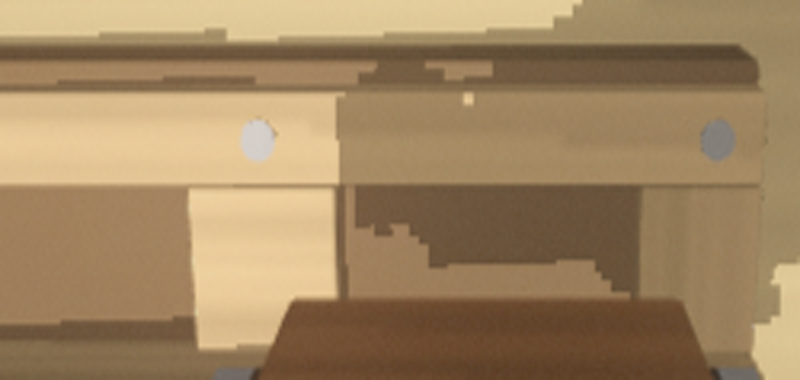

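Call:
move_arm --pt "-5.2 1.2 0 0 40" --pt "-5.2 1.2 20 0 40" --pt "-5.2 1.2 40 0 40" --pt "-5.2 1.2 50 0 40" --pt "-5.2 1.2 60 0 40" --pt "-5.2 1.2 64 0 40" --pt "-5.2 1.2 67 0 40" --pt "-5.2 1.2 69.5 0 40" --pt "-5.2 1.2 69.5 0 40" --pt "-5.2 1.2 69.5 0 40"

```text
time: 6.7
tool_pos: [0.604, 0.0827, 0.0459]
tcp_rot: [0.016, 3.131, 0.002]
wrist_force: [-29.6, -1.5, 76.9]
width: 0.693
```

```bash
python3 - <<'E'
from h import *
goto(.5965,.0818,.0277,89.4)
c=cam("wrist"); save(c,"pics/w6.png",1.5); np.savez("w6.npz",**c)
E
```

```text
t=6.70 TCP=[604.   82.7  45.9] yaw=89.41 tiltz=[0.0105 0.0015] w=0.693 F=[-29.6  -1.5  76.9]
shift [ 7.7 -1.  18.2] turn 0.01 q [ 0.09  0.31  1.91  0.    0.91 -1.47]
```

View pics/w6.png

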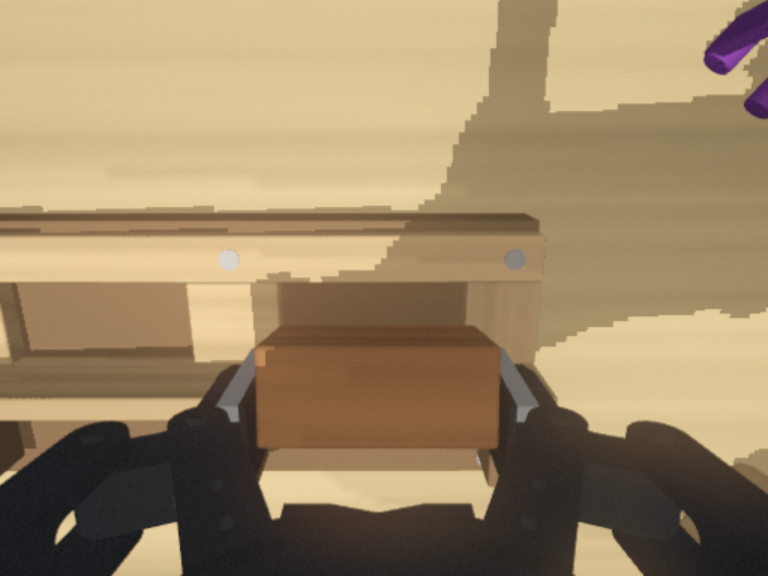

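Call:
move_arm --pt "0 0 -18 0 40" --pt "0 0 -50 0 40" --pt "0 0 -70 0 40" --pt "0 0 -70 0 40" --pt "0 0 -70 0 40" --pt "0 0 -70 0 40" --pt "0 0 -70 0 40" --pt "0 0 -70 0 40"

```text
time: 7.55
tool_pos: [0.5974, 0.0812, 0.0981]
tcp_rot: [-0.017, -3.139, 0.0]
wrist_force: [-1.2, -0.8, -0.0]
width: 0.697
```

```bash
python3 - <<'E'
from h import *
goto(.5965,.0818,.0977,89.4)
c=cam("wrist"); save(c,"pics/w7.png",1.5); np.savez("w7.npz",**c)
goto(.5965,.0818,.0977,89.4)
E
```

```text
t=7.55 TCP=[597.4  81.2  98.1] yaw=89.37 tiltz=[-0.0028 -0.0003] w=0.697 F=[-1.2 -0.8 -0. ]
shift [0.9 0.6 0.4] turn -0.03 q [ 0.09  0.25  1.89 -0.    1.01 -1.47]
t=7.60 TCP=[597.6  81.2  98.4] yaw=89.37 tiltz=[-0.0023 -0.0002] w=0.691 F=[-0.1 -0.6 -0.1]
shift [1.1 0.6 0.7] turn -0.03 q [ 0.09  0.25  1.89  0.    1.01 -1.47]
```

View pics/w7.png

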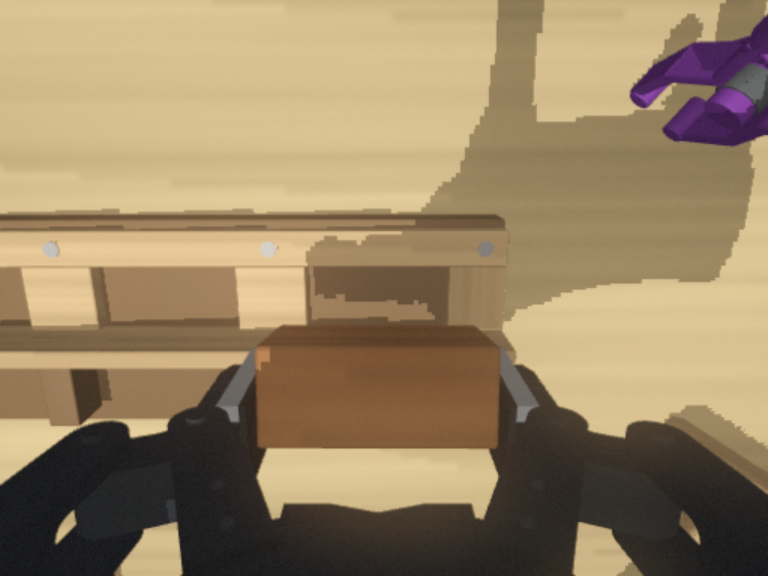

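```bash
python3 - <<'E'
from h import *
s,p,M,yw=pose()
def r(c,p,z): return np.round(ray(c,(np.array(p,float)+.5)/1.5-.5,z)[:,:2]*1000,1)
c=load("w7.npz")
P=cloud(c); print("depth top z",np.median(P[240:290,190:310,2])*1000)
for z in (.130,.1325,.134): print(z,r(c,[(257,346),(497,346),(257,447),(497,447)],z))
print(r(c,[(307,267),(449,267)],.026))
for v in range(215,305,1): 
    pass
c=load("w4.npz");P=cloud(c); print("w4 depth z",np.median(P[250:290,190:310,2])*1000); print(r(c,[(268,365),(487,365),(268,445),(487,445)],.1353))
c=load("w5.npz");P=cloud(c); print("w5 depth z",np.median(P[250:290,190:310,2])*1000); print(r(c,[(268,365),(487,365),(268,445),(487,445)],.1203))
E
```

```text
depth top z 130.6583941943851
0.13 [[576.9  53.7]
 [577.5 110.7]
 [604.1  51.7]
 [604.8 112.1]]
0.1325 [[575.9  54.4]
 [576.5 110.1]
 [602.5  52.4]
 [603.2 111.4]]
0.134 [[575.3  54.8]
 [575.9 109.7]
 [601.5  52.8]
 [602.2 111. ]]
[[582.2  51.1]
 [583.  113.7]]
w4 depth z 134.16839672740142
[[420.4 108.4]
 [410.  164.6]
 [444.2 111.4]
 [433.2 170.3]]
w5 depth z 119.14484360310045
[[580.2  53. ]
 [580.8 110.2]
 [604.   51.3]
 [604.6 111.3]]
```

```bash
python3 - <<'E'
from h import *
goto(.47,.08,.10,90)
E
```

```text
t=7.60 TCP=[597.6  81.2  98.4] yaw=89.37 tiltz=[-0.0023 -0.0002] w=0.691 F=[-0.1 -0.6 -0.1]
shift [127.6  -2.6  -1.3] turn -0.63 q [ 0.09  0.25  1.89  0.    1.01 -1.47]
```

Call:
move_arm --pt "50 -2 -2 0 40" --pt "100 -2 -2 0 40" --pt "127 -2 -2 0 40" --pt "127 -2 -2 0 40" --pt "127 -2 30 0 40" --pt "127 -2 60 0 40" --pt "127 -2 80 0 40" --pt "127 -2 88 0 40" --pt "127 -2 92 0 40" --pt "127 -2 94 0 40" --pt "127 -2 94 0 40" --pt "127 -2 94 0 40"

```text
time: 8.8
tool_pos: [0.4725, 0.0808, 0.0068]
tcp_rot: [0.017, 3.14, 0.0]
wrist_force: [-0.2, 0.2, 0.0]
width: 0.692
```

```bash
python3 - <<'E'
from h import *
goto(.47,.08,.004,90)
c=cam("wrist");P=cloud(c); print(np.median(P[240:290,190:310,2])*1000)
E
```

```text
t=8.80 TCP=[472.5  80.8   6.8] yaw=89.37 tiltz=[0.002  0.0002] w=0.692 F=[-0.2  0.2  0. ]
shift [ 2.5 -0.8  2.7] turn -0.63 q [ 0.12  0.16  2.2  -0.    0.78 -1.44]
39.321587933070774
```

Call:
move_arm --pt "0 0 3 0 40" --pt "0 0 5 0 40" --pt "0 0 5 0 40" --pt "0 0 5 0 85" --pt "0 0 5 0 100" --pt "0 0 5 0 100" --pt "0 0 -20 0 100" --pt "0 0 -60 0 100" --pt "5 0 -120 0 100" --pt "5 0 -120 0 100" --pt "5 0 -120 0 100" --pt "5 0 -120 0 100" --pt "5 0 -120 0 100"

```text
time: 10.15
tool_pos: [0.4646, 0.0805, 0.1235]
tcp_rot: [-0.017, -3.137, 0.001]
wrist_force: [0.3, -0.3, -0.5]
width: 1.0
```

```bash
python3 - <<'E'
from h import *
c=cam("wrist"); save(c,"pics/w8.png",1.5); np.savez("w8.npz",**c)
for b in bl2(c): print(np.round(b[:5],1),b[5])
goto(.47,.08,.01,90)
E
```

```text
[468.9  81.4  27.5  59.   -0.7] [251.58482143 197.46875   ]
[435.6 -17.4  25.9  62.4   9.9] [111.82608696 153.07391304]
t=10.20 TCP=[464.6  80.5 123.5] yaw=89.37 tiltz=[-0.0044 -0.0005] w=1.002 F=[-0.1  0.4 -0.7]
shift [ -5.9  -0.4 113.4] turn -0.63 q [ 0.12 -0.02  2.14  0.    1.03 -1.44]
```

View pics/w8.png

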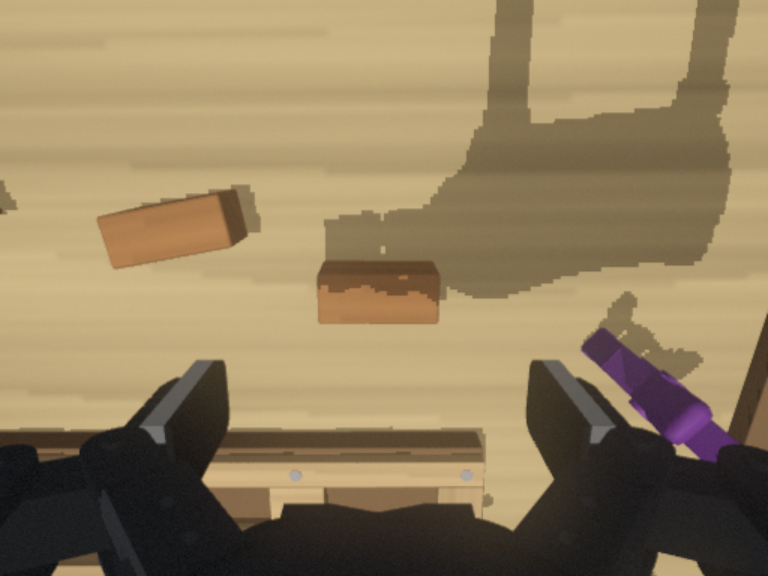

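Call:
move_arm --newtons 60 --pt "-4.8 0.9 50 0 100" --pt "-4.8 0.9 90 0 100" --pt "-4.8 0.9 113 0 100" --pt "-4.8 0.9 113 0 100" --pt "-4.8 0.9 113 0 100" --pt "-4.8 0.9 113 0 100" --pt "-4.8 0.9 113 0 40" --pt "-4.8 0.9 113 0 40" --pt "-4.8 0.9 113 0 40" --pt "-4.8 0.9 113 0 40" --pt "-4.8 0.9 113 0 40"

```text
time: 11.3
tool_pos: [0.4732, 0.0818, 0.0147]
tcp_rot: [0.017, 3.138, 0.001]
wrist_force: [0.4, -0.0, 6.7]
width: 0.684
```

```bash
python3 - <<'E'
from h import *
goto(.5965,.0818,.1,89.4)
c=cam("wrist"); save(c,"pics/w9.png",1.5);np.savez("w9.npz",**c)
E
```

```text
t=11.30 TCP=[473.2  81.8  14.7] yaw=89.37 tiltz=[0.004  0.0004] w=0.684 F=[ 0.4 -0.   6.7]
shift [-123.6    1.4  -84.8] turn -0.03 q [ 0.12  0.14  2.2  -0.    0.79 -1.44]
```

View pics/w9.png

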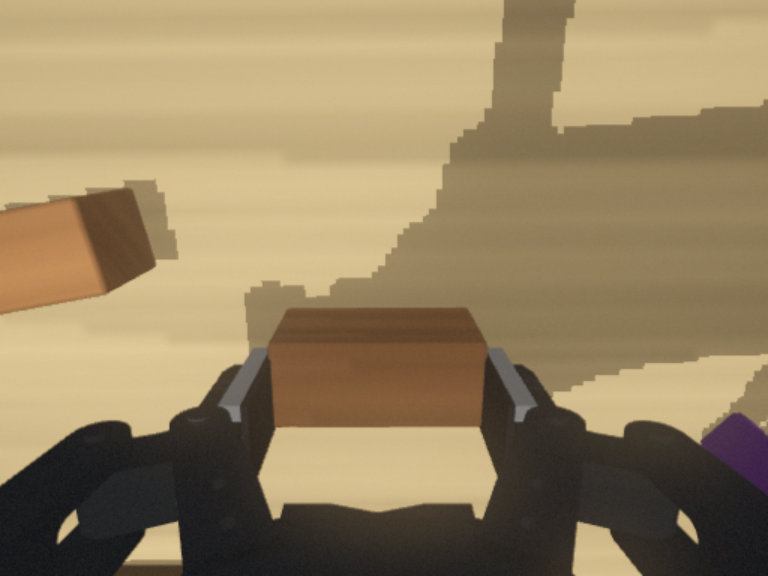

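Call:
move_arm --pt "0 0 -40 0 40" --pt "0 0 -85 0 40" --pt "0 0 -85 0 40" --pt "-50 1 -85 0 40" --pt "-100 1 -85 0 40" --pt "-120 1 -85 0 40" --pt "-120 1 -85 0 40" --pt "-120 1 -85 0 40" --pt "-120 1 -85 0 40" --pt "-120 1 -85 0 40" --pt "-120 1 -85 0 40" --pt "-120 1 -85 0 40"

```text
time: 12.55
tool_pos: [0.5907, 0.0813, 0.098]
tcp_rot: [0.017, 3.141, 0.0]
wrist_force: [-0.6, -0.3, 0.0]
width: 0.683
```

```bash
cat >> h.py <<'E'
def crop(c,u0,u1,v0,v1,fn,fx=3,fy=3):
    im=c["pixels"][v0:v1,u0:u1,::-1]; cv2.imwrite(fn,cv2.resize(im,None,fx=fx,fy=fy,interpolation=cv2.INTER_CUBIC))
E
python3 - <<'E'
from h import *
goto(.5965,.0818,.1,89.4)
c=cam("wrist"); save(c,"pics/w10.png",1.5);np.savez("w10.npz",**c)
goto(.5965,.0818,.1,89.4)
P=cloud(c);print("top z",np.median(P[240:280,190:310,2])*1000)
crop(c,100,400,130,330,"pics/w10c.png",2.6,3)
E
```

```text
t=12.55 TCP=[590.7  81.3  98. ] yaw=89.38 tiltz=[0.0001 0.    ] w=0.683 F=[-0.6 -0.3  0. ]
shift [-5.8  0.5 -2. ] turn -0.02 q [ 0.1   0.23  1.9  -0.    1.01 -1.46]
t=12.60 TCP=[590.9  81.3  98. ] yaw=89.38 tiltz=[0.0002 0.    ] w=0.686 F=[-0.1  0.4  0.6]
shift [-5.6  0.5 -2. ] turn -0.02 q [ 0.1   0.23  1.9  -0.    1.01 -1.46]
top z 114.8659179769394
```

View pics/w10c.png

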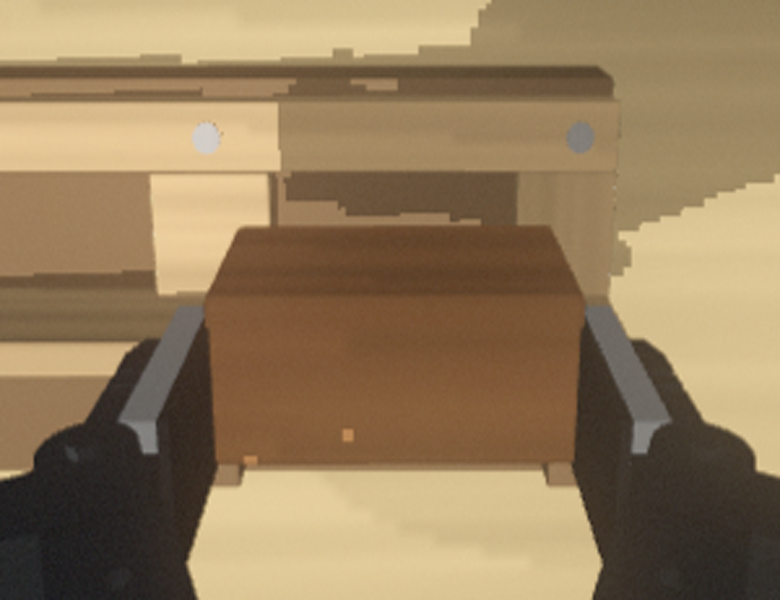

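```bash
python3 - <<'E'
from h import *
c=load("w10.npz")
def r(p,z): p=np.array(p,float); return np.round(ray(c,np.stack([100+(p[:,0]+.5)/2.6-.5,130+(p[:,1]+.5)/3-.5],-1),z)[:,:2]*1000,1)
print("top front",r([(210,295),(583,295)],.1153),"top back",r([(217,463),(575,463)],.1153),"bot front",r([(238,228),(551,228)],.0833))
print("lip inner",r([(285,171),(510,172),(100,171)],.026),"div",r([(271,190),(517,190),(271,173),(517,173)],.026))
E
```

```text
top front [[575.   53.9]
 [575.7 111.5]] top back [[600.3  53.3]
 [601.  111.3]] bot front [[576.1  52.5]
 [576.8 112.1]]
lip inner [[581.7  54.2]
 [582.6 111.8]
 [581.2   6.8]] div [[586.1  50.4]
 [586.8 113.7]
 [582.2  50.6]
 [582.9 113.6]]
```

Call:
move_arm --pt "-8.5 -0.3 10 0 40" --pt "-8.5 -0.3 20 0 40" --pt "-8.5 -0.3 26 0 40" --pt "-8.5 -0.3 26 0 40" --pt "-8.5 -0.3 26 0 40" --pt "-8.5 -0.3 26 0 40"

```text
time: 13.2
tool_pos: [0.5999, 0.0809, 0.0719]
tcp_rot: [0.017, 3.141, 0.0]
wrist_force: [0.3, -0.1, -0.9]
width: 0.683
```

```bash

python3 - <<'E'
from h import *
goto(.5965,.0818,.1,89.4)
c=cam("wrist"); np.savez("w11.npz",**c)
goto(.5965,.0818,.1,89.4)
P=cloud(c);print("top z",np.median(P[240:280,190:310,2])*1000)
crop(c,100,400,130,330,"pics/w11c.png",2.6,3)
E
```

```text
t=13.20 TCP=[599.9  80.9  71.9] yaw=89.37 tiltz=[0.0002 0.    ] w=0.683 F=[ 0.3 -0.1 -0.9]
shift [  3.4   0.9 -28.1] turn -0.03 q [ 0.09  0.28  1.9  -0.    0.96 -1.47]
t=13.25 TCP=[600.   80.9  72.1] yaw=89.37 tiltz=[0.0006 0.0001] w=0.683 F=[ 0.5 -0.  -0.9]
shift [  3.5   0.8 -27.9] turn -0.03 q [ 0.09  0.28  1.9   0.    0.96 -1.47]
top z 88.83930992698457
```

View pics/w11c.png

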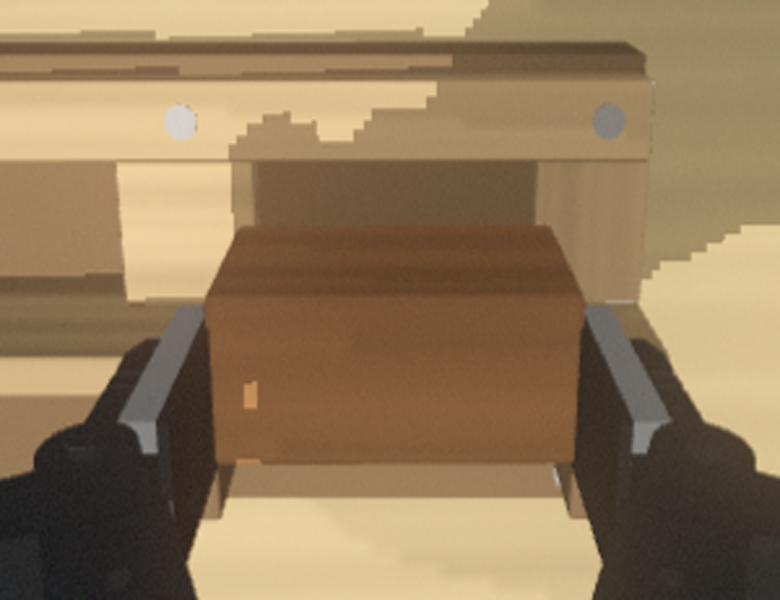

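```bash
python3 - <<'E'
from h import *
c=load("w11.npz")
def r(p,z): p=np.array(p,float); return np.round(ray(c,np.stack([100+(p[:,0]+.5)/2.6-.5,130+(p[:,1]+.5)/3-.5],-1),z)[:,:2]*1000,1)
print("top front",r([(210,295),(583,295)],.0892),"top back",r([(217,463),(575,463)],.0892),"bot front",r([(238,228),(551,228)],.0572))
print("lip inner",r([(285,160),(510,160),(100,159)],.026),"div",r([(253,190),(537,190),(253,163),(537,163)],.026),r([(253,195),(537,195)],.018))
E
```

```text
top front [[584.2  53.4]
 [584.9 111.1]] top back [[609.5  52.8]
 [610.2 110.9]] bot front [[585.3  52.1]
 [586.  111.7]]
lip inner [[581.8  57.4]
 [582.4 107.8]
 [581.1  15.9]] div [[587.8  49.9]
 [588.5 114. ]
 [582.3  50.2]
 [583.1 113.9]] [[591.1  48.4]
 [591.9 115.4]]
```

Call:
move_arm --pt "1.2 0 0 0 40" --pt "1.2 0 5 0 40" --pt "1.2 0 10 0 40" --pt "1.2 0 15 0 40" --pt "1.2 0 20 0 40" --pt "1.2 0 24 0 40" --pt "1.2 0 27 0 40" --pt "1.2 0 27 0 40" --pt "1.2 0 27 0 40"

```text
time: 14.15
tool_pos: [0.5986, 0.0809, 0.0447]
tcp_rot: [-0.017, -3.141, -0.0]
wrist_force: [0.3, -0.5, -0.5]
width: 0.685
```

```bash

python3 - <<'E'
from h import *
c=cam("wrist"); np.savez("w12.npz",**c)
goto(.5965,.0818,.1,89.4)
crop(c,100,400,130,330,"pics/w12c.png",2.6,3)
E
```

```text
t=14.20 TCP=[598.7  80.9  44.9] yaw=89.37 tiltz=[0.0003 0.    ] w=0.682 F=[-0.5  0.9 -0.6]
shift [  2.2   0.9 -55.1] turn -0.03 q [ 0.09  0.31  1.92  0.    0.91 -1.47]
```

View pics/w12c.png

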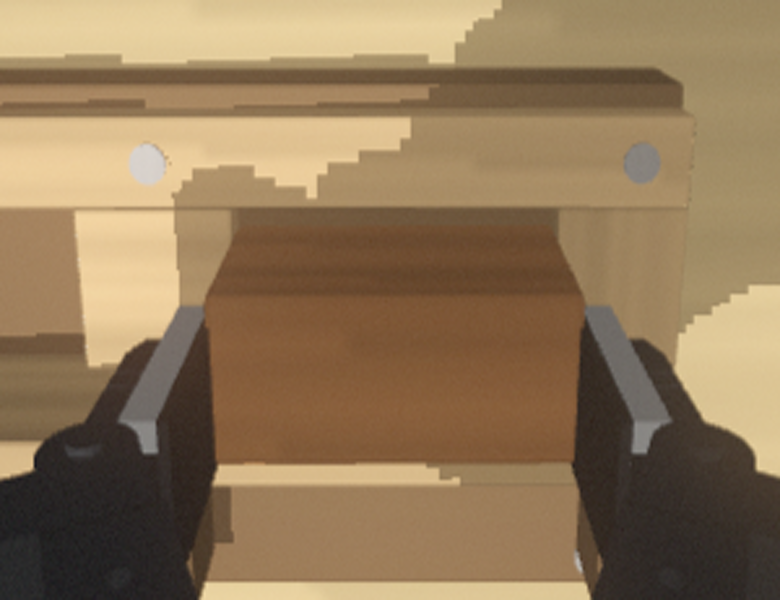

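Call:
move_arm --pt "0 0 3 0 40" --pt "0 0 6 0 40" --pt "0 0 8 0 40" --pt "0 0 10 0 40" --pt "0 0 12 0 40" --pt "0 0 12 0 40" --pt "0 0 12 0 40"

```text
time: 14.9
tool_pos: [0.5986, 0.0809, 0.0328]
tcp_rot: [0.017, 3.141, -0.0]
wrist_force: [-0.3, 0.5, -0.8]
width: 0.682
```

```bash

python3 - <<'E'
from h import *
c=cam("wrist"); np.savez("w13.npz",**c)
goto(.5965,.0818,.1,89.4)
crop(c,100,400,130,330,"pics/w13c.png",2.6,3)
E
```

```text
t=14.95 TCP=[598.6  80.9  32.8] yaw=89.37 tiltz=[0.0001 0.    ] w=0.681 F=[ 1.2 -0.2  0. ]
shift [  2.1   0.9 -67.2] turn -0.03 q [ 0.09  0.33  1.92  0.    0.89 -1.47]
```

View pics/w13c.png

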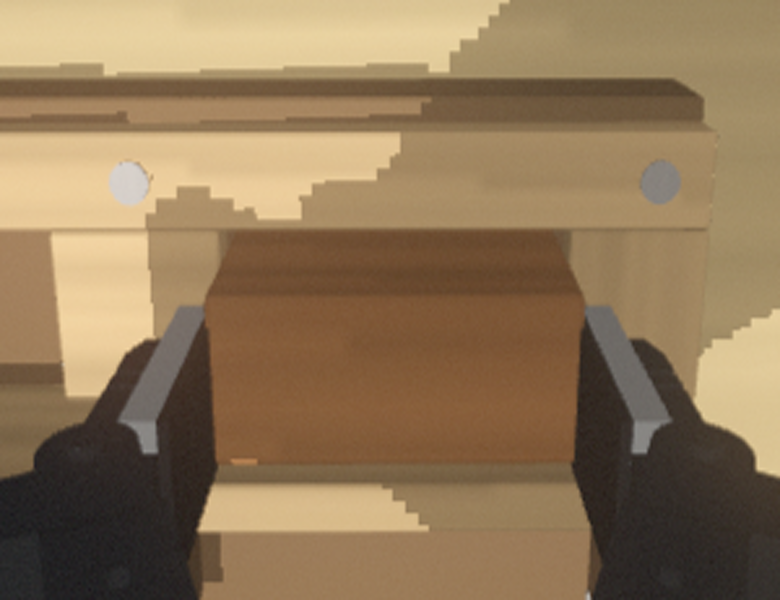

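Call:
move_arm --pt "0 0 1.5 0 40" --pt "0 0 1.5 0 40" --pt "0 0 1.5 0 85" --pt "0 0 1.5 0 90" --pt "0 0 1.5 0 90" --pt "0 0 -30 0 90" --pt "0 0 -75 0 90" --pt "40 0 -100 0 100" --pt "40 0 -100 0 100" --pt "40 0 -100 0 100" --pt "40 0 -100 0 100" --pt "40 0 -100 0 100" --pt "40 0 -100 0 100"

```text
time: 16.25
tool_pos: [0.5583, 0.0812, 0.1313]
tcp_rot: [-0.018, -3.139, 0.0]
wrist_force: [0.9, 0.5, -0.6]
width: 0.997
```

```bash

python3 - <<'E'
from h import *
c=cam("wrist"); np.savez("w14.npz",**c)
goto(.437,-.0195,.13,100)
save(c,"pics/w14.png",1.5)
for b in bl2(c): print(np.round(b[:5],1),b[5])
for b in bl2(c,.05): print(np.round(b[:5],1),b[5])
E
```

```text
t=16.30 TCP=[558.3  81.2 131.5] yaw=89.37 tiltz=[-0.0021 -0.0002] w=1.000 F=[-0.3  0.5 -0.9]
shift [ 120.2 -102.1    1.7] turn -10.63 q [ 0.1   0.14  1.94 -0.    1.06 -1.46]
[599.6  81.5  39.   64.7  -0.7] [251.51652893 239.92561983]
[442.4 -17.6  25.3  64.2  -0.7] [96.66532258 16.93548387]
[595.   81.7  29.2  59.5  -0.7] [251.90434783 243.44347826]
```

View pics/w14.png

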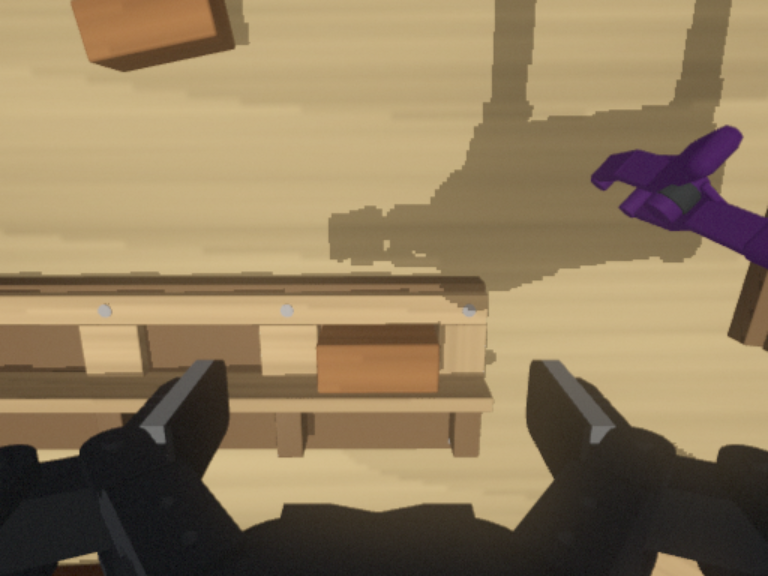

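Call:
move_arm --newtons 30 --pt "60 -50 0 -8 100" --pt "120 -102 0 -10.6 100" --pt "120 -102 2 -10.6 100" --pt "120 -102 2 -10.6 100" --pt "120 -102 2 -10.6 100" --pt "120 -102 2 -10.6 100" --pt "120 -102 2 -10.6 100" --pt "120 -102 2 -10.6 100"

```text
time: 17.1
tool_pos: [0.4386, -0.0188, 0.131]
tcp_rot: [-0.275, 3.129, 0.0]
wrist_force: [-0.2, 0.4, -1.1]
width: 1.0
```

```bash

python3 - <<'E'
from h import *
c=cam("wrist"); np.savez("w15.npz",**c)
b=[b for b in bl2(c) if abs(b[0]-436)<30 and abs(b[1]+19)<30][0]; print(np.round(b[:5],1))
goto(b[0]/1000+.0005,b[1]/1000,.011,90+b[4])
save(c,"pics/w15.png",1.5)
E
```

```text
[434.9 -19.9  26.2  58.9  10. ]
t=17.15 TCP=[438.4 -18.8 130.9] yaw=100.04 tiltz=[0.0002 0.0001] w=0.999 F=[-0.1 -0.3  0.3]
shift [  3.1  -0.6 119.9] turn 0.04 q [-0.1  -0.1   2.19  0.    1.05 -1.85]
```

View pics/w15.png

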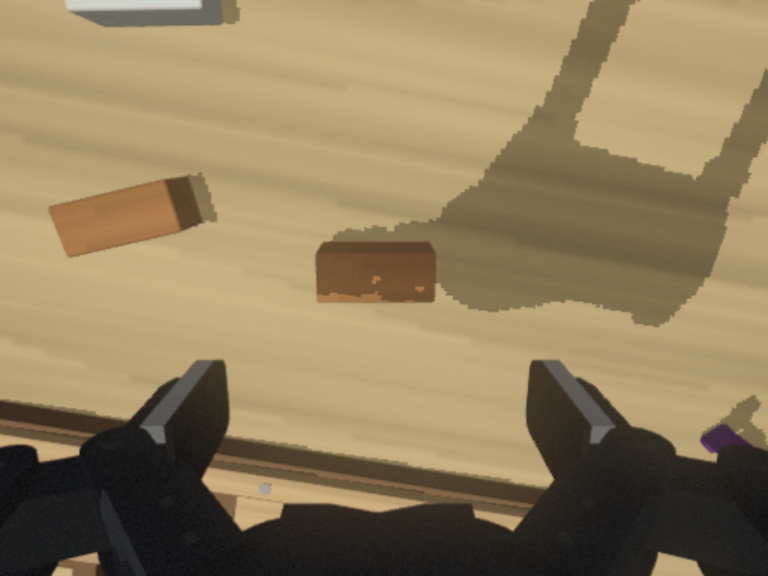

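Call:
move_arm --newtons 30 --pt "3.1 -0.6 50 0 100" --pt "3.1 -0.6 90 0 100" --pt "3.1 -0.6 110 0 100" --pt "3.1 -0.6 120 0 100" --pt "3.1 -0.6 120 0 100" --pt "3.1 -0.6 120 0 100" --pt "3.1 -0.6 120 0 100"

```text
time: 17.85
tool_pos: [0.4363, -0.0205, 0.0123]
tcp_rot: [-0.273, 3.127, -0.001]
wrist_force: [-0.7, -0.1, -0.1]
width: 1.005
```

Call:
move_arm --newtons 30 --pt "0 0 0 0 74" --pt "0 0 0 0 70" --pt "0 0 0 0 66" --pt "0 0 0 0 60" --pt "0 0 0 0 60" --pt "0 0 0 0 60"

```text
time: 18.45
tool_pos: [0.4355, -0.0206, 0.012]
tcp_rot: [-0.273, 3.128, -0.001]
wrist_force: [-1.1, 0.8, 6.9]
width: 0.697
```

```bash

python3 - <<'E'
from h import *
goto(.5961,-.013,.075,89.4)
E
```

```text
t=18.45 TCP=[435.5 -20.6  12. ] yaw=99.97 tiltz=[ 0.002  -0.0002] w=0.697 F=[-1.1  0.8  6.9]
shift [-159.6  -20.4  -62.7] turn 10.57 q [-0.1   0.07  2.29  0.    0.78 -1.85]
```

Call:
move_arm --pt "0 0 -40 0 60" --pt "0 0 -80 2 60" --pt "-50 -7 -85 10.6 60" --pt "-100 -14 -85 10.6 60" --pt "-140 -18 -85 10.6 60" --pt "-159.6 -20.4 -80 10.6 60" --pt "-159.6 -20.4 -70 10.6 60" --pt "-159.6 -20.4 -63 10.6 60" --pt "-159.6 -20.4 -63 10.6 60" --pt "-159.6 -20.4 -63 10.6 60" --pt "-159.6 -20.4 -63 10.6 60" --pt "-159.6 -20.4 -63 10.6 60" --pt "-159.6 -20.4 -63 10.6 60"

```text
time: 19.75
tool_pos: [0.5953, -0.013, 0.0744]
tcp_rot: [0.017, 3.141, -0.0]
wrist_force: [-0.3, 0.5, -1.2]
width: 0.697
```

```bash

python3 - <<'E'
from h import *
c=cam("wrist"); np.savez("w16.npz",**c)
goto(.5961,-.013,.075,89.4)
P=cloud(c);print("top z",np.median(P[240:280,190:310,2])*1000)
crop(c,100,400,130,330,"pics/w16c.png",2.6,3)
E
```

```text
t=19.80 TCP=[595.3 -13.   74.3] yaw=89.37 tiltz=[ 0.0008 -0.    ] w=0.689 F=[-0.7 -0.3 -0.7]
shift [-0.8 -0.  -0.7] turn -0.03 q [-0.06  0.26  1.92  0.    0.96 -1.62]
top z 94.0383449797379
```

View pics/w16c.png

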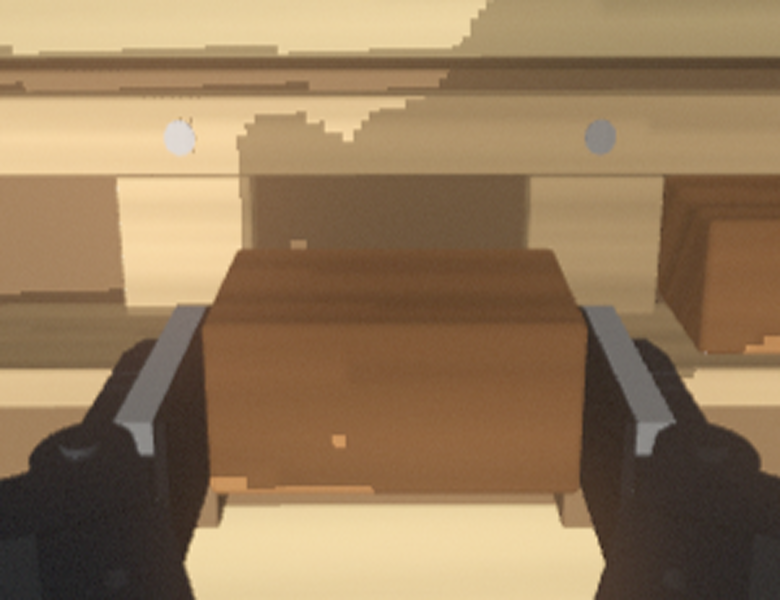

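```bash
cat >> h.py <<'E'
def rc(c,p,z): p=np.array(p,float); return np.round(ray(c,np.stack([100+(p[:,0]+.5)/2.6-.5,130+(p[:,1]+.5)/3-.5],-1),z)[:,:2]*1000,1).tolist()
E
python3 - <<'E'
from h import *
c=load("w16.npz"); zt=.0743-.012
print("top",rc(c,[(204,321),(587,321),(210,492),(581,492)],zt+.032),"bot front",rc(c,[(238,250),(552,250)],zt))
print("lip inner",rc(c,[(285,176),(510,176),(100,175)],.026),"div",rc(c,[(250,180),(529,180)],.026))
E
```

```text
top [[582.2, -41.0], [582.9, 17.4], [607.9, -41.9], [608.6, 17.6]] bot front [[583.7, -41.5], [584.4, 17.7]]
lip inner [[581.1, -37.0], [581.7, 14.3], [580.4, -79.2]] div [[581.9, -45.0], [582.6, 18.7]]
```

Call:
move_arm --pt "0.5 -1.2 0 0 60" --pt "0.5 -1.2 5 0 60" --pt "0.5 -1.2 12 0 60" --pt "0.5 -1.2 18 0 60" --pt "0.5 -1.2 24 0 60" --pt "0.5 -1.2 30 0 60" --pt "0.5 -1.2 34 0 60" --pt "0.5 -1.2 34 0 60" --pt "0.5 -1.2 34 0 60"

```text
time: 20.7
tool_pos: [0.5947, -0.0141, 0.0397]
tcp_rot: [-0.017, -3.141, 0.0]
wrist_force: [0.3, -0.7, 0.1]
width: 0.695
```

```bash

python3 - <<'E'
from h import *
c=cam("wrist"); np.savez("w17.npz",**c)
goto(.5961,-.013,.075,89.4)
crop(c,100,400,130,330,"pics/w17c.png",2.6,3)
E
```

```text
t=20.75 TCP=[594.9 -14.1  40. ] yaw=89.37 tiltz=[ 0.0004 -0.    ] w=0.697 F=[-0.2  0.1  0.4]
shift [ -1.2   1.1 -35. ] turn -0.03 q [-0.07  0.3   1.94 -0.    0.9  -1.63]
```

View pics/w17c.png

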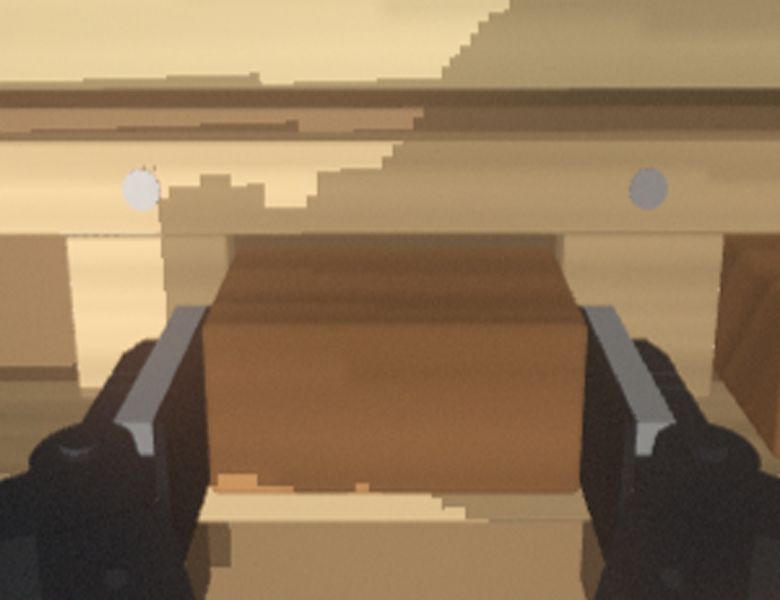

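Call:
move_arm --pt "0 0 3 0 60" --pt "0 0 6 0 60" --pt "0 0 8 0 60" --pt "0 0 10 0 60" --pt "0 0 11 0 60" --pt "0 0 11 0 60" --pt "0 0 11 0 85" --pt "0 0 11 0 85" --pt "0 0 11 0 85" --pt "0 0 -20 0 85" --pt "0 0 -65 0 85" --pt "40 0 -90 0 100" --pt "40 0 -90 0 100" --pt "40 0 -90 0 100" --pt "40 0 -90 0 100" --pt "40 0 -90 0 100" --pt "40 0 -90 0 100"

```text
time: 22.45
tool_pos: [0.5544, -0.0137, 0.1283]
tcp_rot: [-0.017, -3.139, -0.0]
wrist_force: [-0.6, -0.1, -0.1]
width: 1.004
```

```bash

python3 - <<'E'
from h import *
c=cam("wrist"); np.savez("w18.npz",**c)
goto(.43,-.1486,.13,113)
save(c,"pics/w18.png",1.5)
for b in bl2(c,.05): print(np.round(b[:5],1),b[5])
E
```

```text
t=22.50 TCP=[554.5 -13.7 128.5] yaw=89.37 tiltz=[-0.002   0.0002] w=1.000 F=[ 0.5 -0.2  0.3]
shift [ 123.  -136.3   -1.3] turn -23.63 q [-0.07  0.13  1.97  0.    1.05 -1.63]
[594.8  79.7  29.1  62.3  -0.7] [377.52490421 245.02681992]
[593.3 -13.3  29.9  59.4  -0.7] [251.29004329 248.37229437]
```

View pics/w18.png

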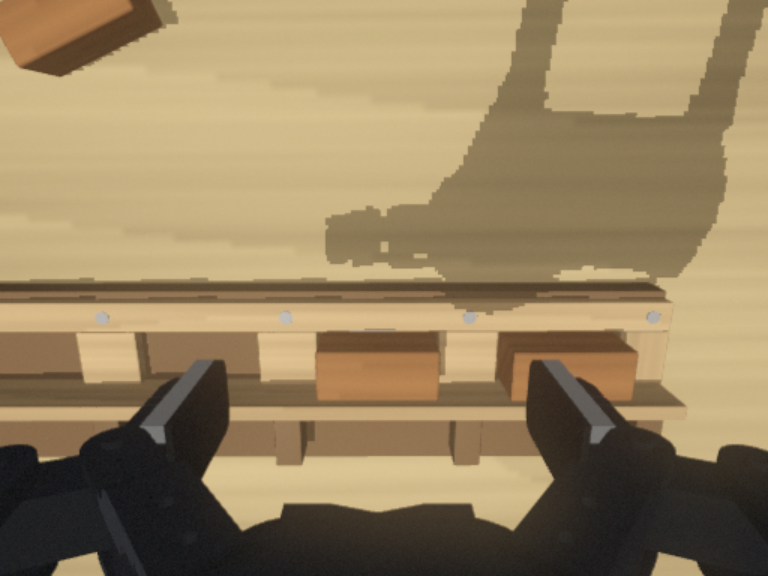

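Two blanks are seated. Next is blank 3.

Call:
move_arm --newtons 30 --pt "30 -34 0 -8 100" --pt "60 -68 0 -16 100" --pt "90 -102 0 -23.6 100" --pt "123 -136 -1 -23.6 100" --pt "123 -136 -1 -23.6 100" --pt "123 -136 -1 -23.6 100" --pt "123 -136 -1 -23.6 100" --pt "123 -136 -1 -23.6 100" --pt "123 -136 -1 -23.6 100"

```text
time: 23.4
tool_pos: [0.431, -0.1475, 0.1307]
tcp_rot: [0.628, -3.078, -0.0]
wrist_force: [-1.4, -0.8, 0.3]
width: 1.001
```

```bash

python3 - <<'E'
from h import *
c=cam("wrist"); np.savez("w19.npz",**c)
for b in bl2(c): print(np.round(b[:5],1))
b=[b for b in bl2(c) if abs(b[0]-430)<30 and abs(b[1]+149)<30][0]
goto(b[0]/1000+.0005,b[1]/1000,.011,90+b[4])
save(c,"pics/w19.png",1.5)
E
```

```text
[ 428.1 -149.8   27.    59.3   23. ]
[ 445.7 -309.4   27.8   49.7    5.2]
t=23.45 TCP=[ 430.9 -147.6  130.7] yaw=113.07 tiltz=[-0.0001  0.0001] w=1.000 F=[0.  0.7 0.1]
shift [  2.9  -1.2 119.7] turn 0.04 q [-0.38 -0.07  2.16  0.    1.05 -2.36]
```

View pics/w19.png

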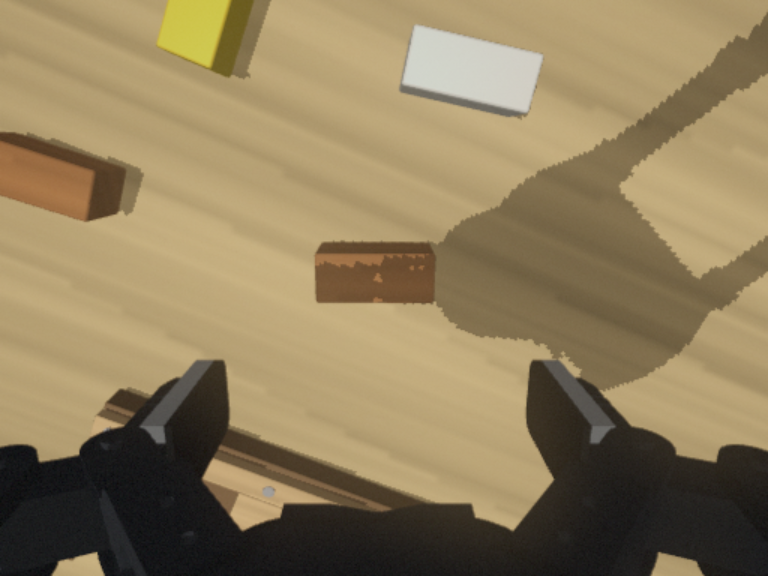

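Call:
move_arm --newtons 30 --pt "2.9 -1.2 50 0 100" --pt "2.9 -1.2 90 0 100" --pt "2.9 -1.2 110 0 100" --pt "2.9 -1.2 120 0 100" --pt "2.9 -1.2 120 0 100" --pt "2.9 -1.2 120 0 100" --pt "2.9 -1.2 120 0 100" --pt "2.9 -1.2 120 0 74" --pt "2.9 -1.2 120 0 70" --pt "2.9 -1.2 120 0 66" --pt "2.9 -1.2 120 0 60" --pt "2.9 -1.2 120 0 60" --pt "2.9 -1.2 120 0 60"

```text
time: 24.75
tool_pos: [0.4289, -0.151, 0.012]
tcp_rot: [-0.625, 3.077, -0.002]
wrist_force: [-2.0, 0.3, 5.9]
width: 0.692
```

```bash

python3 - <<'E'
from h import *
goto(.5951,-.1095,.075,89.4)
E
```

```text
t=24.75 TCP=[ 428.9 -151.    12. ] yaw=112.96 tiltz=[ 0.0018 -0.0007] w=0.692 F=[-2.   0.3  5.9]
shift [-169.3  -26.7  -62.8] turn 23.56 q [-0.39  0.11  2.25  0.    0.78 -2.36]
```

Call:
move_arm --pt "0 0 -40 0 60" --pt "0 0 -80 8 60" --pt "-50 -7 -85 16 60" --pt "-100 -14 -85 23.6 60" --pt "-140 -22 -85 23.6 60" --pt "-169 -26.7 -80 23.6 60" --pt "-169 -26.7 -70 23.6 60" --pt "-169 -26.7 -63 23.6 60" --pt "-169 -26.7 -63 23.6 60" --pt "-169 -26.7 -63 23.6 60" --pt "-169 -26.7 -63 23.6 60" --pt "-169 -26.7 -63 23.6 60" --pt "-169 -26.7 -63 23.6 60"

```text
time: 26.05
tool_pos: [0.5941, -0.1095, 0.0744]
tcp_rot: [0.018, 3.141, -0.0]
wrist_force: [0.5, 0.1, -1.5]
width: 0.691
```

```bash

python3 - <<'E'
from h import *
c=cam("wrist"); np.savez("w20.npz",**c)
goto(.5951,-.1095,.075,89.4)
P=cloud(c);print("top z",np.median(P[240:280,190:310,2])*1000)
crop(c,100,400,130,330,"pics/w20c.png",2.6,3)
E
```

```text
t=26.10 TCP=[ 594.1 -109.4   74.3] yaw=89.35 tiltz=[ 0.0008 -0.0002] w=0.698 F=[ 0.4 -0.  -0.1]
shift [-1.  -0.1 -0.7] turn -0.05 q [-0.22  0.27  1.9   0.    0.97 -1.78]
top z 94.03662947598882
```

View pics/w20c.png

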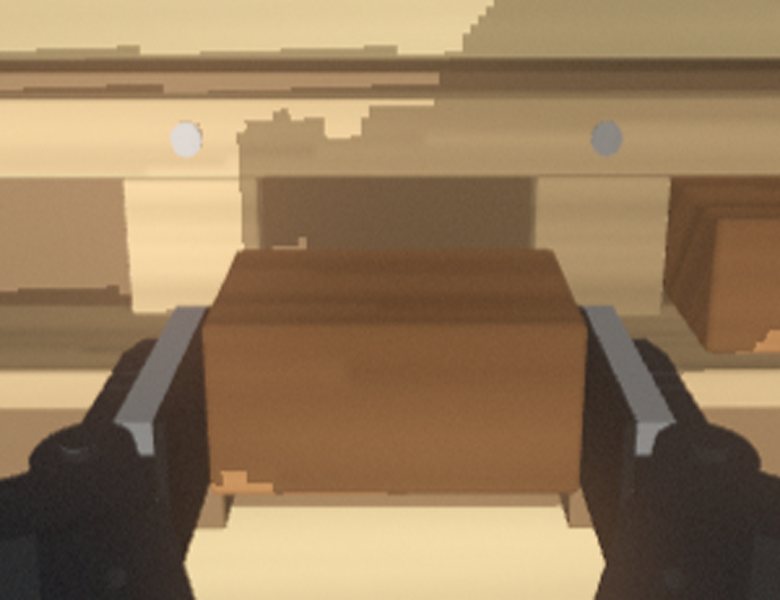

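Call:
move_arm --pt "0.1 0.4 0 0 60" --pt "0.1 0.4 5 0 60" --pt "0.1 0.4 12 0 60" --pt "0.1 0.4 18 0 60" --pt "0.1 0.4 24 0 60" --pt "0.1 0.4 30 0 60" --pt "0.1 0.4 34 0 60" --pt "0.1 0.4 34 0 60" --pt "0.1 0.4 34 0 60"

```text
time: 27.0
tool_pos: [0.5939, -0.1088, 0.0397]
tcp_rot: [-0.017, -3.141, -0.0]
wrist_force: [0.2, 0.9, -1.6]
width: 0.689
```

```bash

python3 - <<'E'
from h import *
c=cam("wrist"); np.savez("w21.npz",**c)
goto(.5961,-.013,.075,89.4)
crop(c,100,400,130,330,"pics/w21c.png",2.6,3)
E
```

```text
t=27.05 TCP=[ 594.2 -108.9   40. ] yaw=89.37 tiltz=[ 0.0004 -0.0001] w=0.691 F=[ 1.  -0.7 -0.9]
shift [ -0.9  95.9 -35. ] turn -0.03 q [-0.22  0.32  1.92 -0.    0.9  -1.78]
```

View pics/w21c.png

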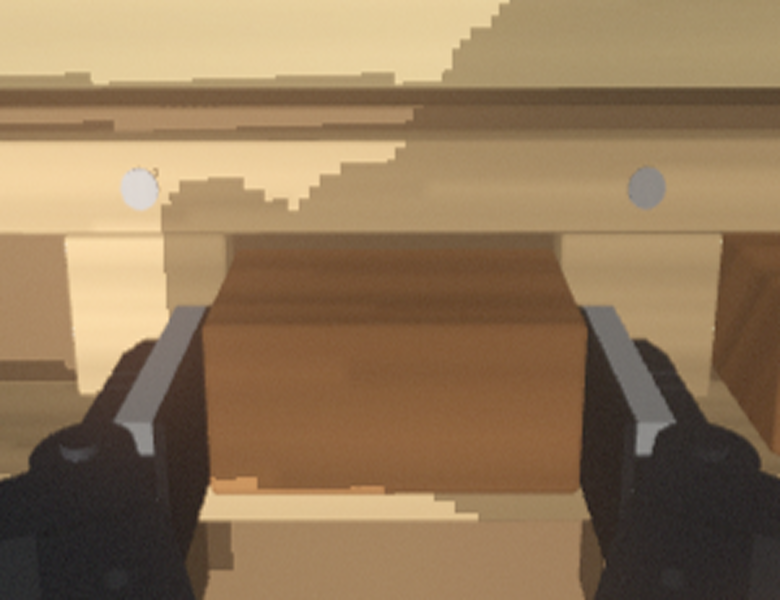

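Matches the previous placement picture; lower and release.

Call:
move_arm --pt "0 0 3 0 60" --pt "0 0 6 0 60" --pt "0 0 8 0 60" --pt "0 0 10 0 60" --pt "0 0 11 0 60" --pt "0 0 11 0 60" --pt "0 0 11 0 85" --pt "0 0 11 0 85" --pt "0 0 11 0 85" --pt "0 0 -20 0 85" --pt "0 0 -65 0 85" --pt "40 0 -90 0 100" --pt "40 0 -90 0 100" --pt "40 0 -90 0 100" --pt "40 0 -90 0 100" --pt "40 0 -90 0 100"

```text
time: 28.65
tool_pos: [0.5536, -0.1082, 0.1282]
tcp_rot: [-0.017, -3.139, -0.001]
wrist_force: [0.0, -0.1, -0.3]
width: 1.0
```

```bash

python3 - <<'E'
from h import *
c=cam("wrist"); np.savez("w22.npz",**c)
goto(.448,-.319,.13,94.6)
save(c,"pics/w22.png",1.5)
for b in bl2(c,.05): print(np.round(b[:5],1),b[5])
E
```

```text
t=28.70 TCP=[ 553.6 -108.1  128.2] yaw=89.38 tiltz=[-0.0024  0.0006] w=0.999 F=[-0.4  0.2  0.1]
shift [ 103.3 -212.    -1.7] turn -5.22 q [-0.24  0.14  1.95  0.    1.05 -1.8 ]
[594.8  63.1  29.1  38.5  -0.7] [488.12883436 248.55828221]
[593.5 -15.2  29.8  62.   -0.7] [376.95366795 244.37065637]
[ 5.931e+02 -1.080e+02  3.060e+01  5.940e+01  2.000e-01] [251.4137931  248.59913793]
```

View pics/w22.png

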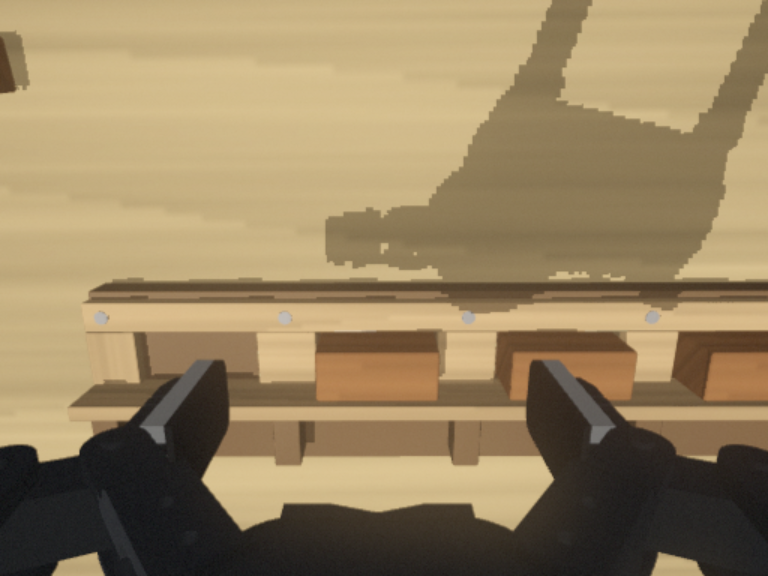

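Three are seated. Next is blank 4.

Call:
move_arm --newtons 30 --pt "50 -100 -2 -5.2 100" --pt "103 -212 -2 -5.2 100" --pt "103 -212 -2 -5.2 100" --pt "103 -212 -2 -5.2 100" --pt "103 -212 -2 -5.2 100" --pt "103 -212 -2 -5.2 100" --pt "103 -212 -2 -5.2 100" --pt "103 -212 -2 -5.2 100" --pt "103 -212 -2 -5.2 100" --pt "103 -212 -2 -5.2 100"

```text
time: 29.7
tool_pos: [0.4492, -0.3181, 0.1316]
tcp_rot: [0.128, -3.139, -0.0]
wrist_force: [0.2, -0.4, 0.1]
width: 1.001
```

```bash

python3 - <<'E'
from h import *
c=cam("wrist"); np.savez("w23.npz",**c)
for b in bl2(c): print(np.round(b[:5],1))
b=[b for b in bl2(c) if abs(b[0]-446)<30 and abs(b[1]+319)<30][0]
goto(b[0]/1000+.0005,b[1]/1000,.011,90+b[4])
save(c,"pics/w23.png",1.5)
E
```

```text
[ 446.6 -320.1   27.1   59.     4.6]
t=29.75 TCP=[ 449.2 -318.2  131.7] yaw=94.67 tiltz=[-0.0001  0.0002] w=1.001 F=[ 0.4 -0.1 -0.2]
shift [  2.1  -1.7 120.7] turn 0.04 q [-0.66  0.11  1.97  0.    1.05 -2.31]
```

View pics/w23.png

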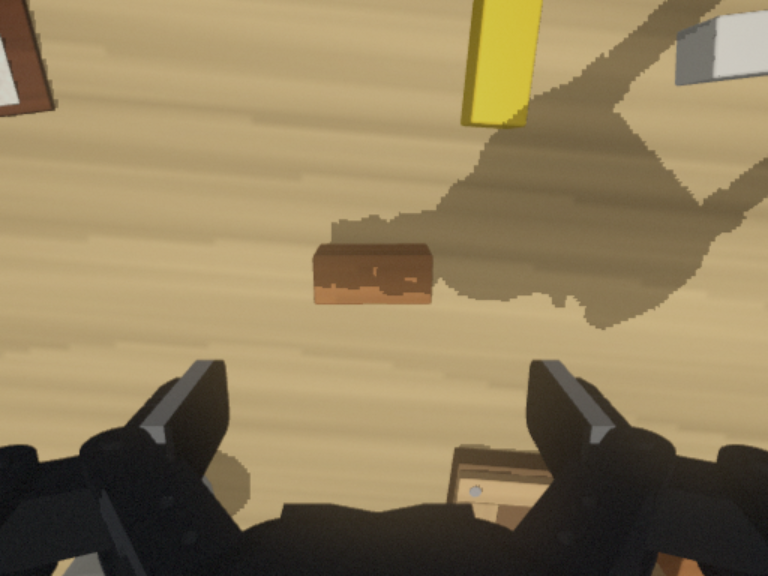

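Call:
move_arm --newtons 30 --pt "2.1 -1.7 50 0 100" --pt "2.1 -1.7 90 0 100" --pt "2.1 -1.7 110 0 100" --pt "2.1 -1.7 120.7 0 100" --pt "2.1 -1.7 120.7 0 100" --pt "2.1 -1.7 120.7 0 100" --pt "2.1 -1.7 120.7 0 100" --pt "2.1 -1.7 120.7 0 74" --pt "2.1 -1.7 120.7 0 70" --pt "2.1 -1.7 120.7 0 66" --pt "2.1 -1.7 120.7 0 60" --pt "2.1 -1.7 120.7 0 60" --pt "2.1 -1.7 120.7 0 60"

```text
time: 31.05
tool_pos: [0.4475, -0.3218, 0.0125]
tcp_rot: [-0.125, 3.137, -0.002]
wrist_force: [-0.8, 0.4, 6.5]
width: 0.691
```

```bash

python3 - <<'E'
from h import *
goto(.594,-.2038,.075,89.4)
c=load("w1.npz"); t=load("top0.npz"); P=cloud(t)
Q=P.reshape(-1,3); s=Q[(Q[:,2]>.05)&(Q[:,0]<.75)&(Q[:,0]>.45)&(Q[:,1]<-.3)&(Q[:,1]>-.6)]; print("glue",s.min(0),s.max(0))
E
```

```text
t=31.05 TCP=[ 447.5 -321.8   12.5] yaw=94.57 tiltz=[ 0.0018 -0.0013] w=0.691 F=[-0.8  0.4  6.5]
shift [-155.5  105.8  -62.4] turn 5.17 q [-0.67  0.27  2.05  0.    0.82 -2.32]
glue [ 0.5800255  -0.5231829   0.05044016] [ 0.74557063 -0.40665996  0.15411283]
```

Call:
move_arm --pt "0 0 -40 0 60" --pt "0 0 -80 5 60" --pt "-40 30 -85 5.2 60" --pt "-75 55 -85 5.2 60" --pt "-115 80 -85 5.2 60" --pt "-155.5 105.8 -80 5.2 60" --pt "-155.5 105.8 -70 5.2 60" --pt "-155.5 105.8 -63 5.2 60" --pt "-155.5 105.8 -63 5.2 60" --pt "-155.5 105.8 -63 5.2 60" --pt "-155.5 105.8 -63 5.2 60" --pt "-155.5 105.8 -63 5.2 60" --pt "-155.5 105.8 -63 5.2 60"

```text
time: 32.35
tool_pos: [0.5931, -0.2039, 0.0747]
tcp_rot: [0.019, 3.141, -0.001]
wrist_force: [-0.0, -0.3, -0.6]
width: 0.692
```

```bash

python3 - <<'E'
from h import *
c=cam("wrist"); np.savez("w24.npz",**c)
goto(.594,-.2038,.075,89.4)
P=cloud(c);print("top z",np.median(P[240:280,190:310,2])*1000)
crop(c,100,400,130,330,"pics/w24c.png",2.6,3)
E
```

```text
t=32.40 TCP=[ 593.2 -203.7   74.6] yaw=89.32 tiltz=[ 0.0007 -0.0002] w=0.695 F=[-0.2  0.4 -0.6]
shift [-0.8 -0.1 -0.4] turn -0.08 q [-0.37  0.31  1.85  0.    0.98 -1.93]
top z 93.83656878860245
```

View pics/w24c.png

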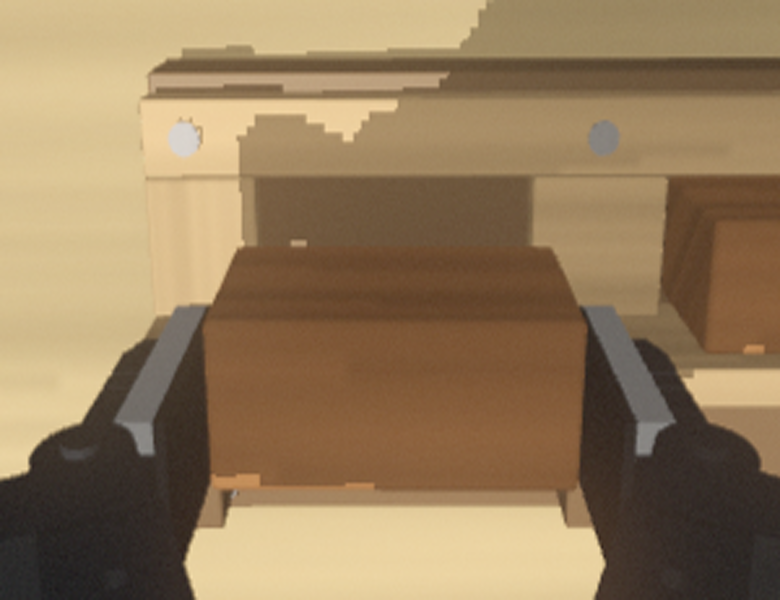

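Call:
move_arm --pt "0.1 -0.4 0 0 60" --pt "0.1 -0.4 5 0 60" --pt "0.1 -0.4 12 0 60" --pt "0.1 -0.4 18 0 60" --pt "0.1 -0.4 24 0 60" --pt "0.1 -0.4 30 0 60" --pt "0.1 -0.4 34 0 60" --pt "0.1 -0.4 34 0 60" --pt "0.1 -0.4 34 0 60"

```text
time: 33.3
tool_pos: [0.5931, -0.2036, 0.04]
tcp_rot: [-0.017, -3.141, -0.0]
wrist_force: [0.2, 0.6, -0.5]
width: 0.692
```

```bash

python3 - <<'E'
from h import *
c=cam("wrist"); np.savez("w25.npz",**c)
goto(.5961,-.013,.075,89.4)
crop(c,100,400,130,330,"pics/w25c.png",2.6,3)
E
```

```text
t=33.35 TCP=[ 593.3 -203.7   40.3] yaw=89.37 tiltz=[ 0.0004 -0.0002] w=0.698 F=[-0.4  0.5 -1.7]
shift [ -0.7 190.7 -34.7] turn -0.03 q [-0.37  0.35  1.87 -0.    0.92 -1.93]
```

View pics/w25c.png

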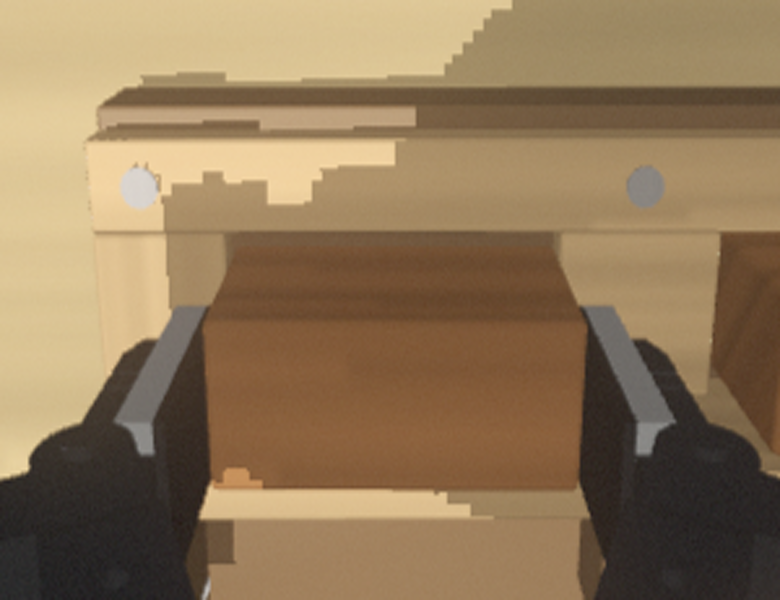

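Call:
move_arm --pt "0 0 3 0 60" --pt "0 0 6 0 60" --pt "0 0 8 0 60" --pt "0 0 10 0 60" --pt "0 0 11 0 60" --pt "0 0 11 0 60" --pt "0 0 11 0 85" --pt "0 0 11 0 85" --pt "0 0 11 0 85" --pt "0 0 -20 0 85" --pt "0 0 -65 0 85" --pt "40 0 -110 0 100" --pt "40 0 -150 0 100" --pt "40 0 -200 0 100" --pt "40 100 -220 0 100" --pt "40 100 -220 0 100" --pt "40 100 -220 0 100" --pt "40 100 -220 0 100" --pt "40 100 -220 0 100"

```text
time: 35.25
tool_pos: [0.5539, -0.1037, 0.2593]
tcp_rot: [-0.017, -3.14, 0.001]
wrist_force: [-0.1, 0.0, -1.2]
width: 1.001
```

```bash

python3 - <<'E'
from h import *
c=cam("wrist"); np.savez("w26.npz",**c)
save(c,"pics/w26.png",1.5)
for b in bl2(c,.05): print(np.round(b[:5],1),b[5])
goto(.47,.33,.30,0)
t=load("top0.npz"); crop(t,80,180,160,280,"pics/rack0.png",6,4.8)
E
```

```text
t=35.30 TCP=[ 553.8 -104.1  259.1] yaw=89.33 tiltz=[-0.0015 -0.0002] w=1.001 F=[-0.2 -0.3 -0.7]
shift [ 89.  433.  -40.9] turn 89.33 q [-0.23  0.04  1.81 -0.    1.29 -1.79]
```

View pics/w26.png

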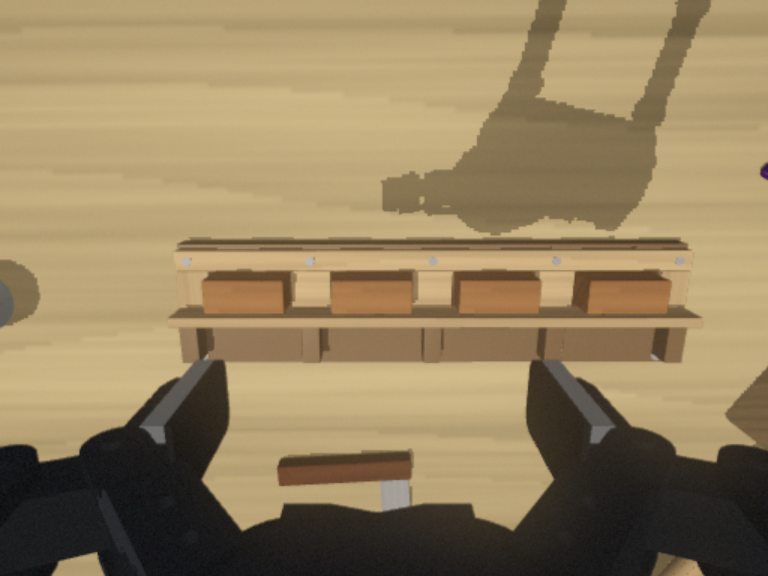

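View pics/rack0.png

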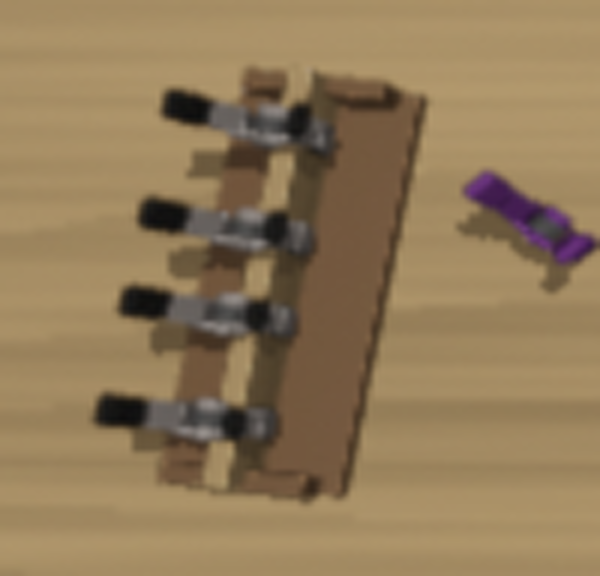

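```bash

python3 - <<'E'
from h import *
goto(.45,.34,.28,78)
E
```

```text
t=35.30 TCP=[ 553.8 -104.1  259.1] yaw=89.33 tiltz=[-0.0015 -0.0002] w=1.001 F=[-0.2 -0.3 -0.7]
shift [109.  442.8 -20.8] turn 11.33 q [-0.23  0.04  1.81 -0.    1.29 -1.79]
```

Call:
move_arm --pt "10 40 -20 6 100" --pt "20 90 -20 11.3 100" --pt "35 140 -20 11.3 100" --pt "50 200 -20 11.3 100" --pt "75 300 -20 11.3 100" --pt "109 443 -20 11.3 100" --pt "109 443 -20 11.3 100" --pt "109 443 -20 11.3 100" --pt "109 443 -20 11.3 100" --pt "109 443 -20 11.3 100" --pt "109 443 -20 11.3 100" --pt "109 443 -20 11.3 100" --pt "109 443 -20 11.3 100" --pt "109 443 -20 11.3 100"

```text
time: 36.7
tool_pos: [0.4508, 0.3394, 0.28]
tcp_rot: [0.33, 3.124, -0.001]
wrist_force: [-0.2, -0.4, 0.9]
width: 0.997
```

```bash

python3 - <<'E'
from h import *
c=cam("wrist"); np.savez("w27.npz",**c)
save(c,"pics/w27.png",1.5)
goto(.45,.34,.28,78)
E
```

```text
t=36.75 TCP=[450.7 339.6 280.1] yaw=77.95 tiltz=[ 0.0001 -0.0002] w=1.001 F=[0.6 0.3 0.7]
shift [0.8 0.3 0.1] turn -0.05 q [ 0.6   0.03  1.78 -0.    1.33 -0.76]
```

View pics/w27.png

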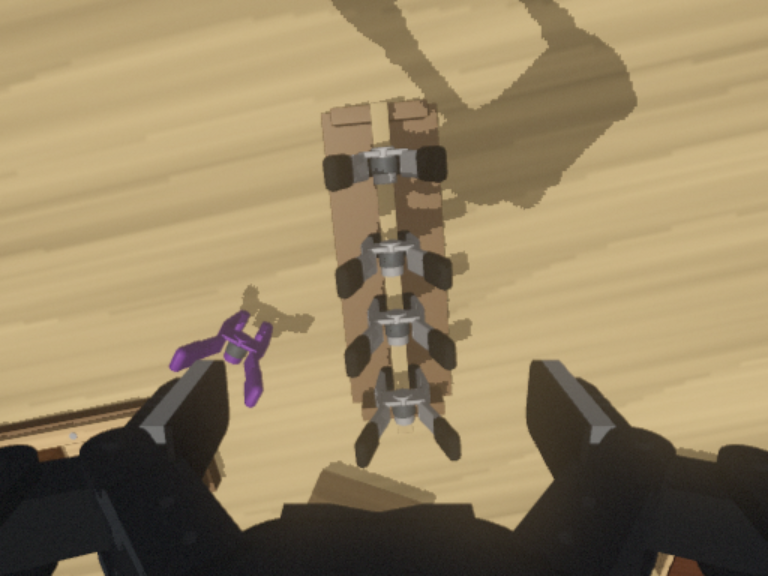

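```bash

cat >> h.py <<'E'
def grips(c):
    P=cloud(c); hsv=cv2.cvtColor(c["pixels"],cv2.COLOR_RGB2HSV)
    m=((hsv[...,2]<75)&(P[...,2]>.115)&(P[...,2]<.175)).astype(np.uint8)
    m[:, :]=cv2.morphologyEx(m,cv2.MORPH_OPEN,np.ones((3,3),np.uint8))
    n,l,st,ce=cv2.connectedComponentsWithStats(m)
    out=[]
    for i in range(1,n):
        if st[i,4]<60: continue
        q=P[l==i]; out.append((np.median(q,0)*1000,q.min(0)*1000,q.max(0)*1000,st[i,4],ce[i]))
    return out
E
python3 - <<'E'
from h import *
c=load("w27.npz")
for g in grips(c): print(np.round(g[0],1),np.round(g[1],0),np.round(g[2],0),g[3],np.round(g[4]*1.5))
def r(p,z): return np.round(ray(c,(np.array(p,float)+.5)/1.5-.5,z)[:,:2]*1000,1)
print(r([(380,112),(388,213),(393,288),(399,360)],.07))
crop(c,205,315,60,320,"pics/w27c.png",4,2.3)
E
```

```text
[401.2 380.  152.1] [392. 373. 126.] [410. 388. 157.] 431 [431. 163.]
[395.4 331.8 150.6] [386. 324. 132.] [404. 338. 156.] 325 [340. 172.]
[459.4 372.7 151.4] [452. 366. 132.] [469. 380. 157.] 365 [437. 270.]
[453.  323.7 152.4] [445. 316. 133.] [463. 330. 157.] 358 [349. 278.]
[506.3 366.6 149.7] [500. 360. 132.] [517. 374. 157.] 333 [441. 348.]
[499.6 318.1 149.5] [493. 311. 132.] [510. 324. 157.] 307 [358. 354.]
[563.5 357.8 144.6] [560. 352. 132.] [575. 366. 156.] 211 [443. 433.]
[559.2 310.3 149.7] [554. 302. 132.] [571. 316. 156.] 285 [366. 444.]
[[365.2 360.4]
 [432.2 351.8]
 [486.7 344.2]
 [543.6 337.1]]
```

View pics/w27c.png

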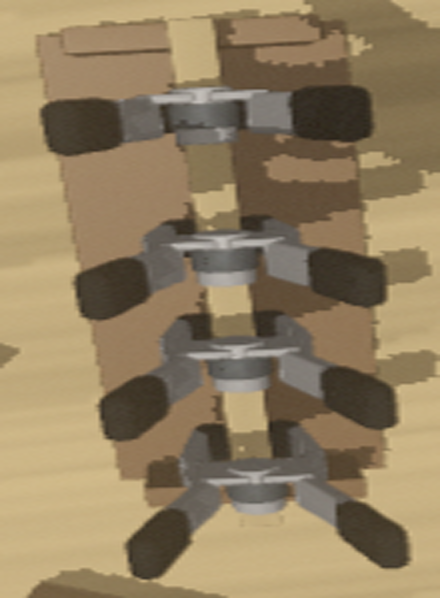

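```bash

python3 - <<'E'
from h import *
goto(.398,.356,.18,82.6)
E
```

```text
t=36.75 TCP=[450.7 339.6 280.1] yaw=77.95 tiltz=[ 0.0001 -0.0002] w=1.001 F=[0.6 0.3 0.7]
shift [ 55.    5.1 100.1] turn -4.65 q [ 0.6   0.03  1.78 -0.    1.33 -0.76]
```

Call:
move_arm --pt "28 2.5 30 -4.6 100" --pt "55 5.1 60 -4.6 100" --pt "55 5.1 100 -4.6 100" --pt "55 5.1 100 -4.6 100" --pt "55 5.1 100 -4.6 100" --pt "55 5.1 100 -4.6 100" --pt "55 5.1 100 -4.6 100"

```text
time: 37.45
tool_pos: [0.3993, 0.3583, 0.1828]
tcp_rot: [0.202, 3.132, 0.005]
wrist_force: [-0.2, -0.8, 0.5]
width: 1.003
```

```bash

python3 - <<'E'
from h import *
c=cam("wrist"); np.savez("w28.npz",**c)
save(c,"pics/w28.png",1.5)
goto(.398,.356,.1175,82.6)
for g in grips(c): print(np.round(g[0],1),np.round(g[1],0),np.round(g[2],0),g[3],np.round(g[4]*1.5))
E
```

```text
t=37.50 TCP=[399.  358.1 182.5] yaw=82.63 tiltz=[0.0032 0.0025] w=1.000 F=[0.5 0.6 0. ]
shift [ 0.9 -2.4 65. ] turn 0.03 q [ 0.69  0.04  1.96 -0.    1.14 -0.76]
[392.8 331.8 150.4] [385. 323. 132.] [403. 338. 157.] 854 [301. 321.]
[398.7 380.3 150.8] [391. 373. 129.] [410. 388. 157.] 887 [433. 320.]
[456.3 373.1 149.1] [451. 366. 130.] [469. 380. 157.] 792 [429. 456.]
[450.3 324.2 149.4] [444. 316. 130.] [462. 331. 157.] 834 [307. 457.]
```

View pics/w28.png

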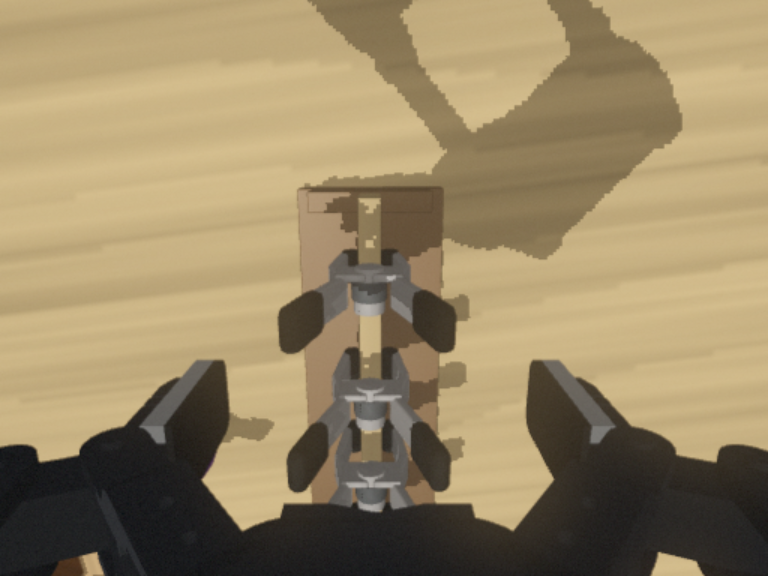

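Call:
move_arm --newtons 45 --pt "1.4 -2.4 0 0 100" --pt "1.4 -2.4 0 0 100" --pt "1.4 -2.4 20 0 100" --pt "1.4 -2.4 40 0 100" --pt "1.4 -2.4 55 0 100" --pt "1.4 -2.4 64 0 100" --pt "1.4 -2.4 64 0 100" --pt "1.4 -2.4 64 0 100" --pt "1.4 -2.4 64 0 100"

```text
time: 38.4
tool_pos: [0.3963, 0.3557, 0.1171]
tcp_rot: [0.201, 3.134, 0.002]
wrist_force: [-0.0, 0.6, 1.0]
width: 1.002
```

```bash

python3 - <<'E'
from h import *
c=cam("wrist"); np.savez("w29.npz",**c)
save(c,"pics/w29.png",1.5)
goto(.3973,.3557,.1175,82.6)
E
```

```text
t=38.45 TCP=[396.3 355.7 117.2] yaw=82.67 tiltz=[0.0015 0.0012] w=0.994 F=[ 0.4  0.8 -0.1]
shift [-1.   0.1 -0.3] turn 0.07 q [ 0.68  0.1   2.02 -0.    1.02 -0.76]
```

View pics/w29.png

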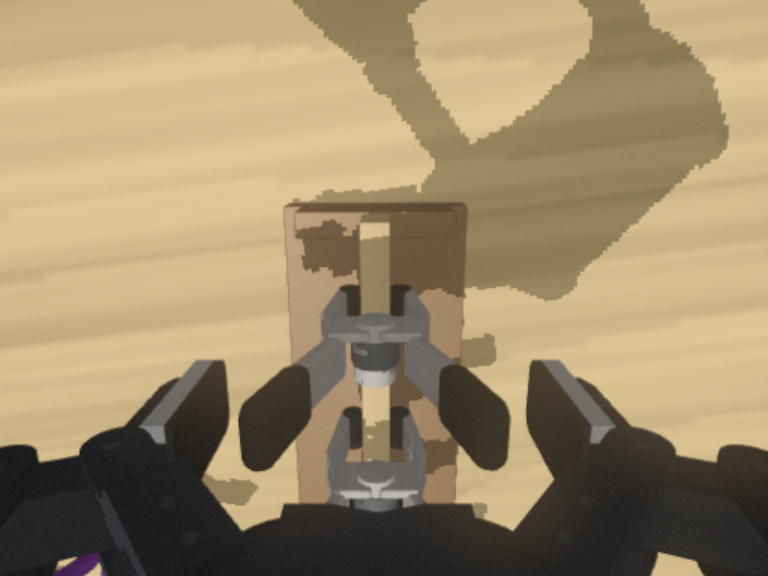

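Call:
move_arm --newtons 50 --pt "-1 0 0 0 78" --pt "-1 0 0 0 72" --pt "-1 0 -1 0 68" --pt "-1 0 -2 0 63" --pt "-1 0 -3.5 0 58" --pt "-1 0 -5 0 53" --pt "-1 0 -6.5 0 48" --pt "-1 0 -8 0 43" --pt "-1 0 -9 0 38" --pt "-1 0 -10 0 33" --pt "-1 0 -11 0 28" --pt "-1 0 -12 0 23" --pt "-1 0 -12.5 0 15" --pt "-1 0 -12.5 0 15" --pt "-1 0 -12.5 0 15"

```text
time: 39.95
tool_pos: [0.3966, 0.355, 0.1286]
tcp_rot: [-0.201, -3.135, 0.0]
wrist_force: [0.4, -1.0, -1.1]
width: 0.227
```

```bash

python3 - <<'E'
from h import *
c=cam("wrist"); np.savez("w30.npz",**c)
save(c,"pics/w30.png",1.5)
goto(.3973,.3557,.19,82.6)
E
```

```text
t=40.00 TCP=[396.6 355.  128.5] yaw=82.67 tiltz=[-0.0001 -0.0001] w=0.221 F=[ 0.6  0.1 -0.2]
shift [ -0.6   0.8 -61.5] turn 0.07 q [ 0.68  0.08  2.01  0.    1.04 -0.76]
```

View pics/w30.png

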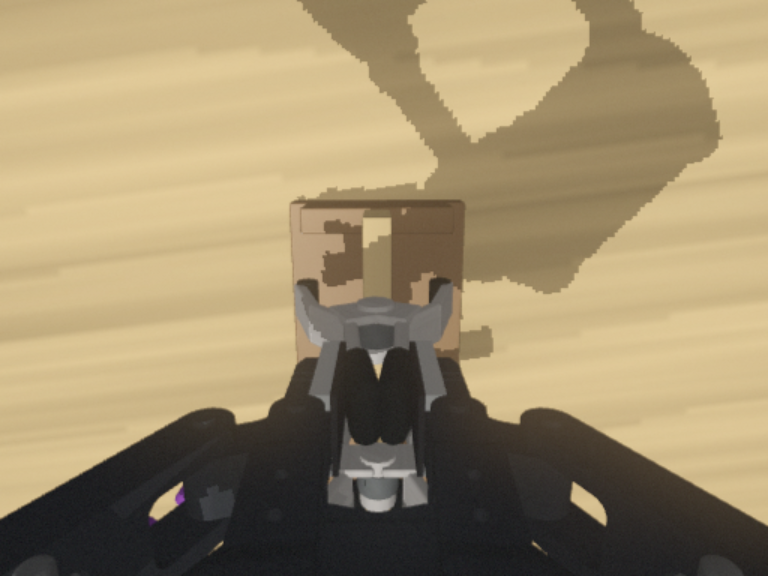

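Call:
move_arm --pt "0 0 -20 0 15" --pt "0 0 -40 0 15" --pt "0 0 -70 0 15" --pt "0 0 -100 0 15" --pt "0 0 -100 0 15" --pt "0 0 -100 0 15"

```text
time: 40.6
tool_pos: [0.397, 0.3553, 0.2292]
tcp_rot: [0.201, 3.134, 0.002]
wrist_force: [0.1, 0.3, -1.9]
width: 0.225
```

```bash

python3 - <<'E'
from h import *
c=cam("wrist"); np.savez("w31.npz",**c)
save(c,"pics/w31.png",1.5)
t=cam("scene"); save(t,"pics/s31.png",1.5); np.savez("s31.npz",**t)
# target pocket1: (594.2,-203.5), clamp centre +5.5 in fixture x
goto(.5997,-.2035,.20,-.57)
E
```

```text
t=40.70 TCP=[395.8 354.4 227. ] yaw=82.67 tiltz=[-0.002  -0.0017] w=0.228 F=[-0.4 -1.7 -1.8]
shift [-273.4 -527.2   27.5] turn 83.24 q [ 0.68 -0.    1.91 -0.    1.24 -0.76]
```

View pics/w31.png

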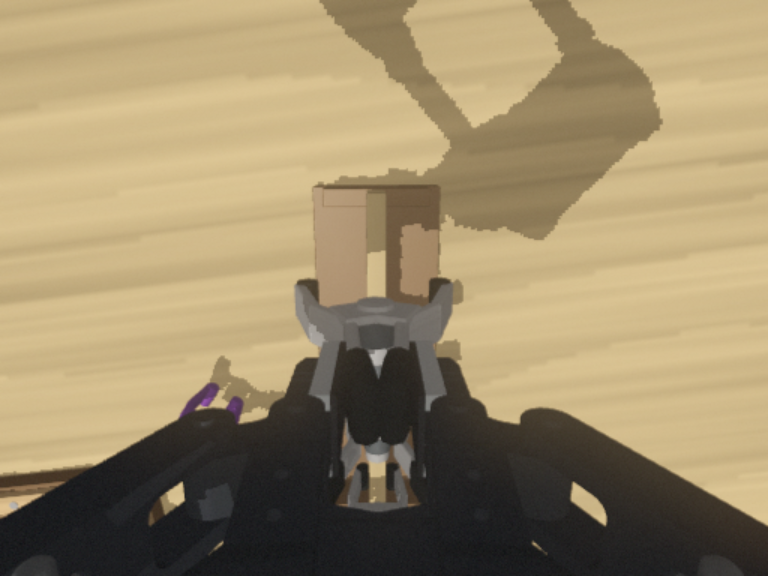

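View pics/s31.png

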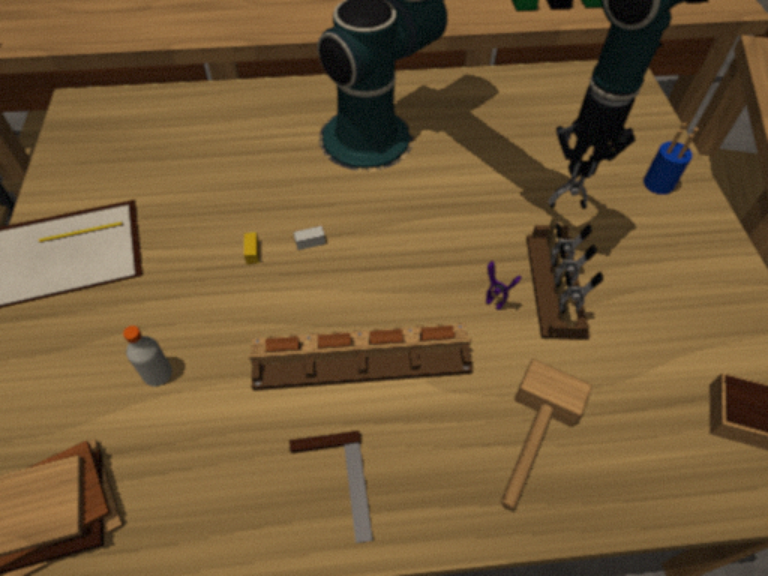

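```bash

python3 - <<'E'
from h import *
for f in ("w29","w30","w31"):
    c=load(f+".npz");P=cloud(c)
    for (u,v) in ([(250,216),(245,218)] if f=="w29" else [(250,203),(245,204)]): print(f,np.round(np.median(P[v-1:v+2,u-1:u+2].reshape(-1,3),0)*1000,1))
c=load("w31.npz");P=cloud(c)
print(np.round([P[v,u]*1000 for u,v in [(205,188),(294,188),(203,192),(297,192)]],1))
E
```

```text
w29 [387.1 357.1 103.8]
w29 [387.3 354.7 104.5]
w30 [386.3 356.5  97.1]
w30 [386.3 353.7  98. ]
w31 [386.6 356.8 197.9]
w31 [386.5 354.2 199.4]
[[385.  326.9 159.1]
 [392.9 385.4 157.7]
 [386.  326.3 164.9]
 [393.4 386.2 166.1]]
```

Call:
move_arm --pt "-23 -44 0 8 15" --pt "-46 -88 5 16 15" --pt "-69 -132 10 24 15" --pt "-92 -176 15 32 15" --pt "-115 -220 20 40 15" --pt "-138 -264 27 48 15" --pt "-161 -308 27 56 15" --pt "-184 -352 27 64 15" --pt "-207 -396 27 72 15" --pt "-230 -440 27 80 15" --pt "-253 -484 27 83.2 15" --pt "-273.4 -527.2 27 83.2 15" --pt "-273.4 -527.2 27 83.2 15" --pt "-273.4 -527.2 27 83.2 15" --pt "-273.4 -527.2 27 83.2 15" --pt "-273.4 -527.2 27 83.2 15" --pt "-273.4 -527.2 27 83.2 15" --pt "-273.4 -527.2 27 83.2 15"

```text
time: 42.5
tool_pos: [0.6005, -0.2017, 0.2018]
tcp_rot: [2.23, 2.213, 0.0]
wrist_force: [-0.4, -0.1, -1.1]
width: 0.225
```

```bash

python3 - <<'E'
from h import *
c=cam("wrist"); np.savez("w32.npz",**c)
save(c,"pics/w32.png",1.5)
goto(.5997,-.2035,.16,-.57)
E
```

```text
t=42.55 TCP=[ 600.6 -201.9  201.9] yaw=-0.46 tiltz=[ 0.0004 -0.0002] w=0.224 F=[ 0.1  0.2 -0.3]
shift [-1.6 -0.9 41.9] turn 0.11 q [-0.36  0.21  1.73  0.    1.21 -0.36]
```

View pics/w32.png

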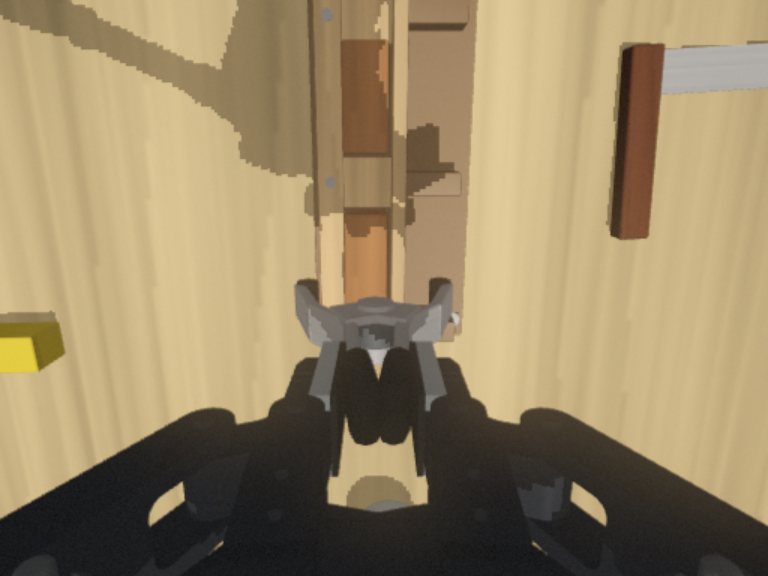

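Call:
move_arm --pt "-1.6 -0.5 20 0 15" --pt "-1.6 -0.5 40 0 15" --pt "-1.6 -0.5 55 0 15" --pt "-1.6 -0.5 57 0 15" --pt "-1.6 -0.5 57 0 15" --pt "-1.6 -0.5 57 0 15" --pt "-1.6 -0.5 57 0 15"

```text
time: 43.25
tool_pos: [0.6009, -0.2047, 0.146]
tcp_rot: [2.23, 2.21, 0.002]
wrist_force: [0.2, -0.5, -0.2]
width: 0.223
```

```bash

python3 - <<'E'
from h import *
c=cam("wrist"); np.savez("w33.npz",**c)
save(c,"pics/w33.png",1.5)
goto(.5997,-.2035,.116,-.57)
s=cam("scene"); crop(s,130,350,180,290,"pics/s33.png",3.5,3.5)
E
```

```text
t=43.30 TCP=[ 600.8 -204.6  145.9] yaw=-0.53 tiltz=[ 0.0019 -0.0008] w=0.225 F=[ 0.7  0.3 -0.8]
shift [ 1.2 -1.2 29.9] turn 0.04 q [-0.37  0.25  1.78 -0.    1.11 -0.36]
```

View pics/w33.png

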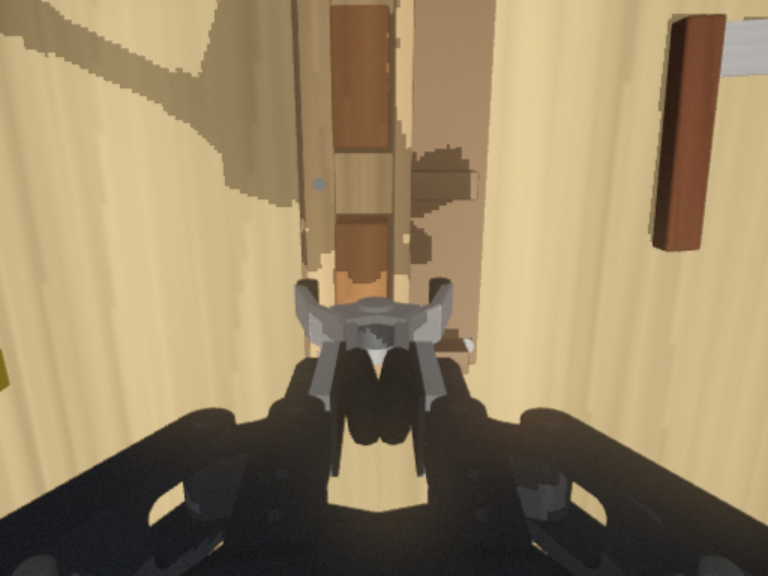

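View pics/s33.png

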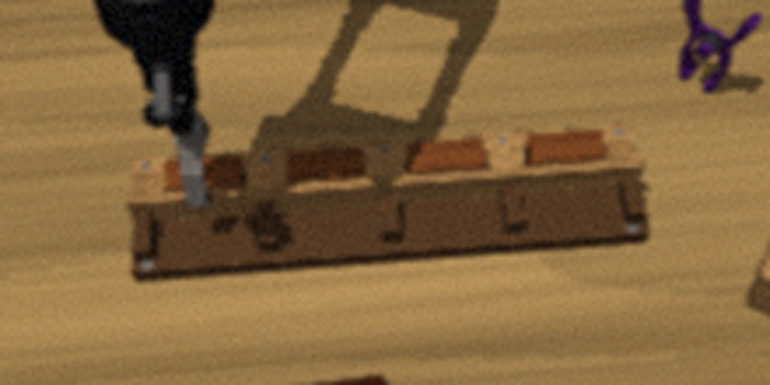

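Call:
move_arm --pt "0.8 -1.2 0 0 15" --pt "0.8 -1.2 8 0 15" --pt "0.8 -1.2 16 0 15" --pt "0.8 -1.2 24 0 15" --pt "0.8 -1.2 29 0 15" --pt "0.8 -1.2 29 0 15" --pt "0.8 -1.2 29 0 15" --pt "0.8 -1.2 29 0 15"

```text
time: 44.15
tool_pos: [0.5991, -0.2037, 0.1159]
tcp_rot: [2.231, 2.211, 0.0]
wrist_force: [-0.2, -2.0, -0.7]
width: 0.226
```

```bash

python3 - <<'E'
from h import *
c=cam("wrist"); np.savez("w34.npz",**c)
save(c,"pics/w34.png",1.5)
goto(.5997,-.2035,.116,-.57)
s=cam("scene"); crop(s,130,350,180,290,"pics/s34.png",3.5,3.5)
P=cloud(c); print(np.round([P[v,u]*1000 for u,v in [(205,188),(294,188),(203,192),(297,192),(250,203)]],1))
E
```

```text
t=44.20 TCP=[ 599.2 -203.7  116.1] yaw=-0.53 tiltz=[ 0.0008 -0.0003] w=0.222 F=[ 0.6  0.1 -1. ]
shift [0.2 0.5 0.1] turn 0.04 q [-0.37  0.28  1.81 -0.    1.05 -0.36]
[[ 569.4 -193.6   45.3]
 [ 628.5 -194.5   44.3]
 [ 568.9 -194.5   51.7]
 [ 629.5 -195.2   51.8]
 [ 599.3 -191.6   84.9]]
```

View pics/w34.png

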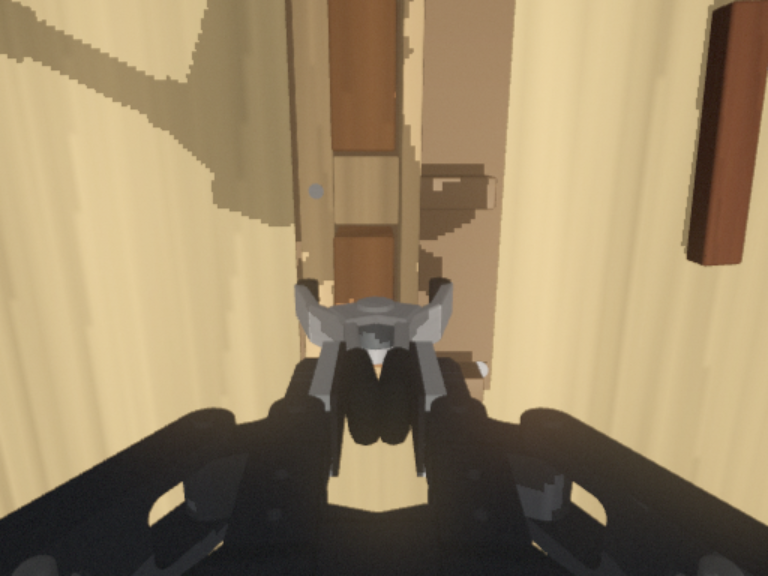

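View pics/s34.png

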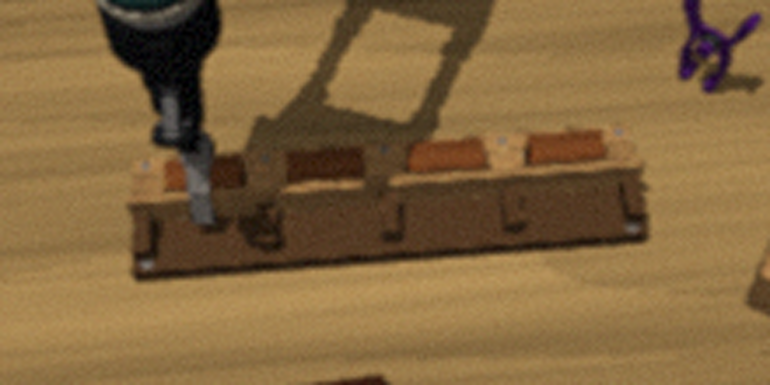

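Call:
move_arm --pt "0 0 0.5 0 24" --pt "0 0 1 0 26" --pt "0 0 2 0 29" --pt "0 0 3 0 32" --pt "0 0 4 0 35" --pt "0 0 5 0 38" --pt "0 0 6 0 41" --pt "0 0 6 0 44" --pt "0 0 6 0 48" --pt "0 0 6 0 55" --pt "0 0 6 0 62" --pt "0 0 6 0 66" --pt "0 0 6 0 66"

```text
time: 45.55
tool_pos: [0.5987, -0.2035, 0.1096]
tcp_rot: [-2.232, -2.211, 0.0]
wrist_force: [0.4, -0.4, 0.5]
width: 0.661
```

```bash

python3 - <<'E'
from h import *
c=cam("wrist"); np.savez("w35.npz",**c)
save(c,"pics/w35.png",1.5)
goto(.5997,-.2035,.116,-.57)
E
```

```text
t=45.60 TCP=[ 598.7 -203.5  109.6] yaw=-0.53 tiltz=[-0.0001  0.    ] w=0.655 F=[ 0.5 -0.   0. ]
shift [ 0.1  1.  -6.4] turn 0.04 q [-0.37  0.28  1.81 -0.    1.04 -0.36]
```

View pics/w35.png

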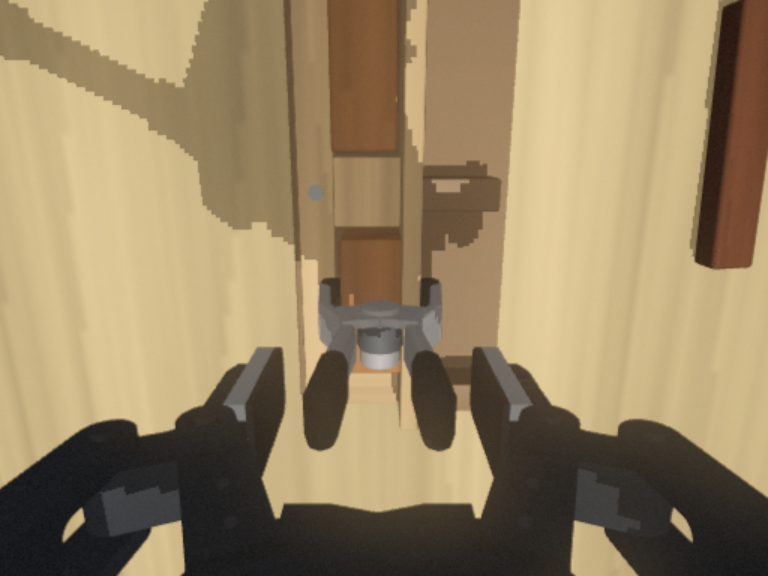

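Call:
move_arm --pt "0 0 -30 0 66" --pt "0 0 -60 0 66" --pt "0 0 -90 0 80" --pt "0 0 -90 0 100" --pt "0 0 -90 0 100"

```text
time: 46.1
tool_pos: [0.5994, -0.2038, 0.2007]
tcp_rot: [2.23, 2.21, 0.001]
wrist_force: [0.0, -0.1, -1.0]
width: 0.999
```

```bash

python3 - <<'E'
from h import *
goto(.4565,.3482,.18,82.6)
c=cam("wrist"); save(c,"pics/w36.png",1.5)
E
```

```text
t=46.10 TCP=[ 599.4 -203.8  200.7] yaw=-0.53 tiltz=[ 0.0021 -0.0008] w=0.999 F=[ 0.  -0.1 -1. ]
shift [ 550.7 -148.1   20. ] turn -83.13 q [-0.37  0.2   1.73 -0.    1.2  -0.36]
```

View pics/w36.png

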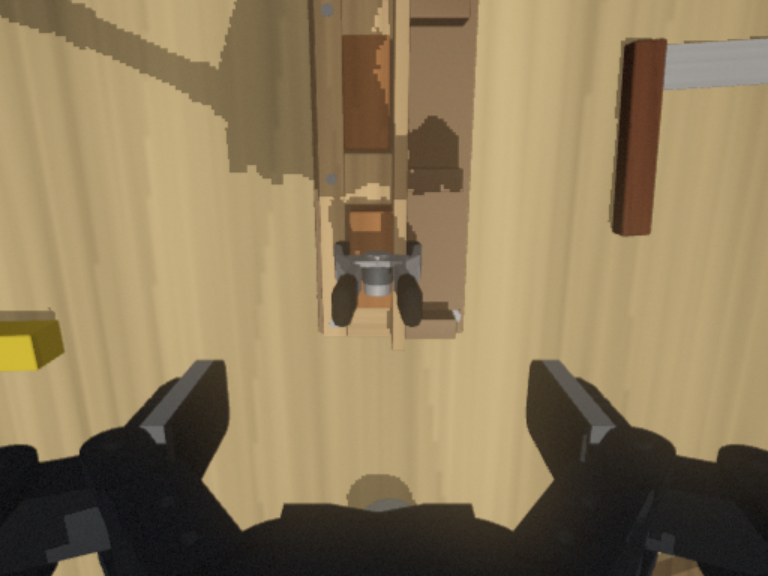

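Call:
move_arm --pt "40 -11 0 -8 100" --pt "80 -22 0 -16 100" --pt "130 -35 0 -24 100" --pt "180 -48 0 -32 100" --pt "230 -62 0 -40 100" --pt "280 -75 0 -48 100" --pt "330 -89 0 -56 100" --pt "380 -102 0 -64 100" --pt "430 -116 0 -72 100" --pt "480 -129 0 -80 100" --pt "530 -142 0 -83.1 100" --pt "550.7 -148 10 -83.1 100" --pt "550.7 -148 15 -83.1 100" --pt "550.7 -148 15 -83.1 100" --pt "550.7 -148 15 -83.1 100" --pt "550.7 -148 15 -83.1 100" --pt "550.7 -148 15 -83.1 100"

```text
time: 47.85
tool_pos: [0.4566, 0.3474, 0.1849]
tcp_rot: [0.207, 3.134, 0.0]
wrist_force: [-0.3, -0.3, 0.3]
width: 1.002
```

```bash

python3 - <<'E'
from h import *
c=cam("wrist"); np.savez("w37.npz",**c)
save(c,"pics/w37.png",1.5)
for g in grips(c): print(np.round(g[0],1),np.round(g[1],0),np.round(g[2],0),g[3],np.round(g[4]*1.5))
goto(.4565,.3482,.1175,82.6)
E
```

```text
[451.8 325.5 146.9] [445. 320. 132.] [462. 331. 156.] 610 [316. 321.]
[458.6 372.8 150.6] [451. 366. 131.] [470. 380. 156.] 865 [442. 323.]
[498.1 319.4 145.6] [493. 313. 130.] [510. 324. 156.] 552 [321. 430.]
[503.5 365.6 144.9] [499. 360. 130.] [517. 373. 155.] 573 [434. 428.]
t=47.90 TCP=[456.6 347.6 185. ] yaw=82.46 tiltz=[0.0006 0.0003] w=0.999 F=[-0.  -0.4  0.2]
shift [ 0.2  0.6 67.5] turn -0.14 q [ 0.61  0.11  1.88 -0.    1.16 -0.83]
```

View pics/w37.png

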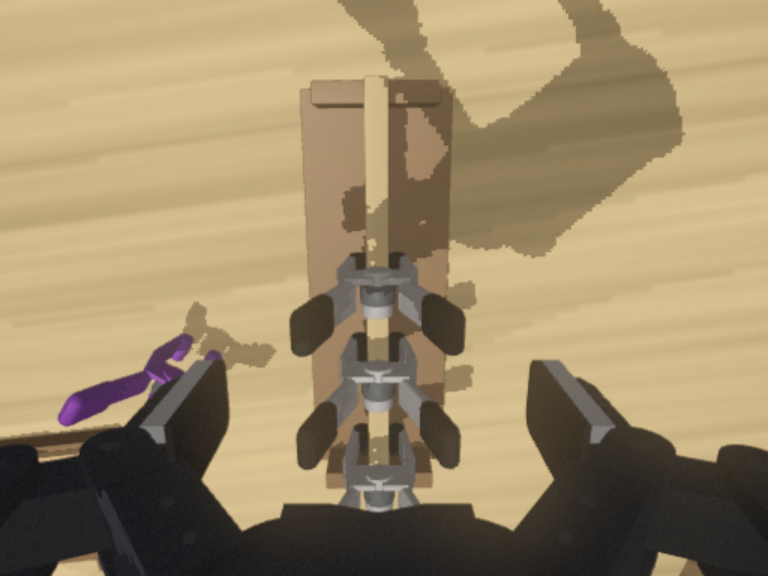

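Call:
move_arm --newtons 50 --pt "0 0.6 20 0 100" --pt "0 0.6 40 0 100" --pt "0 0.6 55 0 100" --pt "0 0.6 67 0 100" --pt "0 0.6 67 0 100" --pt "0 0.6 67 0 100" --pt "0 0.6 67 0 100"

```text
time: 48.6
tool_pos: [0.4567, 0.3496, 0.1186]
tcp_rot: [0.204, 3.134, 0.002]
wrist_force: [1.1, -0.0, 0.7]
width: 1.0
```

```bash

python3 - <<'E'
from h import *
c=cam("wrist"); save(c,"pics/w38.png",1.5)
goto(.4565,.3482,.1175,82.6)
E
```

```text
t=48.65 TCP=[456.8 349.7 118.8] yaw=82.57 tiltz=[0.0017 0.0012] w=0.995 F=[ 0.5 -0.   0.3]
shift [ 0.1 -1.5  1.3] turn -0.03 q [ 0.61  0.17  1.93  0.    1.03 -0.83]
```

View pics/w38.png

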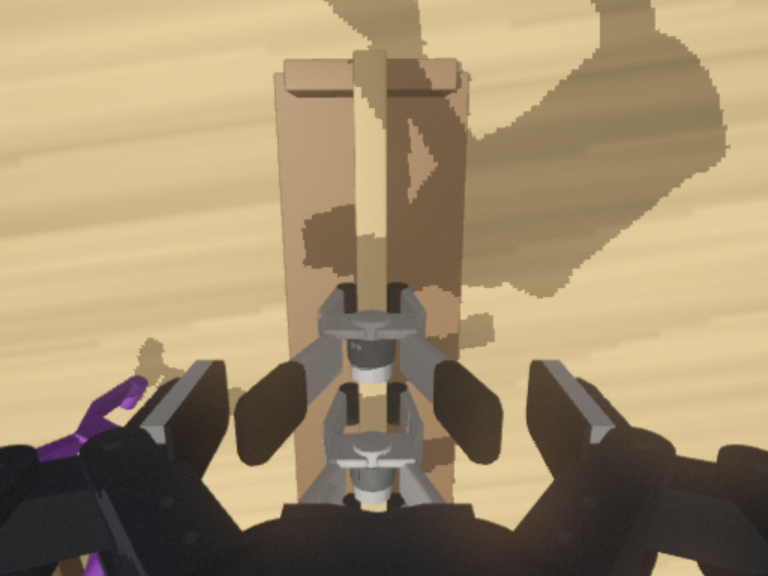

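Call:
move_arm --newtons 50 --pt "0 -1.7 1 0 80" --pt "0 -1.7 1 0 78" --pt "0 -1.7 1 0 72" --pt "0 -1.7 0 0 68" --pt "0 -1.7 -1 0 63" --pt "0 -1.7 -2.5 0 58" --pt "0 -1.7 -4 0 53" --pt "0 -1.7 -5.5 0 48" --pt "0 -1.7 -7 0 43" --pt "0 -1.7 -8 0 38" --pt "0 -1.7 -9 0 33" --pt "0 -1.7 -10 0 28" --pt "0 -1.7 -11 0 23" --pt "0 -1.7 -11.5 0 15" --pt "0 -1.7 -11.5 0 15" --pt "0 -1.7 -11.5 0 15"

```text
time: 50.25
tool_pos: [0.4557, 0.3474, 0.1291]
tcp_rot: [-0.204, -3.135, 0.0]
wrist_force: [-0.0, 0.3, 0.4]
width: 0.222
```

```bash

python3 - <<'E'
from h import *
c=cam("wrist"); save(c,"pics/w39.png",1.5)
goto(.4565,.3482,.1175,82.6)
P=cloud(c); print(np.round([P[v,u]*1000 for u,v in [(250,203),(245,204)]],1))
E
```

```text
t=50.30 TCP=[455.7 347.4 129.1] yaw=82.57 tiltz=[-0.0001 -0.0001] w=0.219 F=[ 0.6 -0.2 -0.9]
shift [-0.6  0.9 11.6] turn -0.03 q [ 0.61  0.16  1.93 -0.    1.05 -0.83]
[[445.9 348.8  96.3]
 [446.  346.   96.7]]
```

View pics/w39.png

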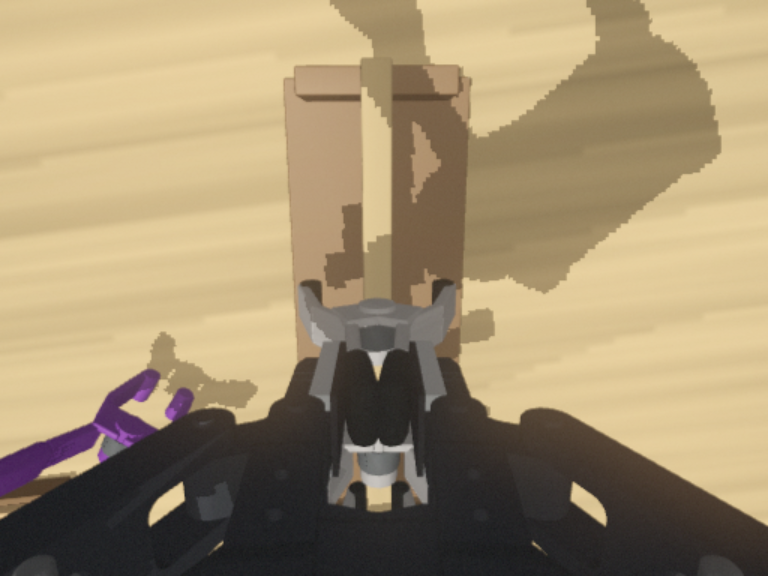

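Call:
move_arm --pt "0 0 -20 0 15" --pt "0 0 -40 0 15" --pt "0 0 -70 0 15" --pt "0 0 -100 0 15" --pt "0 0 -100 0 15" --pt "0 0 -100 0 15" --pt "0 0 -100 0 15"

```text
time: 51.0
tool_pos: [0.4549, 0.3468, 0.2274]
tcp_rot: [-0.204, -3.133, 0.003]
wrist_force: [0.8, -0.0, -0.9]
width: 0.224
```

```bash

python3 - <<'E'
from h import *
goto(.5999,-.1086,.20,-.57)
E
```

```text
t=51.00 TCP=[454.9 346.8 227.4] yaw=82.57 tiltz=[-0.0022 -0.0015] w=0.224 F=[ 0.8 -0.  -0.9]
shift [-202.8 -432.8   27.8] turn 83.14 q [ 0.61  0.07  1.83  0.    1.24 -0.83]
```

Call:
move_arm --pt "-10 -48 0 0 15" --pt "-25 -90 0 4 15" --pt "-47 -130 10 12 15" --pt "-70 -170 15 20 15" --pt "-92 -212 20 28 15" --pt "-114 -254 27 36 15" --pt "-136 -296 27 44 15" --pt "-158 -338 27 52 15" --pt "-180 -380 27 60 15" --pt "-202 -420 27 68 15" --pt "-202.8 -432.8 27 76 15" --pt "-202.8 -432.8 27 83.1 15" --pt "-202.8 -432.8 27 83.1 15" --pt "-202.8 -432.8 27 83.1 15" --pt "-202.8 -432.8 27 83.1 15" --pt "-202.8 -432.8 27 83.1 15" --pt "-202.8 -432.8 27 83.1 15"

```text
time: 52.7
tool_pos: [0.6009, -0.1075, 0.2021]
tcp_rot: [2.23, 2.213, 0.0]
wrist_force: [-0.2, 0.2, -0.6]
width: 0.219
```

```bash

python3 - <<'E'
from h import *
c=cam("wrist"); save(c,"pics/w40.png",1.5)
goto(.5999,-.1086,.145,-.57)
E
```

```text
t=52.75 TCP=[ 600.9 -107.5  202.2] yaw=-0.46 tiltz=[ 0.0002 -0.0001] w=0.222 F=[-0.4 -0.  -1.1]
shift [-1.1 -1.  57.2] turn 0.11 q [-0.22  0.16  1.78 -0.    1.2  -0.21]
```

View pics/w40.png

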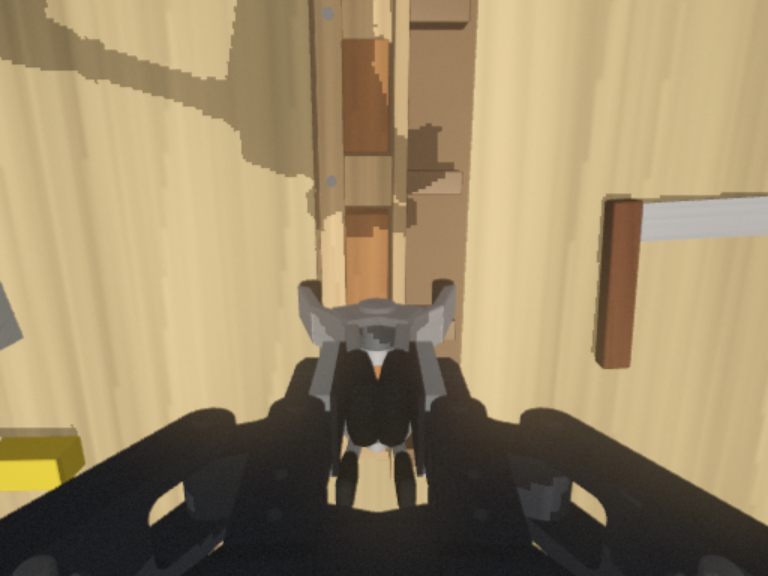

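Call:
move_arm --pt "-1 -1.3 20 0 15" --pt "-1 -1.3 40 0 15" --pt "-1 -1.3 52 0 15" --pt "-1 -1.3 57 0 15" --pt "-1 -1.3 57 0 15" --pt "-1 -1.3 57 0 15" --pt "-1 -1.3 57 0 15" --pt "-1 -1.3 57 0 15"

```text
time: 53.55
tool_pos: [0.6003, -0.1091, 0.1461]
tcp_rot: [2.231, 2.21, 0.001]
wrist_force: [0.3, 0.8, -0.5]
width: 0.224
```

```bash

python3 - <<'E'
from h import *
c=cam("wrist"); save(c,"pics/w41.png",1.5)
goto(.5995,-.1086,.116,-.57)
E
```

```text
t=53.60 TCP=[ 600.2 -109.1  146. ] yaw=-0.53 tiltz=[ 0.0015 -0.0003] w=0.225 F=[ 0.1  1.1 -0.5]
shift [ 0.5 -0.7 30. ] turn 0.04 q [-0.22  0.21  1.84  0.    1.1  -0.21]
```

View pics/w41.png

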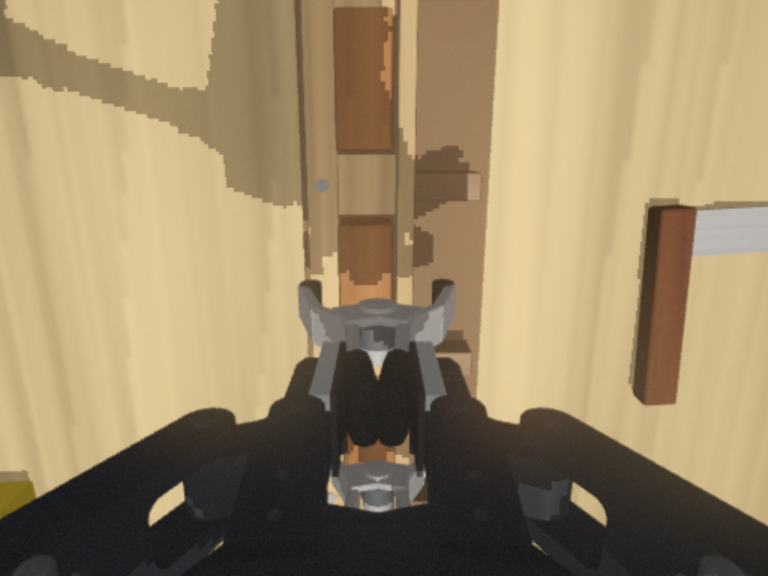

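Call:
move_arm --pt "0.5 -0.8 8 0 15" --pt "0.5 -0.8 16 0 15" --pt "0.5 -0.8 24 0 15" --pt "0.5 -0.8 29.5 0 15" --pt "0.5 -0.8 29.5 0 15" --pt "0.5 -0.8 29.5 0 15" --pt "0.5 -0.8 29.5 0 15"

```text
time: 54.3
tool_pos: [0.5991, -0.1085, 0.1159]
tcp_rot: [2.231, 2.211, 0.0]
wrist_force: [0.2, -0.1, -0.0]
width: 0.222
```

```bash

python3 - <<'E'
from h import *
c=cam("wrist"); save(c,"pics/w42.png",1.5)
goto(.5995,-.1086,.116,-.57)
E
```

```text
t=54.35 TCP=[ 599.2 -108.5  116. ] yaw=-0.53 tiltz=[ 0.0008 -0.0002] w=0.225 F=[-1.1  0.3 -0.8]
shift [-0.1  0.3  0. ] turn 0.04 q [-0.22  0.24  1.86  0.    1.04 -0.21]
```

View pics/w42.png

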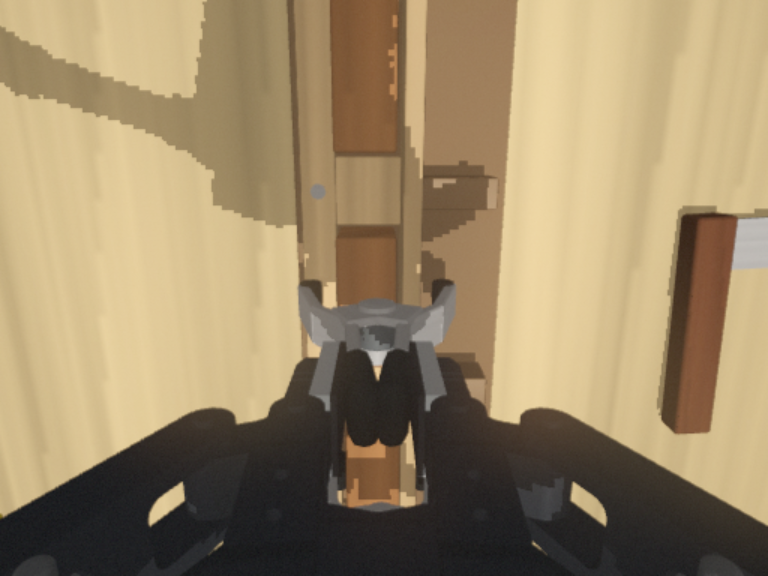

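Call:
move_arm --pt "0 0 0.5 0 24" --pt "0 0 1 0 26" --pt "0 0 2 0 29" --pt "0 0 3 0 32" --pt "0 0 4 0 35" --pt "0 0 5 0 38" --pt "0 0 6 0 41" --pt "0 0 6 0 44" --pt "0 0 6 0 48" --pt "0 0 6 0 55" --pt "0 0 6 0 62" --pt "0 0 6 0 66" --pt "0 0 6 0 66" --pt "0 0 -24 0 66" --pt "0 0 -54 0 66" --pt "0 0 -84 0 80" --pt "0 0 -84 0 100" --pt "0 0 -84 0 100"

```text
time: 56.15
tool_pos: [0.5994, -0.1086, 0.2007]
tcp_rot: [2.23, 2.21, 0.002]
wrist_force: [-0.5, 0.5, 0.2]
width: 0.998
```

```bash

python3 - <<'E'
from h import *
goto(.505,.3423,.185,82.6)
c=cam("wrist"); save(c,"pics/w43.png",1.5)
E
```

```text
t=56.15 TCP=[ 599.4 -108.6  200.7] yaw=-0.53 tiltz=[ 0.0022 -0.0005] w=0.998 F=[-0.5  0.5  0.2]
shift [450.  -98.6  15.2] turn -83.13 q [-0.22  0.16  1.79 -0.    1.19 -0.21]
```

View pics/w43.png

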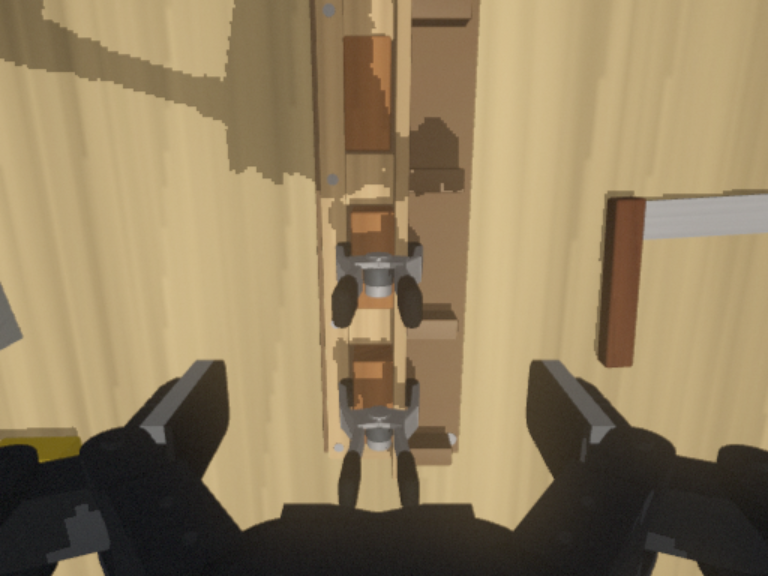

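Call:
move_arm --pt "40 -9 0 -8 100" --pt "80 -18 0 -16 100" --pt "130 -28 0 -24 100" --pt "180 -39 0 -32 100" --pt "230 -50 0 -40 100" --pt "280 -61 0 -48 100" --pt "330 -72 0 -56 100" --pt "380 -83 0 -64 100" --pt "430 -94 0 -72 100" --pt "450 -98.6 5 -80 100" --pt "450 -98.6 13 -83.1 100" --pt "450 -98.6 13 -83.1 100" --pt "450 -98.6 13 -83.1 100" --pt "450 -98.6 13 -83.1 100" --pt "450 -98.6 13 -83.1 100"

```text
time: 57.7
tool_pos: [0.5048, 0.3417, 0.1868]
tcp_rot: [0.207, 3.135, 0.0]
wrist_force: [0.1, 0.5, 0.6]
width: 0.997
```

```bash

python3 - <<'E'
from h import *
c=cam("wrist"); np.savez("w44.npz",**c)
save(c,"pics/w44.png",1.5)
for g in grips(c): print(np.round(g[0],1),np.round(g[1],0),np.round(g[2],0),g[3],np.round(g[4]*1.5))
goto(.505,.3420,.1175,82.6)
E
```

```text
[499.4 319.5 147. ] [493. 314. 132.] [511. 325. 157.] 598 [316. 319.]
[507.  366.7 150.9] [500. 360. 125.] [518. 374. 157.] 838 [441. 323.]
[559.4 310.3 149.8] [553. 302. 132.] [571. 317. 157.] 730 [317. 459.]
[562.4 356.6 140.4] [560. 352. 131.] [576. 364. 152.] 294 [429. 445.]
t=57.75 TCP=[504.8 341.8 186.9] yaw=82.47 tiltz=[0.0005 0.0002] w=1.000 F=[0.5 0.7 0.8]
shift [-0.1  0.2 69.4] turn -0.13 q [ 0.55  0.17  1.8  -0.    1.17 -0.89]
```

View pics/w44.png

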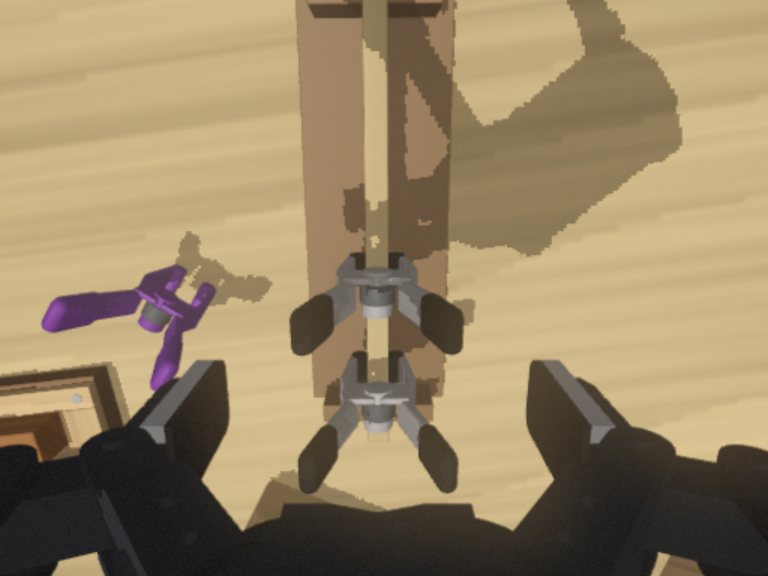

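Call:
move_arm --newtons 50 --pt "0 -1.2 20 0 100" --pt "0 -1.2 40 0 100" --pt "0 -1.2 55 0 100" --pt "0 -1.2 69 0 100" --pt "0 -1.2 69 0 100" --pt "0 -1.2 69 0 100" --pt "0 -1.2 69 0 100" --pt "0 -1.2 69 0 100"

```text
time: 58.55
tool_pos: [0.505, 0.3417, 0.1188]
tcp_rot: [0.203, 3.133, 0.002]
wrist_force: [1.0, 0.2, 0.3]
width: 0.999
```

```bash

python3 - <<'E'
from h import *
c=cam("wrist"); save(c,"pics/w45.png",1.5)
goto(.505,.3420,.1175,82.6)
E
```

```text
t=58.60 TCP=[504.8 341.7 118.7] yaw=82.57 tiltz=[0.0016 0.001 ] w=0.999 F=[ 0.3 -0.1 -0.7]
shift [-0.1  0.3  1.2] turn -0.03 q [ 0.55  0.23  1.86  0.    1.05 -0.89]
```

View pics/w45.png

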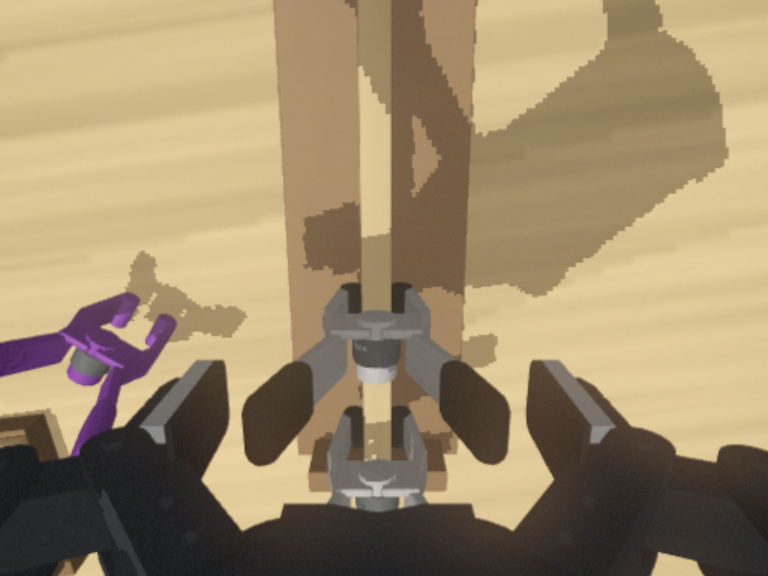

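Centred. Close while rising, then lift.

Call:
move_arm --newtons 50 --pt "0 0 1 0 78" --pt "0 0 1 0 72" --pt "0 0 0 0 68" --pt "0 0 -1 0 63" --pt "0 0 -2.5 0 58" --pt "0 0 -4 0 53" --pt "0 0 -5.5 0 48" --pt "0 0 -7 0 43" --pt "0 0 -8 0 38" --pt "0 0 -9 0 33" --pt "0 0 -10 0 28" --pt "0 0 -11 0 23" --pt "0 0 -11.5 0 15" --pt "0 0 -11.5 0 15" --pt "0 0 -11.5 0 15"

```text
time: 60.1
tool_pos: [0.5042, 0.3413, 0.129]
tcp_rot: [-0.204, -3.135, -0.0]
wrist_force: [-0.2, -0.3, -0.9]
width: 0.225
```

```bash

python3 - <<'E'
from h import *
c=cam("wrist"); save(c,"pics/w46.png",1.5)
goto(.505,.3420,.1175,82.6)
P=cloud(c); print(np.round([P[v,u]*1000 for u,v in [(250,203),(245,204)]],1))
E
```

```text
t=60.15 TCP=[504.2 341.2 129. ] yaw=82.57 tiltz=[-0.0001 -0.    ] w=0.225 F=[-0.8 -0.  -0.9]
shift [-0.7  0.9 11.5] turn -0.03 q [ 0.55  0.22  1.85  0.    1.07 -0.89]
[[494.6 342.6  95.5]
 [494.7 339.8  96. ]]
```

View pics/w46.png

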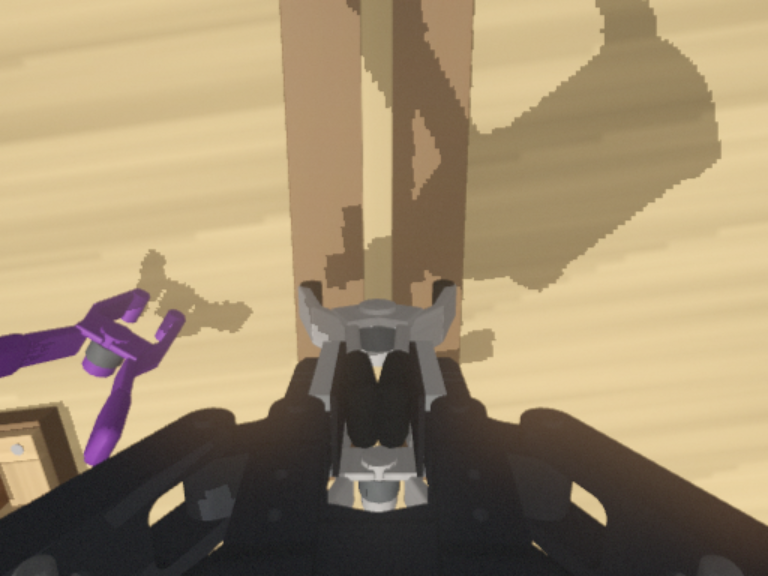

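Call:
move_arm --pt "0 0 -20 0 15" --pt "0 0 -40 0 15" --pt "0 0 -70 0 15" --pt "0 0 -100 0 15" --pt "0 0 -100 0 15" --pt "0 0 -100 0 15" --pt "0 0 -100 0 15"

```text
time: 60.85
tool_pos: [0.5033, 0.3407, 0.2273]
tcp_rot: [-0.203, -3.133, 0.002]
wrist_force: [-0.1, -0.4, -1.3]
width: 0.226
```

```bash

python3 - <<'E'
from h import *
goto(.6005,-.0136,.20,-.57)
E
```

```text
t=60.85 TCP=[503.3 340.7 227.3] yaw=82.57 tiltz=[-0.0023 -0.0014] w=0.226 F=[-0.1 -0.4 -1.3]
shift [-142.3 -338.7   27.6] turn 83.14 q [ 0.55  0.14  1.76  0.    1.25 -0.89]
```

Call:
move_arm --pt "0 -48 0 0 15" --pt "-10 -95 0 4 15" --pt "-35 -135 10 12 15" --pt "-60 -175 15 20 15" --pt "-85 -215 20 28 15" --pt "-110 -255 27 36 15" --pt "-130 -295 27 44 15" --pt "-142.3 -335 27 52 15" --pt "-142.3 -338.7 27 60 15" --pt "-142.3 -338.7 27 68 15" --pt "-142.3 -338.7 27 76 15" --pt "-142.3 -338.7 27 83.1 15" --pt "-142.3 -338.7 27 83.1 15" --pt "-142.3 -338.7 27 83.1 15" --pt "-142.3 -338.7 27 83.1 15" --pt "-142.3 -338.7 27 83.1 15"

```text
time: 62.45
tool_pos: [0.6013, -0.0129, 0.2017]
tcp_rot: [-2.23, -2.212, 0.001]
wrist_force: [0.3, -0.3, -0.2]
width: 0.222
```

```bash

python3 - <<'E'
from h import *
c=cam("wrist"); save(c,"pics/w47.png",1.5)
goto(.6005,-.0136,.145,-.57)
E
```

```text
t=62.50 TCP=[601.4 -12.9 201.9] yaw=-0.47 tiltz=[-0.0003 -0.    ] w=0.227 F=[ 0.5 -0.2 -0.9]
shift [-0.7 -0.9 56.9] turn 0.1 q [-0.06  0.15  1.8  -0.    1.2  -0.05]
```

View pics/w47.png

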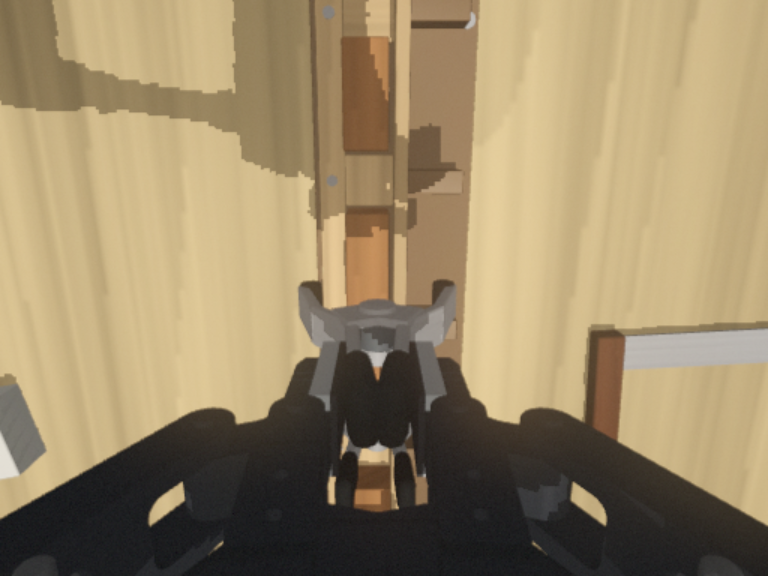

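Call:
move_arm --pt "-0.7 -1.2 20 0 15" --pt "-0.7 -1.2 40 0 15" --pt "-0.7 -1.2 52 0 15" --pt "-0.7 -1.2 57 0 15" --pt "-0.7 -1.2 57 0 15" --pt "-0.7 -1.2 57 0 15" --pt "-0.7 -1.2 57 0 15" --pt "-0.7 -1.2 57 0 15"

```text
time: 63.3
tool_pos: [0.601, -0.0138, 0.1461]
tcp_rot: [2.231, 2.21, 0.002]
wrist_force: [0.0, 0.4, -1.6]
width: 0.226
```

```bash

python3 - <<'E'
from h import *
c=cam("wrist"); save(c,"pics/w48.png",1.5)
goto(.6003,-.0136,.116,-.57)
E
```

```text
t=63.35 TCP=[600.9 -13.7 146. ] yaw=-0.53 tiltz=[ 0.0015 -0.0001] w=0.224 F=[ 0.3  0.8 -0.5]
shift [ 0.1 -0.6 30. ] turn 0.04 q [-0.06  0.19  1.86 -0.    1.09 -0.06]
```

View pics/w48.png

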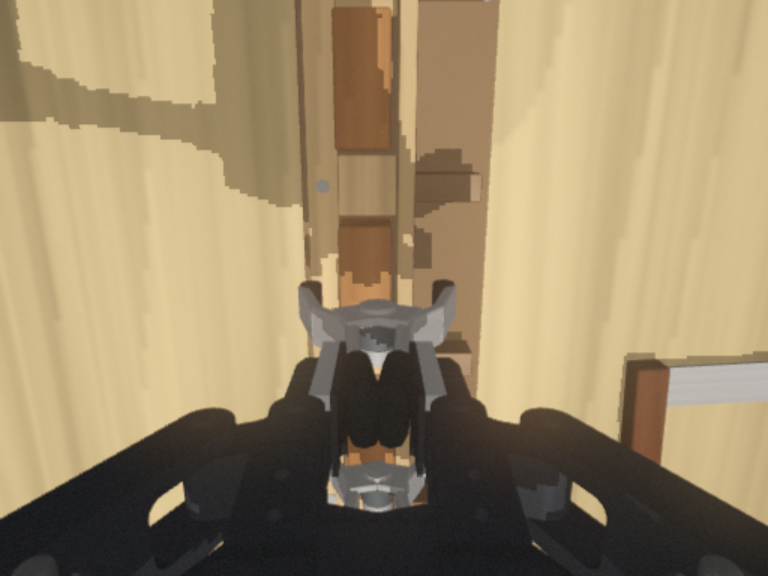

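Call:
move_arm --pt "0.2 -0.3 8 0 15" --pt "0.2 -0.3 16 0 15" --pt "0.2 -0.3 24 0 15" --pt "0.2 -0.3 29.5 0 15" --pt "0.2 -0.3 29.5 0 15" --pt "0.2 -0.3 29.5 0 15" --pt "0.2 -0.3 29.5 0 15" --pt "0.2 -0.3 30 0 24" --pt "0.2 -0.3 30.5 0 26" --pt "0.2 -0.3 31.5 0 29" --pt "0.2 -0.3 32.5 0 32" --pt "0.2 -0.3 33.5 0 35" --pt "0.2 -0.3 34.5 0 38" --pt "0.2 -0.3 35.5 0 41" --pt "0.2 -0.3 35.5 0 44" --pt "0.2 -0.3 35.5 0 48" --pt "0.2 -0.3 35.5 0 55" --pt "0.2 -0.3 35.5 0 62" --pt "0.2 -0.3 35.5 0 66" --pt "0.2 -0.3 35.5 0 66"

```text
time: 65.35
tool_pos: [0.6, -0.0135, 0.1096]
tcp_rot: [-2.232, -2.211, 0.0]
wrist_force: [-0.3, -0.1, 0.7]
width: 0.658
```

Call:
move_arm --pt "0 0 -30 0 66" --pt "0 0 -60 0 66" --pt "0 0 -90 0 80" --pt "0 0 -90 0 100" --pt "0 0 -90 0 100" --pt "0 0 -90 0 100"

```text
time: 65.95
tool_pos: [0.599, -0.0135, 0.1982]
tcp_rot: [-2.231, -2.21, 0.002]
wrist_force: [-0.2, 0.5, -0.6]
width: 0.998
```

```bash

python3 - <<'E'
from h import *
goto(.5645,.334,.185,82.6)
c=cam("wrist"); save(c,"pics/w49.png",1.5)
E
```

```text
t=65.95 TCP=[599.  -13.5 198.2] yaw=-0.53 tiltz=[-0.0022  0.0001] w=0.998 F=[-0.2  0.5 -0.6]
shift [347.1 -37.7  13.4] turn -83.13 q [-0.06  0.15  1.81 -0.    1.19 -0.05]
```

View pics/w49.png

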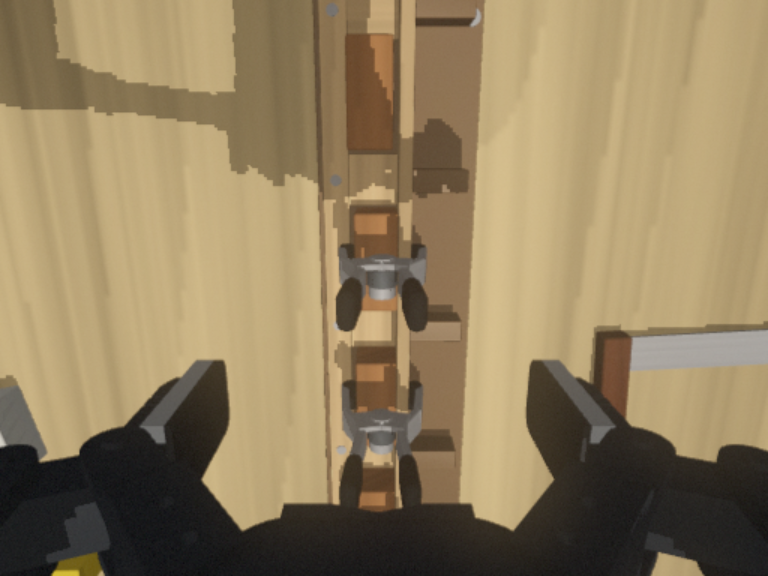

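Call:
move_arm --pt "40 -4 0 -8 100" --pt "80 -9 0 -16 100" --pt "120 -13 0 -24 100" --pt "160 -17 0 -32 100" --pt "200 -22 0 -40 100" --pt "240 -26 0 -48 100" --pt "280 -30 0 -56 100" --pt "320 -35 0 -64 100" --pt "347 -37.7 0 -72 100" --pt "347 -37.7 5 -80 100" --pt "347 -37.7 13 -83.1 100" --pt "347 -37.7 13 -83.1 100" --pt "347 -37.7 13 -83.1 100" --pt "347 -37.7 13 -83.1 100" --pt "347 -37.7 13 -83.1 100"

```text
time: 67.5
tool_pos: [0.5658, 0.3336, 0.1868]
tcp_rot: [0.205, 3.135, 0.0]
wrist_force: [-0.2, -1.3, 0.0]
width: 0.999
```

```bash

python3 - <<'E'
from h import *
c=cam("wrist"); np.savez("w50.npz",**c)
save(c,"pics/w50.png",1.5)
for g in grips(c): print(np.round(g[0],1),np.round(g[1],0),np.round(g[2],0),g[3],np.round(g[4]*1.5))
goto(.565,.3340,.1175,82.6)
E
```

```text
[565.5 357.8 145.8] [561. 352. 131.] [578. 366. 156.] 586 [438. 315.]
[559.9 313.6 141.6] [555. 310. 133.] [571. 317. 152.] 310 [323. 313.]
t=67.55 TCP=[565.8 333.6 187. ] yaw=82.51 tiltz=[0.0006 0.0003] w=1.004 F=[-0.6 -0.4 -0.4]
shift [ 0.9  0.2 69.5] turn -0.09 q [ 0.49  0.26  1.69 -0.    1.19 -0.95]
```

View pics/w50.png

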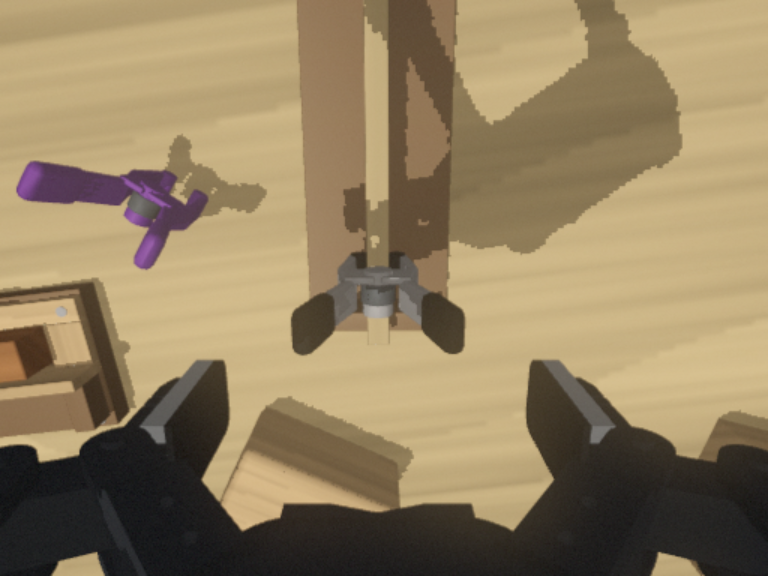

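Call:
move_arm --newtons 50 --pt "0.3 -1.0 20 0 100" --pt "0.3 -1.0 40 0 100" --pt "0.3 -1.0 55 0 100" --pt "0.3 -1.0 69 0 100" --pt "0.3 -1.0 69 0 100" --pt "0.3 -1.0 69 0 100" --pt "0.3 -1.0 69 0 100" --pt "0.3 -1.0 69 0 100"

```text
time: 68.35
tool_pos: [0.5659, 0.3334, 0.1189]
tcp_rot: [0.203, 3.133, 0.002]
wrist_force: [0.3, 0.4, 0.4]
width: 0.997
```

```bash

python3 - <<'E'
from h import *
c=cam("wrist"); save(c,"pics/w51.png",1.5)
goto(.565,.3340,.1175,82.6)
E
```

```text
t=68.40 TCP=[565.8 333.3 118.8] yaw=82.57 tiltz=[0.0018 0.0009] w=0.998 F=[ 0.2  0.7 -0.4]
shift [0.9 0.6 1.3] turn -0.03 q [ 0.49  0.32  1.75 -0.    1.07 -0.95]
```

View pics/w51.png

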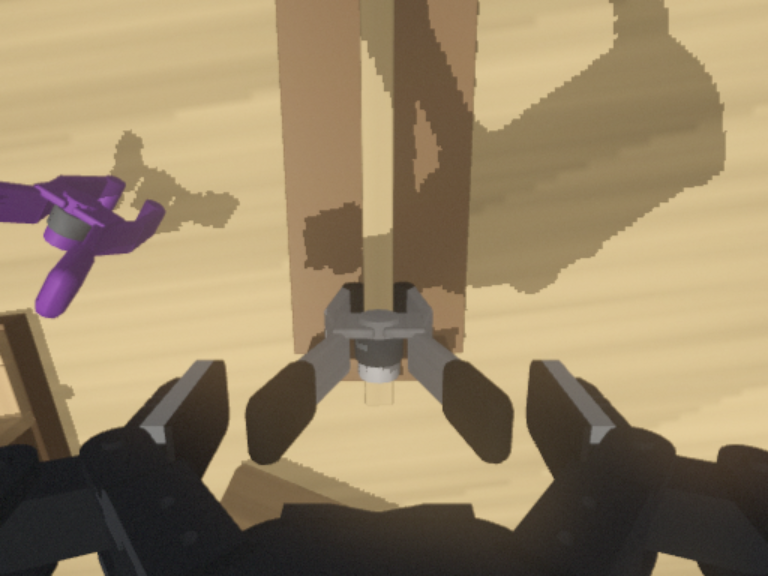

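Off by about 3 px. I'll shift +0.7 mm and close.

Call:
move_arm --newtons 50 --pt "0 0.7 1 0 78" --pt "0 0.7 1 0 72" --pt "0 0.7 0 0 68" --pt "0 0.7 -1 0 63" --pt "0 0.7 -2.5 0 58" --pt "0 0.7 -4 0 53" --pt "0 0.7 -5.5 0 48" --pt "0 0.7 -7 0 43" --pt "0 0.7 -8 0 38" --pt "0 0.7 -9 0 33" --pt "0 0.7 -10 0 28" --pt "0 0.7 -11 0 23" --pt "0 0.7 -11.5 0 15" --pt "0 0.7 -11.5 0 15" --pt "0 0.7 -11.5 0 15"

```text
time: 69.9
tool_pos: [0.5651, 0.3336, 0.129]
tcp_rot: [-0.204, -3.135, 0.0]
wrist_force: [0.5, 0.4, 0.1]
width: 0.223
```

```bash

python3 - <<'E'
from h import *
c=cam("wrist"); save(c,"pics/w52.png",1.5)
goto(.505,.3420,.1175,82.6)
P=cloud(c); print(np.round([P[v,u]*1000 for u,v in [(250,203),(245,204)]],1))
E
```

```text
t=69.95 TCP=[565.1 333.5 129. ] yaw=82.57 tiltz=[-0.0001 -0.0001] w=0.228 F=[-0.2  0.3 -1.5]
shift [60.7  0.6 11.5] turn -0.03 q [ 0.5   0.31  1.75 -0.    1.09 -0.95]
[[555.4 335.   96. ]
 [555.4 332.2  96.8]]
```

View pics/w52.png

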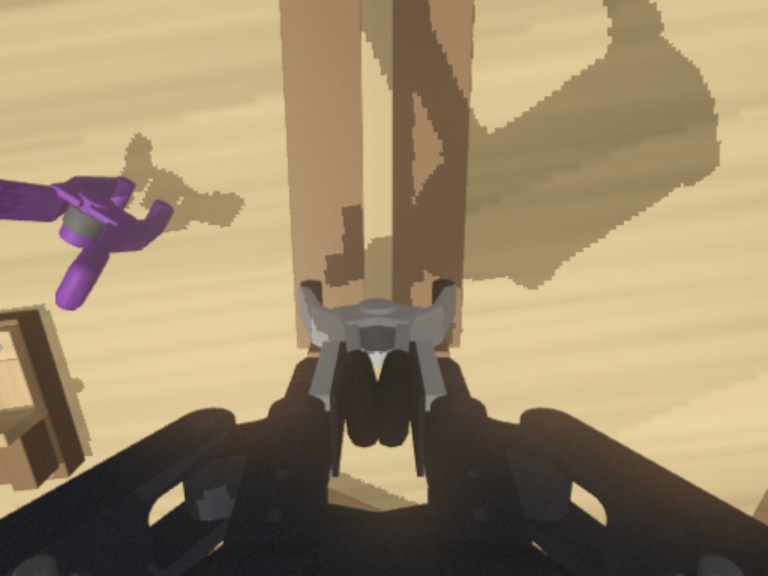

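Call:
move_arm --pt "0 0 -20 0 15" --pt "0 0 -40 0 15" --pt "0 0 -70 0 15" --pt "0 0 -100 0 15" --pt "0 0 -100 0 15" --pt "0 0 -100 0 15" --pt "0 0 -100 0 15"

```text
time: 70.65
tool_pos: [0.5643, 0.3331, 0.2273]
tcp_rot: [-0.203, -3.133, 0.002]
wrist_force: [-0.3, -0.1, -0.1]
width: 0.223
```

```bash

python3 - <<'E'
from h import *
goto(.6015,.0816,.20,-.57)
E
```

```text
t=70.65 TCP=[564.3 333.1 227.3] yaw=82.57 tiltz=[-0.0024 -0.0013] w=0.223 F=[-0.3 -0.1 -0.1]
shift [ -69.5 -244.5   27.5] turn 83.14 q [ 0.5   0.23  1.65  0.    1.26 -0.95]
```

Call:
move_arm --pt "-10 -48 0 4 15" --pt "-25 -95 5 12 15" --pt "-40 -135 10 20 15" --pt "-50 -175 15 28 15" --pt "-60 -215 20 36 15" --pt "-69.5 -244.5 27 44 15" --pt "-69.5 -244.5 27 52 15" --pt "-69.5 -244.5 27 60 15" --pt "-69.5 -244.5 27 68 15" --pt "-69.5 -244.5 27 76 15" --pt "-69.5 -244.5 27 83.1 15" --pt "-69.5 -244.5 27 83.1 15" --pt "-69.5 -244.5 27 83.1 15" --pt "-69.5 -244.5 27 83.1 15" --pt "-69.5 -244.5 27 83.1 15"

```text
time: 72.15
tool_pos: [0.6023, 0.0822, 0.2017]
tcp_rot: [-2.23, -2.212, 0.001]
wrist_force: [0.5, 0.7, -0.9]
width: 0.22
```

```bash

python3 - <<'E'
from h import *
c=cam("wrist"); save(c,"pics/w53.png",1.5)
goto(.6015,.0816,.145,-.57)
E
```

```text
t=72.20 TCP=[602.4  82.2 201.9] yaw=-0.47 tiltz=[-0.0003 -0.    ] w=0.219 F=[ 0.5 -0.  -0.8]
shift [-0.6 -0.9 56.9] turn 0.1 q [0.09 0.16 1.79 0.   1.2  0.1 ]
```

View pics/w53.png

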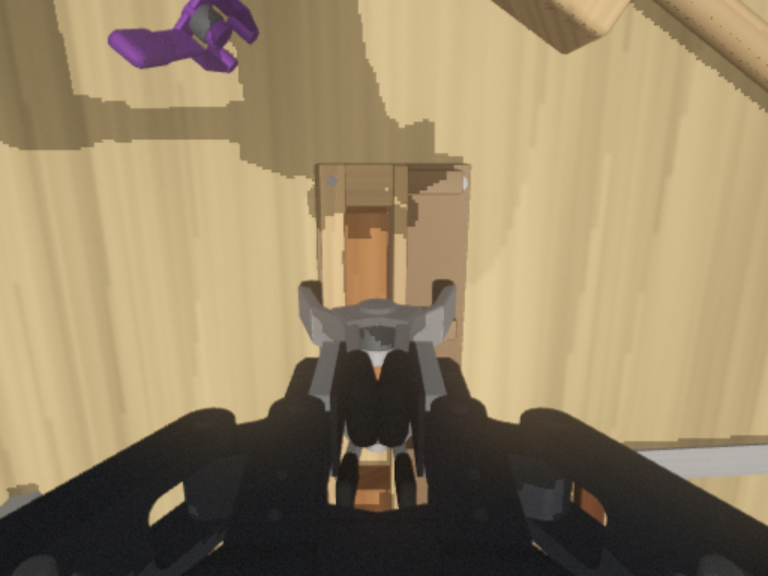

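Same view as P3. I'll lower and check.

Call:
move_arm --pt "-0.6 -1.2 20 0 15" --pt "-0.6 -1.2 40 0 15" --pt "-0.6 -1.2 52 0 15" --pt "-0.6 -1.2 57 0 15" --pt "-0.6 -1.2 57 0 15" --pt "-0.6 -1.2 57 0 15" --pt "-0.6 -1.2 57 0 15" --pt "-0.6 -1.2 57 0 15"

```text
time: 73.0
tool_pos: [0.602, 0.0816, 0.1461]
tcp_rot: [2.231, 2.21, 0.002]
wrist_force: [-0.3, 0.3, -0.4]
width: 0.219
```

```bash

python3 - <<'E'
from h import *
c=cam("wrist"); save(c,"pics/w54.png",1.5)
goto(.6013,.0816,.116,-.57)
E
```

```text
t=73.05 TCP=[601.8  81.6 146. ] yaw=-0.53 tiltz=[0.0015 0.0001] w=0.226 F=[ 0.2 -0.6 -0.4]
shift [-0.  -0.6 30. ] turn 0.04 q [ 0.09  0.2   1.84 -0.    1.1   0.1 ]
```

View pics/w54.png

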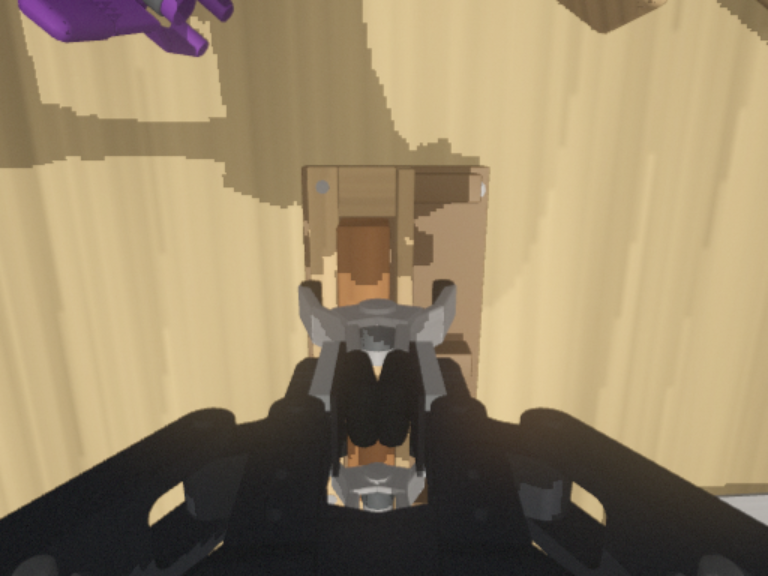

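Call:
move_arm --pt "0.2 -0.3 8 0 15" --pt "0.2 -0.3 16 0 15" --pt "0.2 -0.3 24 0 15" --pt "0.2 -0.3 29.5 0 15" --pt "0.2 -0.3 29.5 0 15" --pt "0.2 -0.3 29.5 0 15" --pt "0.2 -0.3 29.5 0 15" --pt "0.2 -0.3 30 0 24" --pt "0.2 -0.3 30.5 0 26" --pt "0.2 -0.3 31.5 0 29" --pt "0.2 -0.3 32.5 0 32" --pt "0.2 -0.3 33.5 0 35" --pt "0.2 -0.3 34.5 0 38" --pt "0.2 -0.3 35.5 0 41" --pt "0.2 -0.3 35.5 0 44" --pt "0.2 -0.3 35.5 0 48" --pt "0.2 -0.3 35.5 0 55" --pt "0.2 -0.3 35.5 0 62" --pt "0.2 -0.3 35.5 0 66" --pt "0.2 -0.3 35.5 0 66"

```text
time: 75.05
tool_pos: [0.6009, 0.0818, 0.1097]
tcp_rot: [-2.232, -2.211, -0.0]
wrist_force: [-0.9, -0.3, 0.3]
width: 0.658
```

Call:
move_arm --pt "0 0 -30 0 66" --pt "0 0 -60 0 66" --pt "0 0 -90 0 80" --pt "0 0 -120 0 100" --pt "0 0 -150 0 100" --pt "0 0 -180 0 100" --pt "0 0 -180 0 100" --pt "0 0 -180 0 100" --pt "0 0 -180 0 100"

```text
time: 75.95
tool_pos: [0.6001, 0.0817, 0.2879]
tcp_rot: [-2.231, -2.21, 0.003]
wrist_force: [0.6, -0.0, -1.0]
width: 1.001
```

```bash

python3 - <<'E'
from h import *
goto(.52,-.06,.27,90)
c=cam("wrist"); save(c,"pics/w55.png",1.5)
E
```

```text
t=75.95 TCP=[600.1  81.7 287.9] yaw=-0.53 tiltz=[-0.0026 -0.0002] w=1.001 F=[ 0.6 -0.  -1. ]
shift [-142.4  -78.7   18.2] turn -90.53 q [0.09 0.11 1.69 0.   1.35 0.1 ]
```

View pics/w55.png

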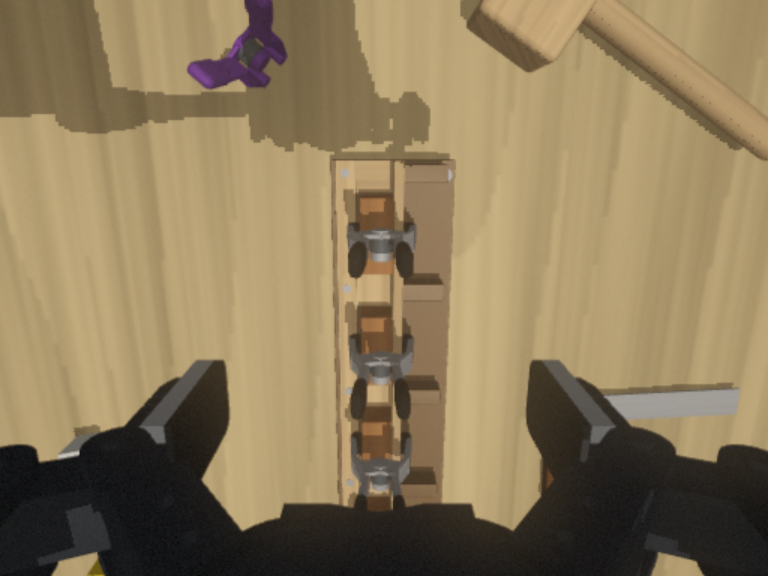

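Call:
move_arm --pt "-30 -30 0 -8 100" --pt "-60 -60 0 -16 100" --pt "-100 -100 0 -24 100" --pt "-142 -130 0 -32 100" --pt "-142 -130 0 -40 100" --pt "-142 -130 0 -48 100" --pt "-142 -130 0 -56 100" --pt "-142 -130 0 -64 100" --pt "-142 -130 0 -72 100" --pt "-142 -130 0 -80 100" --pt "-142 -130 0 -88 100" --pt "-142 -130 0 -90.5 100" --pt "-142 -130 0 -90.5 100" --pt "-142 -130 0 -90.5 100" --pt "-142 -130 0 -90.5 100"

```text
time: 77.5
tool_pos: [0.4694, -0.059, 0.2889]
tcp_rot: [-0.002, -3.14, -0.0]
wrist_force: [-0.2, 0.1, 1.5]
width: 1.001
```

```bash

python3 - <<'E'
from h import *
c=cam("wrist"); np.savez("w56.npz",**c); save(c,"pics/w56.png",1.5)
s=cam("scene"); save(s,"pics/s56.png",1.5); np.savez("s56.npz",**s)
t=cam("top"); save(t,"pics/t56.png",1.5)
crop(s,140,340,170,280,"pics/s56c.png",4,4)
goto(.52,-.06,.27,90)
E
```

```text
t=77.65 TCP=[469.6 -59.  289.4] yaw=89.95 tiltz=[-0.0002  0.    ] w=0.995 F=[-0.4 -0.2  0.8]
shift [-50.4  -0.9  19.4] turn -0.05 q [-0.18 -0.16  1.94 -0.    1.36 -1.75]
```

View pics/w56.png

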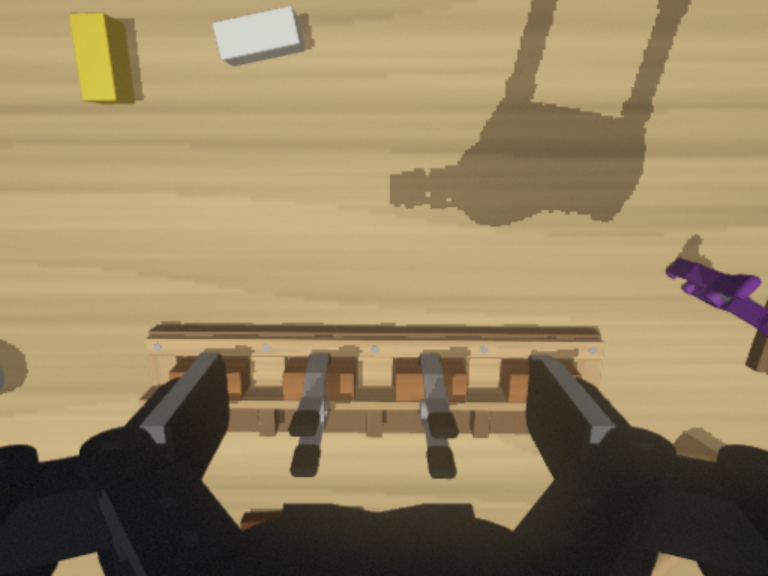

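View pics/s56c.png

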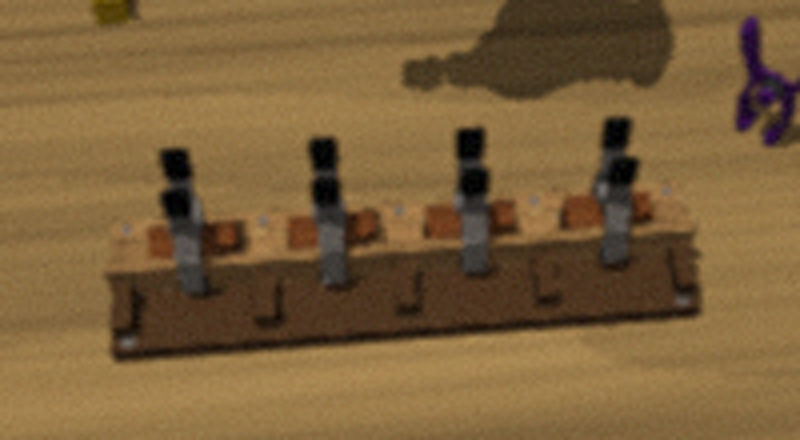

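View pics/t56.png

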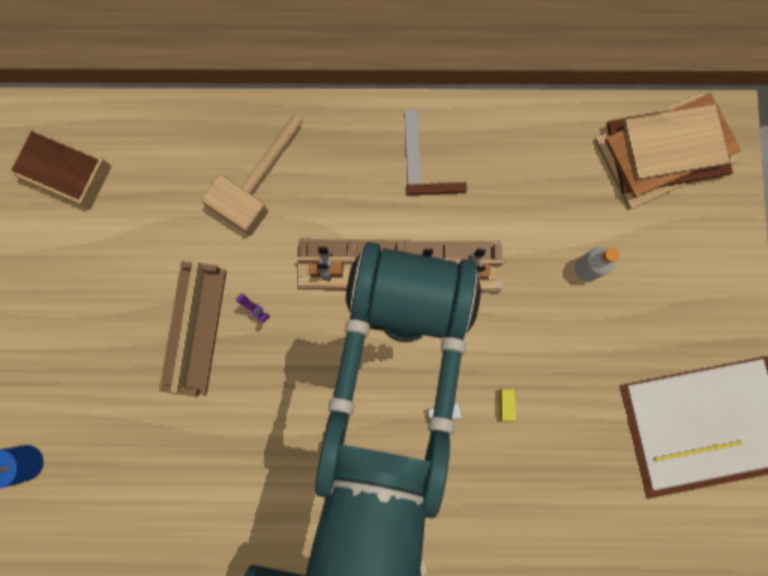

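Call:
move_arm --pt "-50 0 -10 0 100" --pt "-90 0 -20 0 100" --pt "-90 0 -20 0 100" --pt "-90 0 -20 0 100" --pt "-90 0 -20 0 100" --pt "-90 0 -20 0 100"

```text
time: 78.25
tool_pos: [0.5586, -0.059, 0.3094]
tcp_rot: [-0.001, -3.141, -0.0]
wrist_force: [0.5, -0.4, -0.2]
width: 1.0
```

```bash

python3 - <<'E'
from h import *
c=cam("wrist"); np.savez("w57.npz",**c); save(c,"pics/w57.png",1.5)
crop(c,90,420,130,260,"pics/w57c.png",2.4,4)
P=cloud(c);hsv=cv2.cvtColor(c["pixels"],cv2.COLOR_RGB2HSV)
m=cv2.inRange(hsv,np.array((4,110,40)),np.array((16,215,255)))>0
for y in (-.2036,-.1086,-.0136,.0814):
    k=m&(abs(P[...,1]-y)<.035)&(P[...,0]>.58)&(P[...,0]<.612)&(P[...,2]>.044)&(P[...,2]<.06)
    q=P[k]; print(y,len(q),"z",np.round(np.median(q[:,2])*1000,1),"ext y",np.round(np.percentile(q[:,1],[.5,99.5])*1000,1),"x",np.round(np.percentile(q[:,0],[1,99])*1000,1))
    for s in (-1,1):
        h=q[(q[:,1]-y)*s>.012]; print("   half z",np.round(np.median(h[:,2])*1000,1),len(h))
E
```

```text
-0.2036 598 z 49.7 ext y [-231.9 -172.6] x [583.4 609.8]
   half z 49.4 92
   half z 49.6 348
-0.1086 597 z 49.6 ext y [-137.6  -78.8] x [584.4 609.8]
   half z 49.5 211
   half z 49.7 312
-0.0136 615 z 49.5 ext y [-42.9  16.1] x [585.3 611.4]
   half z 49.5 296
   half z 49.5 230
0.0814 589 z 49.4 ext y [ 52.  111.3] x [586.2 611.5]
   half z 49.4 311
   half z 49.2 96
```

View pics/w57c.png

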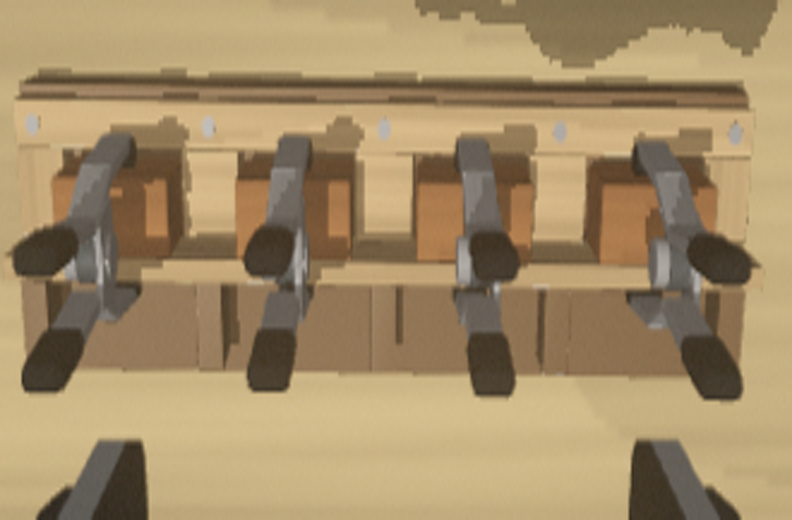

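```bash

python3 - <<'E'
from h import *
c=load("w57.npz")
P=cloud(c);hsv=cv2.cvtColor(c["pixels"],cv2.COLOR_RGB2HSV)
m=((hsv[...,2]<80)&(P[...,2]>.11)&(P[...,2]<.15)&(P[...,0]>.54)&(P[...,0]<.68)).astype(np.uint8)
n,l,st,ce=cv2.connectedComponentsWithStats(m)
for i in range(1,n):
    if st[i,4]>40:
        q=P[l==i]*1000; print(np.round(q.min(0)),np.round(q.max(0)),np.round(np.median(q,0),1),st[i,4])
print(bot.read_state()["time"])
E
```

```text
[ 580. -210.  115.] [ 589. -193.  142.] [ 583.1 -198.3  138.1] 246
[ 580. -117.  118.] [588. -99. 142.] [ 582.7 -107.2  138.5] 207
[581. -23. 116.] [591.  -6. 142.] [583.8 -15.5 138.8] 206
[582.  72. 112.] [592.  88. 142.] [585.6  77.  137.6] 237
[ 609. -211.  116.] [ 618. -193.  143.] [ 611.6 -200.3  135.2] 299
[ 609. -117.  117.] [ 618. -100.  142.] [ 611.4 -108.   136.9] 258
[611. -23. 116.] [620.  -7. 143.] [612.7 -15.  136. ] 253
[612.  71. 114.] [621.  89. 142.] [614.3  78.  134.5] 292
78.3
```

```bash
python3 -c "
from workcell import bot
print(bot.finish_job())"
```

```text
the job is handed in; nothing more can be done
None
```

All four blanks stand in their own pockets, and each has a spring clamp over its middle and the fence behind it. The job was handed in at about 78 s. All four clamps were needed, so the rack is empty. The white, yellow and purple look-alikes were not touched.

**Last checks, from the final wrist, scene and top pictures:**

| Check | Reading | Limit |
|---|---|---|
| Blank tops above bench | 49.4–49.7 mm (50 mm when seated) | within 3 mm of the pocket floor |
| Blank centres along the fixture | within about 1.3 mm of the pocket centres | 4 mm |
| Blanks across the fixture | about 2 mm towards the fence, pushed there by the clamps | 4 mm |
| Clamp middles along the blanks | within about 2 mm | 12 mm |
| Clamp tilt | about 0.03 rad | 0.25 rad |

- **Bystanders:** The glue bottle, try square and mallet looked unmoved in the final pictures. The arm was clear of everything.
- **Clamp force:** I had no reading of it. I judged it only from the jaws being shut on blank and fence.
- **What went wrong:** My first try at seating a blank caught on the top edge of the fence and pressed with about 77 N at the wrist (the limit is 120 N). I set that blank back on the bench, picked it up again and seated it without further trouble. The wrist reading does not show how that force acted on the gripper, so I could not check it against the separate 40 N limit for the arm and gripper body.

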